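# Strip the worn rollers from the drive unit

## Task

Use the hooked pick to pry every spring clip that is still fitted out of its shaft groove (do not touch a fitted clip with the fingers), put the clips in the steel dish and lay the pick back on top of its wooden rest block the way it lay at the start. Put all the worn grey rollers, both those on the two shafts and those lying on the bench, into the open drawer, and then shut the drawer fully. Leave everything else where it is.

Things in the scene. Friction and masses are not known exactly. Their poses are not given: they have to be found in the camera images.
- unit: roller drive unit, fixed to the bench. Origin on the bench midway between its two upright shafts (90 mm apart along y). Base plate top at 12 mm, x -115 to 65, y +-95 mm. Flat grey apron, top at 24 mm, from x = -25 to -115 mm; dark motor block, top at 52 mm, from x = 34 to 62 mm. Clips pull out towards -x, over the apron
- shaft1 (a point): on the axis of shaft 1 (unit x 0, y +45 mm), 35 mm above the bench, in its groove. Shaft 20 mm in diameter; groove from 32 to 40 mm above the bench, above it a head 20 mm in diameter, top at 48 mm. Carries roller1 and, if present, clip1
- shaft2 (a point): the same point of shaft 2 (unit x 0, y -45 mm), which is alike and carries roller2 and, if present, clip2
- clip1: sprung steel clip of shaft 1 (may be absent): flat fork 55 x 24 x 6 mm, lying in the groove on top of the roller, 25 g. Origin: underside, on the shaft axis when fitted; axes then as the unit's. Mouth at +x, ends x = 11; solid bridge x -7 to -20, pull eye beyond, end x -44 mm. Pulled to -x it yields at about 7 N, is free after 12 mm; pulled 55 to 60 mm it drops flat on the apron
- eye1 (a point): centre of clip 1's pull eye, at clip x = -29, z = 3 mm: an opening right through, 18 mm long (x -20 to -38) and 12 mm wide (y). When fitted, 8 mm are free below the clip here, down to the apron
- clip2: sprung steel clip of shaft 2 (may be absent): flat fork 55 x 24 x 6 mm, lying in the groove on top of the roller, 25 g. Origin: underside, on the shaft axis when fitted; axes then as the unit's. Mouth at +x, ends x = 11; solid bridge x -7 to -20, pull eye beyond, end x -44 mm. Pulled to -x it yields at about 7 N, is free after 12 mm; pulled 55 to 60 mm it drops flat on the apron
- eye2 (a point): centre of clip 2's pull eye, at clip x = -29, z = 3 mm: an opening right through, 18 mm long (x -20 to -38) and 12 mm wide (y). When fitted, 8 mm are free below the clip here, down to the apron
- pick: hooked pick: black flat-sided handle 80 (x) x 16 (y) x 22 (z) mm, origin at the centre of the handle's underside. A 4 mm steel shank leaves the +x end 11 mm above the underside and bends straight down at x = 75 mm to a tip 20 mm below the underside. 90 g. Starts on its rest
- hook (a point): lowest point of the pick's hook, at pick x = 75, y = 0, z = -20 mm; the upright part above it is straight for 24 mm and 4 mm thick
- rest: wooden rest block, fixed: 66 (x) x 56 (y) x 30 mm high, flat top, origin at the centre of its underside. The pick lies on it along the block's x, hook overhanging the +x edge
- roller1: worn grey roller on shaft 1, standing on the base plate: a ring 44 mm in diameter, 20 mm high, bore 23 mm, 40 to 85 g. Origin: centre of its underside, z along its axis
- roller2: worn grey roller on shaft 2, standing on the base plate: a ring 44 mm in diameter, 20 mm high, bore 23 mm, 40 to 85 g. Origin: centre of its underside, z along its axis
- roller3: worn grey roller lying flat on the bench (may be absent): a ring 44 mm in diameter, 20 mm high, bore 23 mm, 40 to 85 g. Origin: centre of its underside, z along its axis
- roller4: worn grey roller lying flat on the bench (may be absent): a ring 44 mm in diameter, 20 mm high, bore 23 mm, 40 to 85 g. Origin: centre of its underside, z along its axis
- roller5: worn grey roller lying flat on the bench (may be absent): a ring 44 mm in diameter, 20 mm high, bore 23 mm, 40 to 85 g. Origin: centre of its underside, z along its axis
- dish: shallow steel dish for the clips, fixed: 100 (x) x 90 (y) x 18 mm high, walls and floor 4 mm; origin at the centre of its underside
- drawer (a joint): opening (m) of the drawer of the low grey cabinet: 0 = shut, grows as it slides out along -x of its handle point (towards the robot), starts 0.13 to 0.155; light friction, stays where it is left
- handle (a point): middle of the drawer's bar handle (bar along y, 120 mm long, 11 mm thick, 52 mm above the bench); moves with the drawer. In its frame, +x into the cabinet: front panel x 35 to 50, top z 26; inside of drawer x 56 to 291, y +-114, floor z -30, wall tops z 16 mm. Cabinet, top 90 mm above the bench, covers x above 50 mm + opening
- mug: bystander, leave alone: white mug, 76 mm wide, 90 mm high; origin at its underside
- spool: bystander, leave alone: white empty spool, 52 mm wide, 40 mm high; origin at its underside
- flask: bystander, leave alone: clear flask, 48 mm wide, 85 mm high; origin at its underside
- driver: bystander, leave alone: screwdriver lying down; origin at its underside
- jar: bystander, leave alone: glass jar with steel cap, 60 mm wide, 60 mm high; origin at its underside
- meter: bystander, leave alone: grey multimeter 140 x 75 x 34 mm; origin at its underside

How it is judged:
On the way, in this order (a step that is already met when the one before it is completed fails the run):
1. the pick is lifted off its rest (height (world z) of pick above 0.045 m), for 0.1 s.
2. every fitted clip is out of its shaft groove (horizontal distance between clip1 and shaft1 above 0.03 m and horizontal distance between clip2 and shaft2 above 0.03 m), for 0.2 s.
At the end, for the whole second after the job is handed in: Every clip lies in the dish (both its shaft end and its eye inside the walls), the pick lies level on the rest block (handle centre within 30 mm of the block's centre along each of its sides), every roller lies in the drawer, the drawer is shut to within 12 mm, and all are at rest (x of clip1 in the frame of dish between -0.048 and 0.048 m and y of clip1 in the frame of dish between -0.043 and 0.043 m and z of clip1 in the frame of dish between 0 and 0.03 m and x of eye1 in the frame of dish between -0.048 and 0.048 m and y of eye1 in the frame of dish between -0.043 and 0.043 m and z of eye1 in the frame of dish between 0 and 0.03 m and linear speed of each of clip1, clip2, roller1, roller2, roller3, roller4, roller5, pick below 0.02 m/s and x of clip2 in the frame of dish between -0.048 and 0.048 m and y of clip2 in the frame of dish between -0.043 and 0.043 m and z of clip2 in the frame of dish between 0 and 0.03 m and x of eye2 in the frame of dish between -0.048 and 0.048 m and y of eye2 in the frame of dish between -0.043 and 0.043 m and z of eye2 in the frame of dish between 0 and 0.03 m and x of roller1 in the frame of handle between 0.055 and 0.295 m and y of roller1 in the frame of handle between -0.12 and 0.12 m and z of roller1 in the frame of handle between -0.035 and 0.015 m and x of roller2 in the frame of handle between 0.055 and 0.295 m and y of roller2 in the frame of handle between -0.12 and 0.12 m and z of roller2 in the frame of handle between -0.035 and 0.015 m and x of roller3 in the frame of handle between 0.055 and 0.295 m and y of roller3 in the frame of handle between -0.12 and 0.12 m and z of roller3 in the frame of handle between -0.035 and 0.015 m and x of roller4 in the frame of handle between 0.055 and 0.295 m and y of roller4 in the frame of handle between -0.12 and 0.12 m and z of roller4 in the frame of handle between -0.035 and 0.015 m and x of roller5 in the frame of handle between 0.055 and 0.295 m and y of roller5 in the frame of handle between -0.12 and 0.12 m and z of roller5 in the frame of handle between -0.035 and 0.015 m and x of pick in the frame of rest between -0.03 and 0.03 m and y of pick in the frame of rest between -0.03 and 0.03 m and z of pick in the frame of rest between 0.025 and 0.036 m and angle between pick's own z axis and vertical below 0.15 rad and value of joint drawer below 0.012 m); the robot touches nothing.
It fails at once if the fingers touch clip 1 while it is still on its shaft (it is to be pried with the pick) (horizontal distance between clip1 and shaft1 below 0.012 m and height (world z) of clip1 below 0.045 m and contact force between the fingers and clip1 above 0.5 N).
It fails at once if the fingers touch clip 2 while it is still on its shaft (it is to be pried with the pick) (horizontal distance between clip2 and shaft2 below 0.012 m and height (world z) of clip2 below 0.045 m and contact force between the fingers and clip2 above 0.5 N).
It fails at once if a bystander is pushed away or knocked over (4 cm) (distance of any of mug, spool, flask, driver, jar, meter from where it was at the start of the episode above 0.04 m).
Of clip1, clip2 only 1 to 2 are there at a start; the rules pass over those that are not, and their reading is None.
Of roller3, roller4, roller5 only 1 to 3 are there at a start; the rules pass over those that are not, and their reading is None.
At some moment in a run one of roller3, roller4, roller5 may be knocked a few centimetres aside while the robot is not near it.
It also fails if it takes over 210 s, if anything falls off the work surface, if the arm or the gripper's body presses on something with over 40 N, if the wrist force passes 120 N, or if a joint passes its speed limit or range.

## Robot

A 6-joint arm with a two-finger parallel gripper is mounted at the origin on the work surface. World frame = base frame: x ahead of the robot, y to its left, z up, the work surface at z = 0. Lengths are in m, angles in rad, forces in N, time in s.
With the tool pointing down it reaches from about 0.4 to 0.925 m from the base axis. Payload 12.5 kg.
Tool frame: the origin (TCP) lies at the very end of the fingers, on their centre line; the grasp point (between the pads) lies 19 mm behind it; z points along the fingers, y is the direction in which the jaws open and shut (so a half turn about z gives the same grasp; the last joint's range is limited). The gripper opens to 95 mm and grips with 3 to 60 N. Pads are 20 mm wide; open, the fingers measure 119 mm over their backs; the gripper's body (75 mm by 180 mm) begins 59 mm behind the grasp point.
Start: joints at [1.228, 0.491, 1.559, -0, 1.092, -0.106], TCP at [0.147, 0.608, 0.215] pointing down, gripper open.
Joint ranges: [-3.1, 3.1], [-0.84, 2.19], [0.05, 2.79], [-1.13, 4.28], [0.06, 2.93], [-2.69, 2.69]. Speed limits (rad/s): [2.22, 2.22, 2.79, 3.14, 3.14, 3.14].

## Interface

Orientations are given as a 3x3 rotation matrix whose columns are the frame's x, y, z axes.
In Python, from bench import manip gives the robot as it stands.
- The arm moves only by the tool step_arm, never from a script. Its argument "plan" is a list of rows, each a list of 3 entries, a list of its own where there are three numbers: the shift along the tool's x, y, z in cm, then the turn, a rotation vector about the tool's x, y, z in rad, then the finger opening in cm, from 0 to 9.51. A call has 1 to 10 rows; each row shifts and turns the commanded pose from where the row before left it, along the tool's axes as they then stand; what a row does not reach is not made up. A row lasts 1/10 s, in which the tool goes at most 50 mm and 8.59 degrees, less where a joint would pass 70% of its speed; a pose out of reach is approached as far as the arm can. A call is refused whole if a number of a shift passes 5 or a number of a turn 0.15, either way. A call with a gripper value outside its range is refused whole. The fingers move at their own pace and stop on an object; "newtons" is the grip in N (left out, the last holds). Time passes only in rows, so rows that do not move let the fingers close. It gives the time, the measured TCP pose, the force and the opening at its end, in the units of the state.
- manip.get_state(): the state, without advancing time (a new reading comes with each control period).
- manip.grab_frame(name): name is "side" or "top"; returns a dict with "color" (420x560x3 uint8, red, green, blue), "camera_matrix" (3x3 intrinsics, pixels), "T" (4x4, takes a point from camera to world coordinates). Camera axes: x right, y down, z forward; pixel columns grow to the right and rows downward; lengths in m; the calibration is good to about 2 mm. A picture is of the moment at which its call begins. There is no depth.
- manip.finish_job(): hands the job in, once; it reports no verdict.
Trained networks look in the newest picture that a camera, given by its name, has taken for a name from the list of things; names that differ only in an ending like _2 or _b are one class to them, and where a whole thing is asked for, a point or a joint stands for the part that bears it (a point fixed in the world has none). Each returns a list of dicts, best first, with "p" (0 to 1); they miss things now and then, are a little off and sometimes report something else, mostly with a low value. They report only what shows in the picture. A call takes as long as a camera call.
- manip.masks_of(thing, camera): "region" (420x560 bool, what is visible of it).
- manip.landmark_of(thing, camera): "at" ([x, y, z] in m, in world coordinates, good to about 4 mm: a listed point, or the origin of a listed thing).
The state is a dict: "clock": time; "q": joint angles; "joint_vel": joint speeds; "tau": joint torques, N m; "position": TCP position; "tool_rot": TCP orientation; "wrist_force": force on the tool from outside, world axes, zero at the start; "torque": the same for the moment, N m; "opening": opening from 0.0 (shut) to 1.0 (fully open).
Only numpy, scipy, OpenCV 4.12 (cv2) and the standard library are available. Lean on these libraries where they do the work, as an engineer would, in place of code of your own. Each camera call takes 0.05 s, during which the arm holds its last target.

## Working session

There is one attempt and no reset: what is moved stays moved. The work goes in short steps, Python scripts to look and compute and a tool call to move; the robot and the scene stay as the last step left them, time stands still between calls to the robot, and variables do not carry over. Pictures are saved under pics/ and viewed, and the job is handed in when it is done.

Besides the shell and the picture viewer there is one more tool, called after "Request:" as a command line: name --argument value ..., lists and objects as JSON in quotes. step_arm: Moves the arm, as the interface text tells. Its arguments: {"type":"object","properties":{"plan":{"type":"array","items":{"type":"array"}},"newtons":{"type":"number"}},"required":["plan"]}

```bash
mkdir -p pics; ls; cat > h.py <<'E'
import numpy as np, cv2
from bench import manip
np.set_printoptions(precision=4,suppress=True)
def snap(cam,fn):
    f=manip.grab_frame(cam); cv2.imwrite('pics/'+fn,f['color'][:,:,::-1]); return f
def ray(f,u,v,z):
    K=np.array(f['camera_matrix']);T=np.array(f['T'])
    d=T[:3,:3]@np.linalg.solve(K,[u,v,1]);o=T[:3,3]
    return o+d*(z-o[2])/d[2]
def proj(f,p):
    K=np.array(f['camera_matrix']);T=np.array(f['T'])
    c=T[:3,:3].T@(np.array(p)-T[:3,3]);q=K@c;return q[:2]/q[2]
def lm(t,cam,n=6):
    for r in manip.landmark_of(t,cam)[:n]: print(cam,t,round(r['p'],2),np.array(r['at']))
E
python3 - <<'E'
from h import *
s=manip.get_state();print(s)
for c in ['top','side']:
    f=snap(c,c+'0.png');print(f['camera_matrix'],f['T'])
    for t in 'unit shaft1 shaft2 clip1 clip2 eye1 eye2 pick hook rest roller1 roller3 dish handle mug spool flask driver jar meter'.split(): lm(t,c)
print(manip.get_state()['clock'])
E
```

```text
pics
{'clock': 0.0, 'q': array([ 1.2284,  0.4916,  1.5595, -0.    ,  1.0917, -0.1056]), 'joint_vel': array([-0.0013,  0.0006, -0.0002, -0.0002, -0.0017, -0.0007]), 'tau': array([ -0.0004, -61.264 , -25.8185,   0.0692,   0.0483,  -0.0001]), 'position': array([0.1465, 0.6073, 0.214 ]), 'tool_rot': array([[-0.9721,  0.2346, -0.0004],
       [ 0.2346,  0.9721, -0.0011],
       [ 0.0001, -0.0011, -1.    ]]), 'wrist_force': array([-0.5329, -1.2418, -0.6005]), 'torque': array([ 0.0016, -0.0457,  0.0431]), 'opening': 0.9987794359145825}
[[411.0362   0.     288.2922]
 [  0.     411.0362 208.7179]
 [  0.       0.       1.    ]] [[ 0.117  -0.9707  0.2099  0.2814]
 [-0.9931 -0.1141  0.0256 -0.0101]
 [-0.0009 -0.2114 -0.9774  1.2817]
 [ 0.      0.      0.      1.    ]]
top unit 0.94 [ 0.6233 -0.1765  0.0003]
top unit 0.7 [ 0.6206 -0.128   0.0326]
top shaft1 0.77 [ 0.6204 -0.1311  0.032 ]
top shaft1 0.59 [ 0.6279 -0.2199  0.0329]
top shaft1 0.47 [ 0.6352  0.0349 -0.0014]
top shaft2 0.77 [ 0.6204 -0.1311  0.032 ]
top shaft2 0.59 [ 0.6279 -0.2199  0.0329]
top shaft2 0.47 [ 0.6352  0.0349 -0.0014]
to
[... 2823 characters left out ...]
roller1 0.42 [0.4077 0.2147 0.0013]
side roller3 0.7 [ 0.428   0.1391 -0.0022]
side roller3 0.62 [0.387  0.2867 0.002 ]
side roller3 0.42 [ 0.6299 -0.2217  0.0101]
side roller3 0.42 [0.4077 0.2147 0.0013]
side dish 0.84 [ 0.471  -0.3807 -0.0013]
side dish 0.51 [ 0.4103  0.2112 -0.0001]
side handle 0.64 [0.5543 0.2846 0.0515]
side mug 0.9 [0.3787 0.5595 0.0007]
side spool 0.75 [ 0.6348  0.0321 -0.0032]
side flask 0.74 [ 0.7252  0.0194 -0.0032]
side driver 0.75 [ 0.6179 -0.4635 -0.0031]
side driver 0.73 [0.4991 0.0007 0.027 ]
side driver 0.34 [ 0.6181 -0.18   -0.0025]
side jar 0.75 [ 0.6553 -0.363   0.0042]
side meter 0.69 [ 0.4152 -0.5343 -0.0037]
side meter 0.35 [ 0.6265 -0.2207  0.0325]
2.1
```

View pics/top0.png

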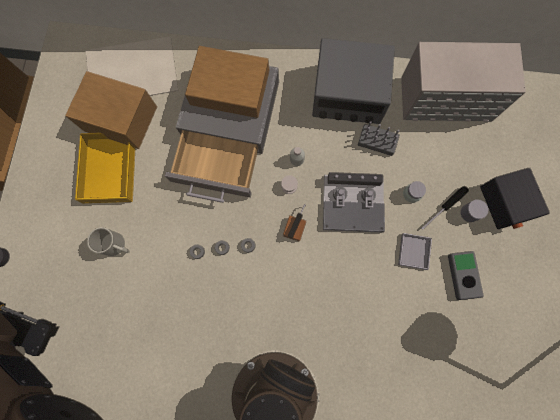

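View pics/side0.png

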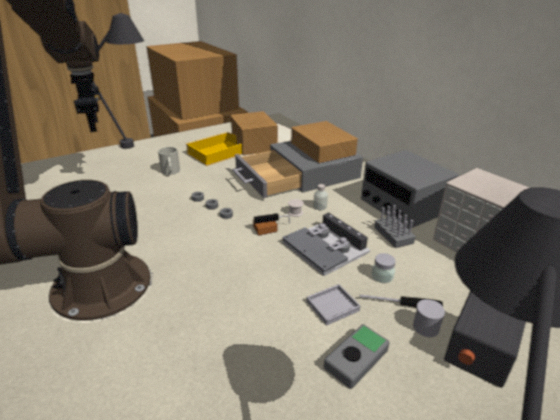

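Three loose rollers at (196,252), (221,248) and (247,245); the unit sits at (354,205), pick at (295,225), open drawer at (212,160), dish at (414,251). I'll zoom in on details.

```bash
python3 - <<'E'
import cv2,numpy as np
a=cv2.imread('pics/top0.png')
c1=cv2.resize(a[165:240,275:395],None,fx=6,fy=6,interpolation=cv2.INTER_CUBIC);cv2.imwrite('pics/z1.png',c1)
b=cv2.imread('pics/side0.png')
c2=cv2.resize(b[195:280,240:375],None,fx=5.5,fy=5.5,interpolation=cv2.INTER_CUBIC);cv2.imwrite('pics/z2.png',c2)
E
```

```text
(no output)
```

View pics/z1.png

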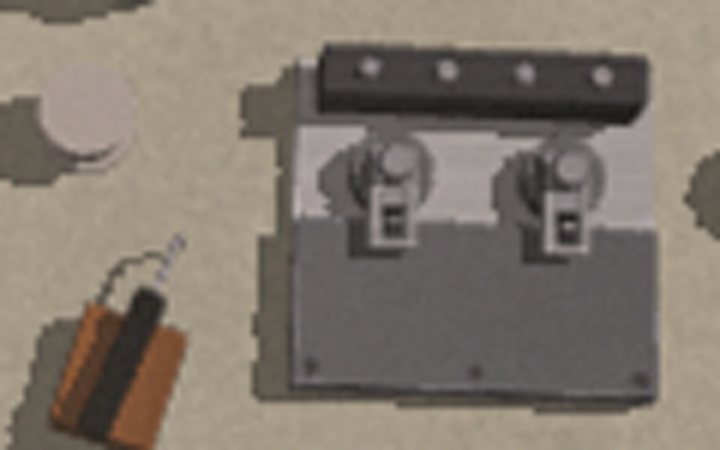

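View pics/z2.png

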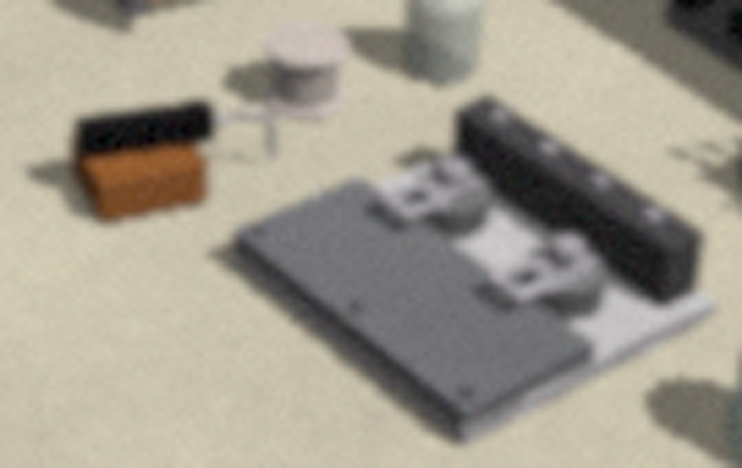

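```bash
cat >> h.py <<'E'
def dark(f,m): return m
def yawdiff(a): return (a+np.pi/2)%np.pi-np.pi/2
E
python3 - <<'E'
from h import *
for c in ['top','side']:
    f=manip.grab_frame(c); g=f['color'].astype(int)
    # black handle
    c0=proj(f,[0.501,0,0.05]); print(c,'proj',c0)
    u0,v0=c0.astype(int)
    m=np.zeros(g.shape[:2],bool)
    sub=g[v0-20:v0+20,u0-25:u0+25]
    mm=(sub.max(2)<50)
    ys,xs=np.nonzero(mm)
    P=np.array([ray(f,x+u0-25,y+v0-20,0.05)[:2] for x,y in zip(xs,ys)])
    n=len(P);mu=P.mean(0);
    for _ in range(3):
        w,V=np.linalg.eigh(np.cov((P-mu).T)); d=V[:,1]; 
        t=(P-mu)@V; keep=(abs(t[:,0])<.02)&(abs(t[:,1])<.06);P=P[keep];mu=P.mean(0)
    print(n,len(P),mu,'ang',np.arctan(d[1]/d[0]),np.sqrt(w*12))
    for t in ['pick','rest','dish','handle','unit']:
        r=manip.masks_of(t,c)
        for k in r[:2]:
            ys,xs=np.nonzero(k['region']); print(t,round(k['p'],2),len(xs),xs.mean(),ys.mean(),xs.min(),xs.max(),ys.min(),ys.max())
E
```

```text
top proj [293.8308 223.8545]
75 75 [ 0.4997 -0.0041] ang -0.2826972679880809 [0.0134 0.081 ]
pick 0.55 156 295.35897435897436 224.35256410256412 288 302 212 237
rest 0.78 317 293.602523659306 229.01892744479494 282 304 216 240
dish 0.9 1055 414.8473933649289 250.87393364928909 398 431 232 270
handle 0.85 4404 213.54904632152588 164.3560399636694 165 257 130 201
handle 0.68 3217 353.63661796705003 203.05750699409387 323 384 171 232
unit 0.6 3152 353.7709390862944 202.60881979695432 323 384 172 231
side proj [265.871  214.7228]
125 125 [ 0.4904 -0.0177] ang -0.2391867843400409 [0.03   0.0721]
pick 0.49 184 265.2173913043478 218.04347826086956 253 278 213 223
rest 0.76 305 264.88196721311476 228.41311475409836 253 277 222 236
rest 0.71 118 211.25423728813558 204.70338983050848 205 217 200 210
dish 0.62 1347 332.34966592427617 304.0133630289532 306 359 285 324
handle 0.57 2119 266.9348749410099 172.64417177914112 233 300 151 197
unit 0.68 2781 327.2470334412082 244.7411003236246 281 369 213 274
```

```bash
python3 - <<'E'
import cv2,numpy as np
a=cv2.imread('pics/top0.png')
cv2.imwrite('pics/z3.png',cv2.resize(a[205:245,275:315],None,fx=15,fy=15,interpolation=cv2.INTER_NEAREST))
cv2.imwrite('pics/z4.png',cv2.resize(a[60:210,155:290],None,fx=4,fy=4,interpolation=cv2.INTER_CUBIC))
E
```

```text
(no output)
```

View pics/z3.png

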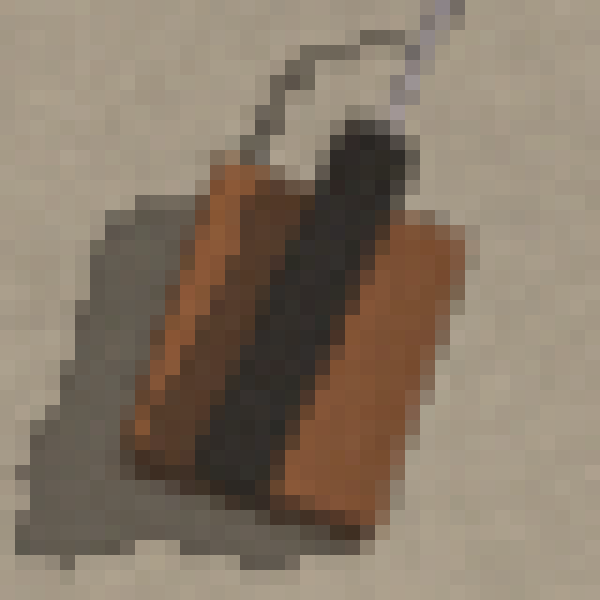

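View pics/z4.png

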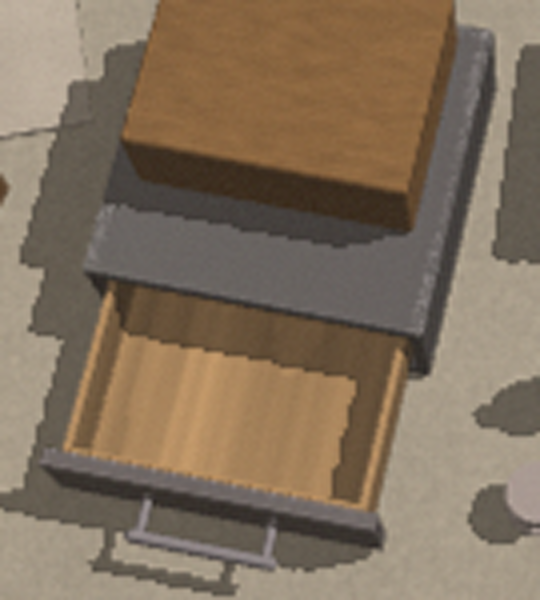

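```bash
cat >> h.py <<'E'
def go(x,y,z,phi=None,prnt=True):
    s=manip.get_state();R=np.array(s['tool_rot']);p=np.array(s['position'])
    cur=np.arctan2(R[1,0],R[0,0])
    if phi is None: phi=cur
    d=(phi-cur+np.pi)%(2*np.pi)-np.pi
    X=np.array([np.cos(phi),np.sin(phi),0]);Y=np.array([np.sin(phi),-np.cos(phi),0])
    D=(np.array([x,y,z])-p)
    tilt=R.T@np.array([0,0,-1.])
    print('t',round(s['clock'],2),'turn tz %.3f'%(-d),'then cm x %.2f y %.2f z %.2f'%(D@X*100,D@Y*100,-D[2]*100),'| phi %.3f pos'%cur,p,'tilt',tilt[:2],'op %.3f'%s['opening'],'F',np.array(s['wrist_force']))
E
python3 -c "
from h import *
go(.501,-.002,.12,2.83)
f=manip.grab_frame('top')
for u,v,z in [(155+130/4,60+535/4,.052),(155+275/4,60+565/4,.052),(155+45/4,60+455/4,.078),(155+380/4,60+530/4,.078),(155+88/4,60+270/4,.09),(155+425/4,60+335/4,.09)]: print(ray(f,u,v,z))
print('cab side', ray(f,155+495/4,60+40/4,.09))
"
```

```text
t 2.7 turn tz 0.075 then cm x -52.42 y -47.16 z 9.47 | phi 2.905 pos [0.1466 0.6076 0.2147] tilt [-0.     -0.0001] op 1.001 F [-0.3308  0.6804  0.2196]
[0.556  0.3366 0.052 ]
[0.5455 0.2219 0.052 ]
[0.6048 0.4043 0.078 ]
[0.5761 0.1423 0.078 ]
[0.7527 0.3939 0.09  ]
[0.7303 0.1276 0.09  ]
cab side [0.9847 0.1046 0.09  ]
```

Request:
step_arm --plan '[[[0,0,0],[0,0,0.075],5],[[-3.7,-3.4,0],[0,0,0],5],[[-3.7,-3.4,0],[0,0,0],5],[[-3.7,-3.4,0],[0,0,0],5],[[-3.7,-3.4,0],[0,0,0],5],[[-3.7,-3.4,0],[0,0,0],5],[[-3.7,-3.4,0],[0,0,0],5],[[-3.7,-3.4,0],[0,0,0],5]]' --newtons 40

```text
clock: 3.55
position: [0.3198, 0.3014, 0.2149]
tool_rot: [[-0.952, 0.306, 0.001], [0.306, 0.952, 0.0], [-0.0, 0.001, -1.0]]
wrist_force: [1.3, 0.4, -0.2]
opening: 0.53
```

Request:
step_arm --plan '[[[-3.7,-3.3,1],[0,0,0],5],[[-3.7,-3.3,1],[0,0,0],5],[[-3.7,-3.3,1],[0,0,0],5],[[-3.7,-3.3,1],[0,0,0],5],[[-3.7,-3.3,1],[0,0,0],5],[[-3.7,-3.3,1],[0,0,0],5],[[-3.7,-3.3,1],[0,0,0],5],[[0,0,0],[0,0,0],5],[[0,0,0],[0,0,0],5]]'

```text
clock: 4.45
position: [0.4928, 0.0065, 0.145]
tool_rot: [[-0.951, 0.309, -0.001], [0.309, 0.951, 0.0], [0.001, -0.0, -1.0]]
wrist_force: [-0.0, -0.4, 0.3]
opening: 0.523
```

```bash
python3 -c "
from h import *
go(.501,-.002,.034,2.83)
f=snap('top','t1.png');g=snap('side','s1.png')
a=f['color'][180:260,255:375,::-1];b=g['color'][170:250,220:340,::-1]
cv2.imwrite('pics/z5.png',cv2.resize(np.hstack([a,b]),None,fx=3.3,fy=3.3,interpolation=cv2.INTER_CUBIC))
"
```

```text
t 4.45 turn tz -0.003 then cm x -1.04 y -0.55 z 11.10 | phi 2.827 pos [0.4928 0.0065 0.145 ] tilt [-0.001  0.   ] op 0.523 F [-0.0178 -0.4441  0.3216]
```

View pics/z5.png

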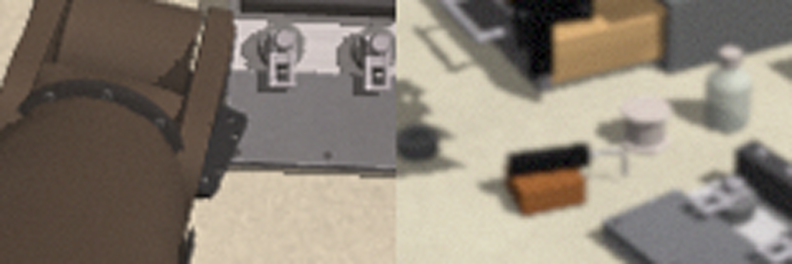

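The arm hides the pick from the top; the side view still shows it undisturbed at the rest. Descending over the handle.

Request:
step_arm --plan '[[[-0.5,-0.3,2.2],[0,0,0],5],[[-0.5,-0.25,2.2],[0,0,0],5],[[0,0,2.2],[0,0,0],5],[[0,0,2.2],[0,0,0],5],[[0,0,1.5],[0,0,0],5],[[0,0,0.8],[0,0,0],5],[[0,0,0],[0,0,0],5]]'

```text
clock: 5.25
position: [0.5003, -0.0001, 0.0341]
tool_rot: [[-0.952, 0.305, -0.001], [0.305, 0.952, 0.0], [0.001, -0.0, -1.0]]
wrist_force: [-0.7, 0.4, 0.4]
opening: 0.524
```

```bash
python3 -c "
from h import *
go(.501,-.002,.034,2.83)
g=snap('side','s2.png')
b=g['color'][170:250,220:340,::-1]
cv2.imwrite('pics/z6.png',cv2.resize(b,None,fx=6,fy=6,interpolation=cv2.INTER_CUBIC))
"
```

```text
t 5.25 turn tz 0.001 then cm x -0.13 y -0.16 z 0.01 | phi 2.831 pos [ 0.5003 -0.0001  0.0341] tilt [-0.001   0.0001] op 0.524 F [-0.7274  0.3743  0.43  ]
```

View pics/z6.png

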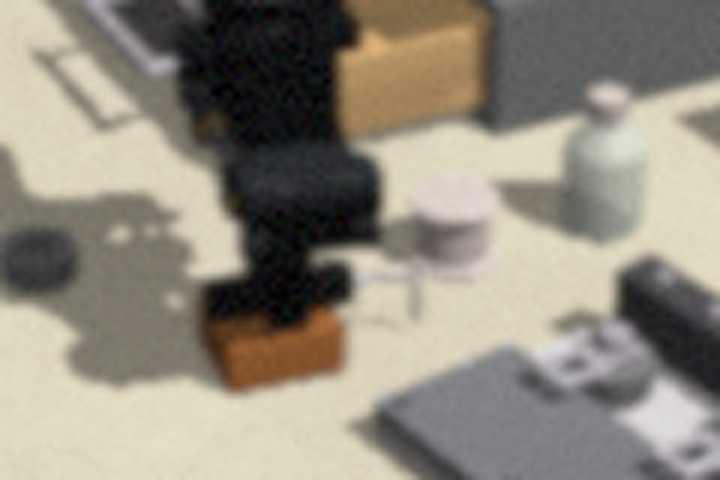

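Fingers straddle the handle's middle at about (275,290) of the crop. Close.

Request:
step_arm --plan '[[[0,0,0],[0,0,0],1],[[0,0,0],[0,0,0],1],[[0,0,0],[0,0,0],1],[[0,0,0],[0,0,0],1],[[0,0,0],[0,0,0],1],[[0,0,-1],[0,0,0],1],[[0,0,-2],[0,0,0],1],[[0,0,-3],[0,0,0],1],[[0,0,0],[0,0,0],1]]'

```text
clock: 6.2
position: [0.5021, -0.0012, 0.0977]
tool_rot: [[-0.952, 0.307, 0.005], [0.307, 0.952, -0.001], [-0.005, 0.001, -1.0]]
wrist_force: [-0.0, 0.6, -0.8]
opening: 0.167
```

```bash
python3 -c "
from h import *
go(.501,-.002,.034,2.83)
g=snap('side','s3.png')
lm('hook','side');lm('pick','side');lm('hook','top');lm('pick','top')
b=g['color'][170:250,220:340,::-1]
cv2.imwrite('pics/z7.png',cv2.resize(b,None,fx=6,fy=6,interpolation=cv2.INTER_CUBIC))
"
```

```text
t 6.2 turn tz -0.000 then cm x 0.08 y -0.11 z 6.37 | phi 2.830 pos [ 0.5021 -0.0012  0.0977] tilt [ 0.005 -0.001] op 0.167 F [-0.0136  0.6005 -0.7891]
side hook 0.74 [ 0.5741 -0.0263  0.0777]
side hook 0.55 [ 0.6205 -0.1324  0.0314]
side hook 0.29 [ 0.6553 -0.3602  0.0065]
side pick 0.24 [ 0.6244 -0.2226  0.0336]
top hook 0.68 [ 0.6525 -0.3658  0.0004]
```

View pics/z7.png

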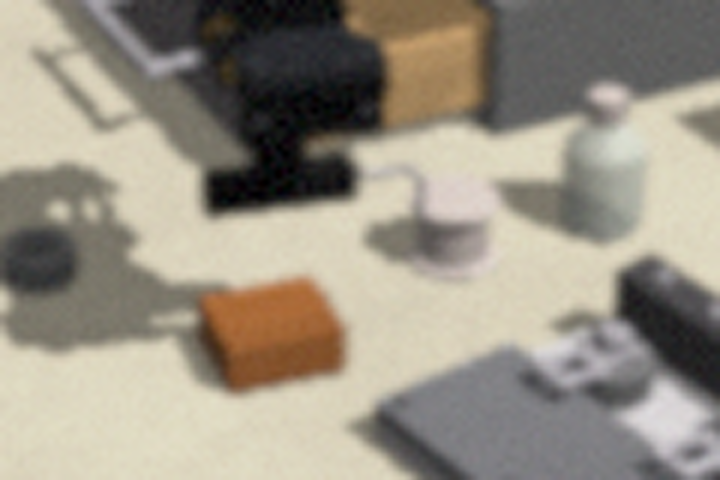

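```bash
python3 -c "
from h import *
go(.516,-.136,.10,3.207)
"
```

```text
t 6.45 turn tz -0.377 then cm x -0.69 y -13.57 z -0.62 | phi 2.830 pos [ 0.5003 -0.001   0.0938] tilt [-0.0013  0.0001] op 0.169 F [ 0.2357  0.1917 -0.925 ]
```

Request:
step_arm --plan '[[[0,0,-0.2],[0,0,-0.125],1],[[0,0,-0.4],[0,0,-0.126],1],[[0,0,0],[0,0,-0.126],1],[[-0.2,-3.4,0],[0,0,0],1],[[-0.2,-3.4,0],[0,0,0],1],[[-0.2,-3.4,0],[0,0,0],1],[[-0.1,-3.4,0],[0,0,0],1],[[0,0,0],[0,0,0],1],[[0,0,0],[0,0,0],1]]'

```text
clock: 7.35
position: [0.516, -0.1366, 0.0995]
tool_rot: [[-0.998, -0.064, -0.002], [-0.064, 0.998, 0.001], [0.002, 0.001, -1.0]]
wrist_force: [-0.1, 1.0, -1.3]
opening: 0.17
```

```bash
cat >> h.py <<'E'
def look(fn,tu,tv,su,sv,w=60,h=40,k=6):
    f=manip.grab_frame('top');g=manip.grab_frame('side')
    c=lambda im,u,v:cv2.resize(im[max(v-h,0):v+h,max(u-w,0):u+w,::-1],None,fx=k,fy=k,interpolation=cv2.INTER_CUBIC)
    cv2.imwrite('pics/'+fn,np.vstack([c(f['color'],tu,tv),c(g['color'],su,sv)]));return f,g
E
python3 -c "
from h import *
go(.516,-.136,.0515,3.207)
f,g=look('z8.png',345,205,315,235,50,30,7)
lm('hook','side');lm('hook','top');lm('eye1','side');lm('eye1','top')
for q,n in((f,'top'),(g,'side')):print(n,'eye',proj(q,[.592,-.131,.035]),proj(q,[.598,-.2205,.035]))
"
```

```text
t 7.35 turn tz -0.002 then cm x -0.01 y 0.06 z 4.80 | phi -3.078 pos [ 0.516  -0.1366  0.0995] tilt [-0.0017 -0.001 ] op 0.170 F [-0.064   1.0269 -1.304 ]
side hook 0.74 [ 0.5911 -0.1309  0.0799]
side eye1 0.62 [ 0.594  -0.1335  0.0371]
side eye1 0.56 [ 0.6014 -0.2206  0.0385]
top eye [338.8803 200.9588] [367.7002 202.3631]
side eye [313.9254 230.3628] [334.0282 244.9118]
```

View pics/z8.png

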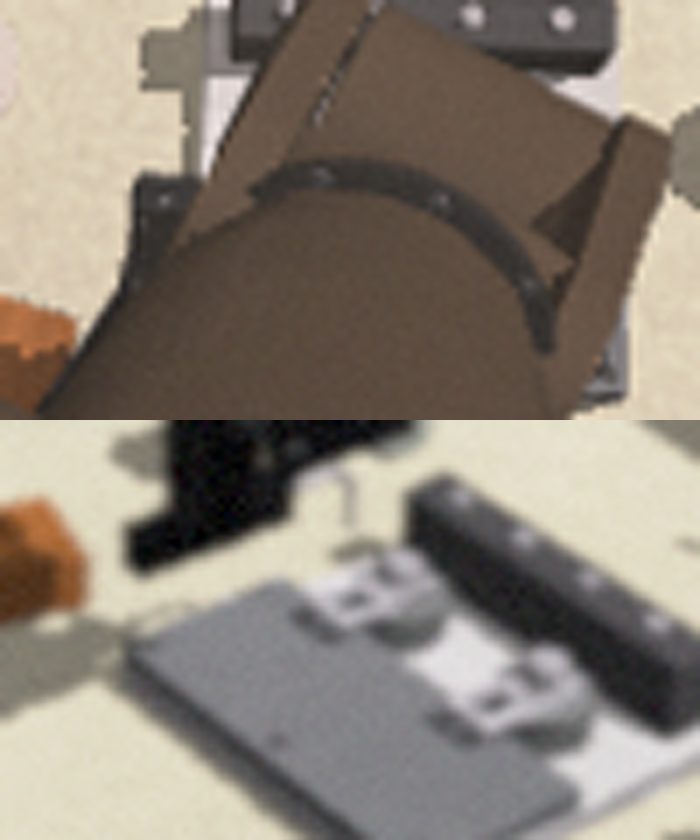

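Side view: hook tip right above eye 1 (crop (350,520) above (350,598)). Descend.

Request:
step_arm --plan '[[[-0.1,0,1.5],[0,0,0],1],[[0,0,1.2],[0,0,0],1],[[0,0,0.8],[0,0,0],1],[[0,0,0.6],[0,0,0],1],[[0,0,0.5],[0,0,0],1],[[0,0,0],[0,0,0],1]]'

```text
clock: 8.25
position: [0.5174, -0.1362, 0.0539]
tool_rot: [[-0.998, -0.065, -0.001], [-0.065, 0.998, 0.0], [0.001, 0.0, -1.0]]
wrist_force: [-0.4, -0.6, 0.5]
opening: 0.166
```

```bash
python3 -c "
from h import *
go(.516,-.136,.0515,3.207)
f,g=look('z9.png',345,205,315,235,45,30,8)
lm('hook','side');lm('eye1','side')
"
```

```text
t 8.25 turn tz -0.000 then cm x 0.13 y 0.03 z 0.24 | phi -3.076 pos [ 0.5174 -0.1362  0.0539] tilt [-0.0008 -0.0004] op 0.166 F [-0.3646 -0.6244  0.4889]
side hook 0.59 [ 0.616  -0.4649  0.0014]
side hook 0.55 [ 0.5953 -0.1289  0.0356]
side eye1 0.6 [ 0.5943 -0.1314  0.0368]
side eye1 0.46 [ 0.6003 -0.2226  0.0391]
```

View pics/z9.png

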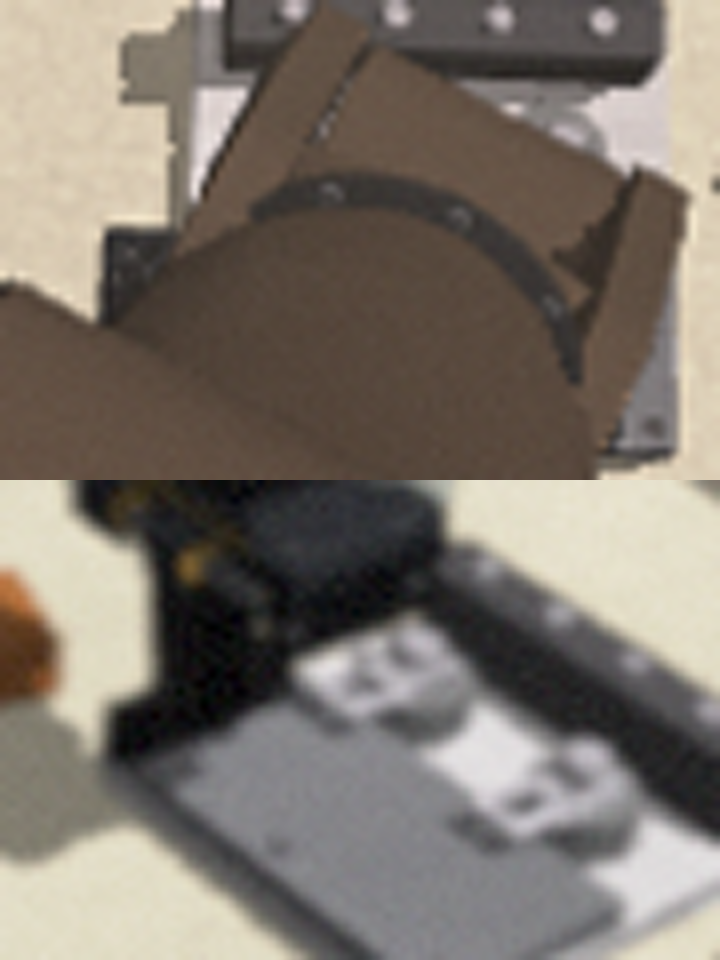

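Request:
step_arm --plan '[[[0,0,0.25],[0,0,0],1],[[0,0,0],[0,0,0],1],[[0.4,0,0],[0,0,0],1],[[0.4,0,0],[0,0,0],1],[[0.4,0,0],[0,0,0],1]]'

```text
clock: 8.95
position: [0.5067, -0.1375, 0.0523]
tool_rot: [[-0.998, -0.065, 0.004], [-0.065, 0.998, -0.001], [-0.004, -0.001, -1.0]]
wrist_force: [6.5, 0.5, 0.0]
opening: 0.164
```

Request:
step_arm --plan '[[[0.5,0,0],[0,0,0],1],[[0.5,0,0],[0,0,0],1],[[0.5,0,0],[0,0,0],1],[[0,0,0],[0,0,0],1]]'

```text
clock: 9.35
position: [0.4897, -0.1379, 0.0519]
tool_rot: [[-0.998, -0.065, -0.001], [-0.065, 0.998, 0.0], [0.001, 0.001, -1.0]]
wrist_force: [0.1, -0.6, -1.4]
opening: 0.166
```

```bash
python3 -c "
from h import *
go(.516,-.136,.0515,3.207)
f,g=look('z10.png',345,205,315,235,45,30,8)
lm('clip1','side');lm('eye1','side')
"
```

```text
t 9.35 turn tz -0.000 then cm x -2.64 y 0.02 z 0.04 | phi -3.077 pos [ 0.4897 -0.1379  0.0519] tilt [-0.0008 -0.0005] op 0.166 F [ 0.0649 -0.5706 -1.4085]
side clip1 0.61 [ 0.6265 -0.2245  0.0321]
side clip1 0.43 [ 0.5982 -0.1323  0.0297]
side eye1 0.55 [ 0.5977 -0.2221  0.037 ]
side eye1 0.54 [ 0.573  -0.1342  0.0319]
```

View pics/z10.png

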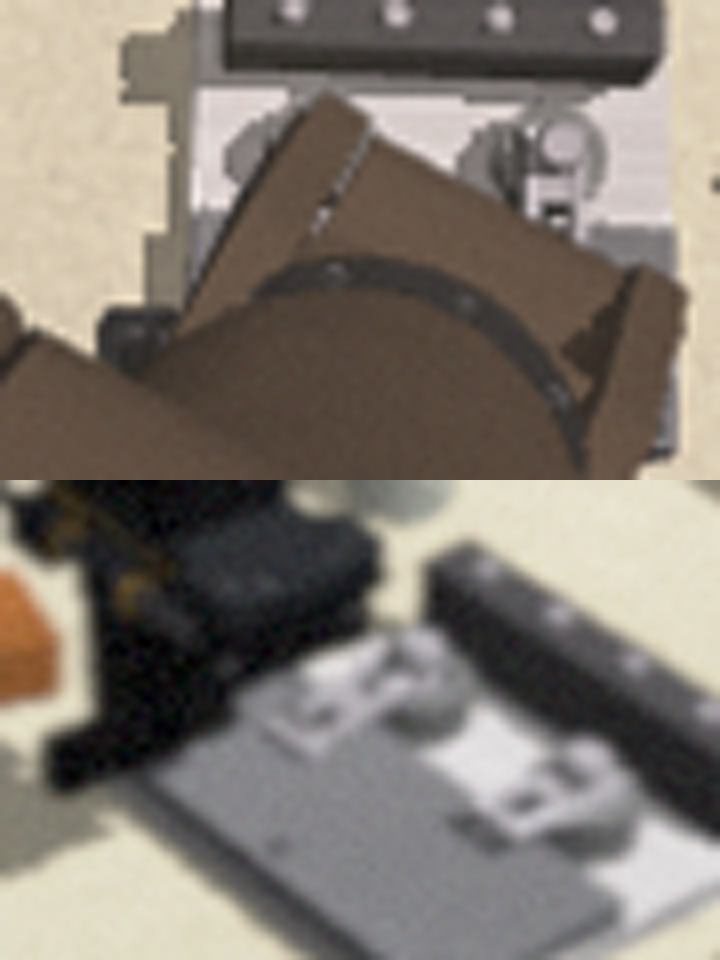

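The clip follows the hook (eye now at crop (310,690)) and the force dropped after a ~6.5 N peak. Continue.

Request:
step_arm --plan '[[[0.6,0,0],[0,0,0],1],[[0.6,0,0],[0,0,0],1],[[0.6,0,0],[0,0,0],1],[[0.6,0,0],[0,0,0],1],[[0.6,0,0],[0,0,0],1],[[0.6,0,0],[0,0,0],1],[[0,0,0],[0,0,0],1],[[0,0,0],[0,0,0],1]]'

```text
clock: 10.35
position: [0.4548, -0.1405, 0.052]
tool_rot: [[-0.998, -0.065, 0.0], [-0.065, 0.998, -0.0], [-0.0, -0.0, -1.0]]
wrist_force: [0.2, -0.1, -0.9]
opening: 0.165
```

```bash
python3 -c "
from h import *
go(.516,-.136,.0515,3.207)
f,g=look('z11.png',345,205,305,240,45,30,8)
lm('clip1','side');lm('eye1','side')
"
```

```text
t 10.35 turn tz -0.000 then cm x -6.14 y 0.05 z 0.05 | phi -3.077 pos [ 0.4548 -0.1405  0.052 ] tilt [0.0003 0.    ] op 0.165 F [ 0.1509 -0.0575 -0.9052]
side clip1 0.54 [ 0.6253 -0.2214  0.034 ]
side clip1 0.5 [ 0.5639 -0.133   0.0206]
side eye1 0.42 [ 0.5374 -0.1352  0.028 ]
side eye1 0.39 [ 0.601  -0.2257  0.038 ]
```

View pics/z11.png

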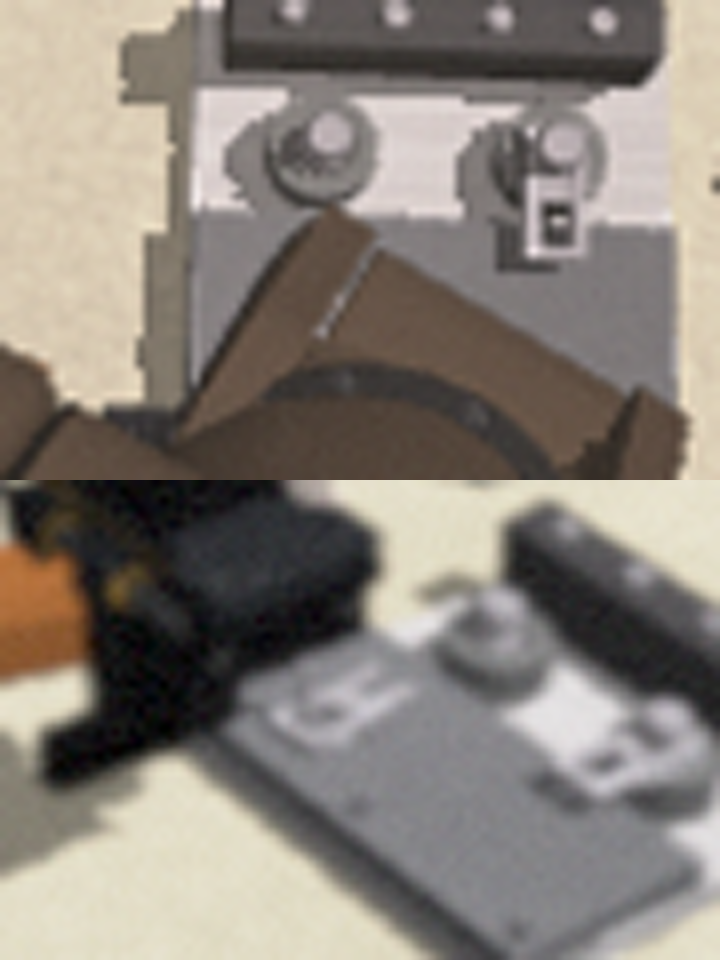

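Clip 1 lies flat on the apron. Lift out and go to eye 2.

Request:
step_arm --plan '[[[-0.3,0,0],[0,0,0],1],[[0,0,-1.2],[0,0,0],1],[[0,0,-1.8],[0,0,0],1],[[0,0,-1.8],[0,0,0],1],[[0,0,0],[0,0,0],1]]'

```text
clock: 11.05
position: [0.4587, -0.1405, 0.1015]
tool_rot: [[-0.998, -0.065, 0.003], [-0.065, 0.998, -0.001], [-0.003, -0.002, -1.0]]
wrist_force: [0.3, 0.4, -1.2]
opening: 0.16
```

```bash
python3 -c "
from h import *
go(.523,-.227,.099,3.207)
"
```

```text
t 11.05 turn tz -0.000 then cm x -5.85 y -9.05 z 0.25 | phi -3.076 pos [ 0.4587 -0.1405  0.1015] tilt [0.0031 0.0016] op 0.160 F [ 0.2703  0.4429 -1.2461]
```

Request:
step_arm --plan '[[[-2,-3,0],[0,0,0],1],[[-2,-3,0],[0,0,0],1],[[-1.9,-3,0],[0,0,0],1],[[0,0,0],[0,0,0],1],[[0,0,0],[0,0,0],1]]'

```text
clock: 11.55
position: [0.522, -0.2262, 0.0985]
tool_rot: [[-0.998, -0.064, -0.001], [-0.064, 0.998, 0.001], [0.001, 0.001, -1.0]]
wrist_force: [-0.5, 0.1, -0.8]
opening: 0.166
```

```bash
python3 -c "
from h import *
go(.523,-.227,.0515,3.207)
f,g=look('z12.png',345,205,325,240,45,30,8)
lm('hook','side');lm('eye1','side');lm('eye1','top')
print(proj(g,[.5985,-.2215,.075]),proj(g,[.5985,-.2215,.035]))
"
```

```text
t 11.55 turn tz -0.001 then cm x -0.09 y -0.09 z 4.70 | phi -3.077 pos [ 0.522  -0.2262  0.0985] tilt [-0.0014 -0.0011] op 0.166 F [-0.4762  0.1085 -0.8391]
side hook 0.68 [ 0.5975 -0.2235  0.0768]
side hook 0.68 [0.3798 0.5588 0.0001]
side eye1 0.62 [ 0.5355 -0.1361  0.0313]
side eye1 0.54 [ 0.5985 -0.2216  0.0385]
top eye1 0.48 [ 0.5337 -0.1373  0.0266]
[335.4428 233.5961] [334.3837 245.0354]
```

View pics/z12.png

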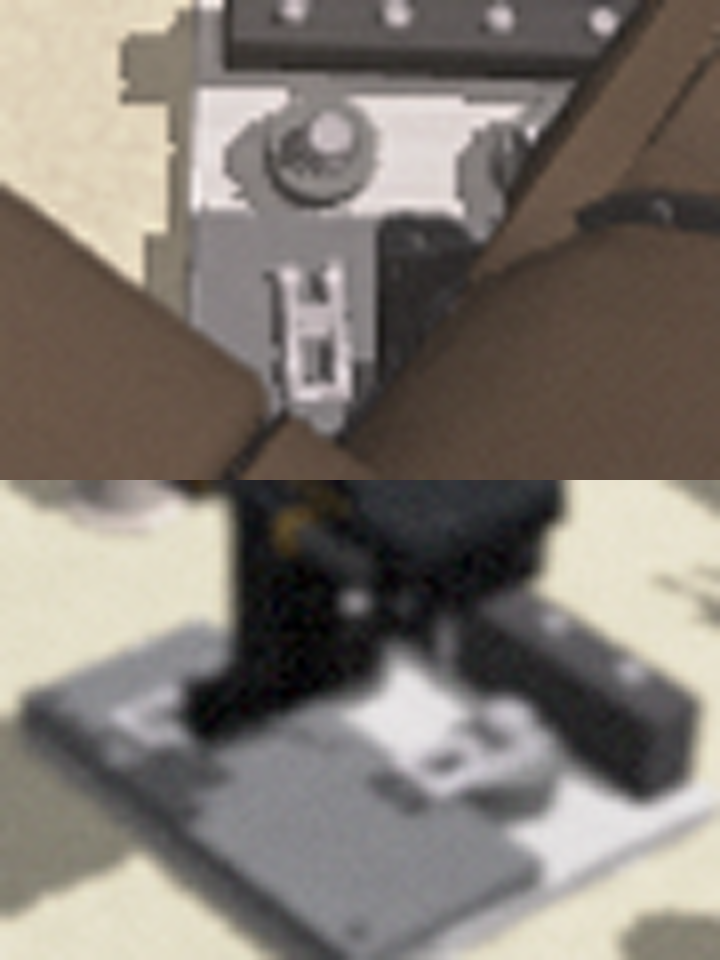

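Hook tip at px (335.6,233.8), eye 2 at (335.6,245.2): aligned. Descend and pull.

Request:
step_arm --plan '[[[-0.1,-0.05,1.5],[0,0,0],1],[[0,0,1.2],[0,0,0],1],[[0,0,0.8],[0,0,0],1],[[0,0,0.6],[0,0,0],1],[[0,0,0.55],[0,0,0],1],[[0,0,0],[0,0,0],1],[[0,0,0],[0,0,0],1]]'

```text
clock: 12.5
position: [0.5235, -0.2266, 0.0535]
tool_rot: [[-0.998, -0.065, 0.0], [-0.065, 0.998, 0.0], [-0.0, 0.0, -1.0]]
wrist_force: [-0.2, -0.7, -1.1]
opening: 0.167
```

```bash
python3 -c "
from h import *
go(.523,-.227,.0515,3.207)
f,g=look('z13.png',345,205,325,240,45,30,8)
"
```

```text
t 12.5 turn tz -0.000 then cm x 0.06 y -0.04 z 0.20 | phi -3.076 pos [ 0.5235 -0.2266  0.0535] tilt [ 0.0001 -0.    ] op 0.167 F [-0.2091 -0.6632 -1.1219]
```

View pics/z13.png

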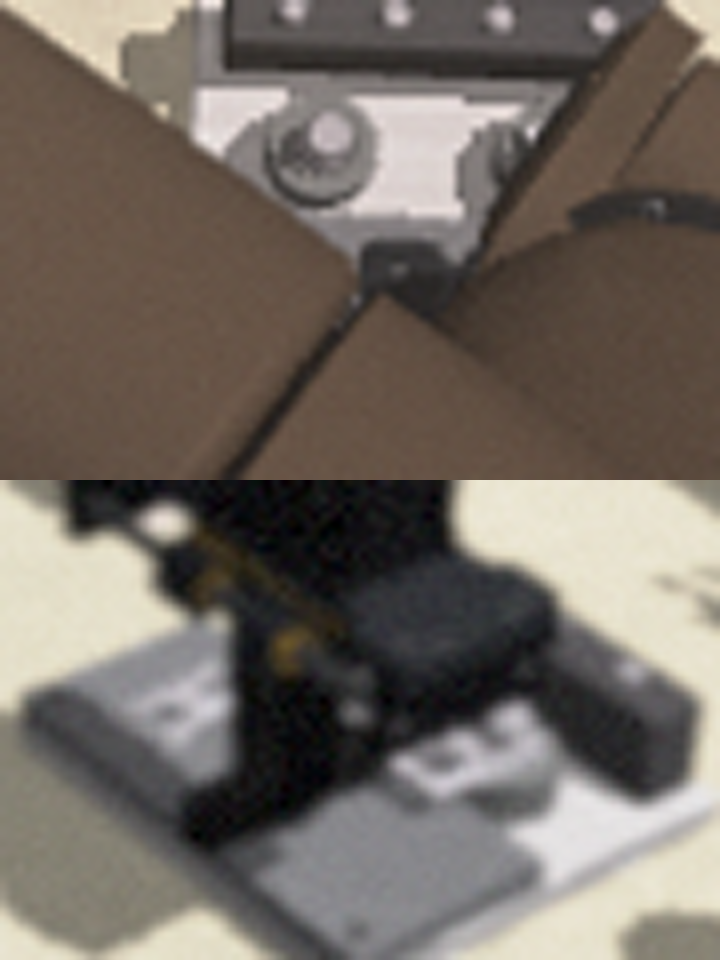

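Request:
step_arm --plan '[[[0,0,0.2],[0,0,0],1],[[0.4,0,0],[0,0,0],1],[[0.4,0,0],[0,0,0],1],[[0.4,0,0],[0,0,0],1],[[0.4,0,0],[0,0,0],1],[[0.5,0,0],[0,0,0],1],[[0.5,0,0],[0,0,0],1],[[0.5,0,0],[0,0,0],1],[[0,0,0],[0,0,0],1]]'

```text
clock: 13.5
position: [0.4917, -0.2286, 0.0514]
tool_rot: [[-0.998, -0.065, -0.001], [-0.065, 0.998, 0.0], [0.001, 0.0, -1.0]]
wrist_force: [-0.0, 0.8, -0.9]
opening: 0.165
```

```bash
python3 -c "
from h import *
go(.523,-.227,.0515,3.207)
f,g=look('z14.png',345,205,325,240,45,30,8)
lm('clip2','side')
"
```

```text
t 13.5 turn tz -0.001 then cm x -3.13 y -0.05 z -0.01 | phi -3.077 pos [ 0.4917 -0.2286  0.0514] tilt [-0.0005 -0.0005] op 0.165 F [-0.0283  0.7867 -0.9409]
side clip2 0.59 [ 0.6008 -0.2234  0.0332]
side clip2 0.5 [ 0.5641 -0.1342  0.0239]
```

View pics/z14.png

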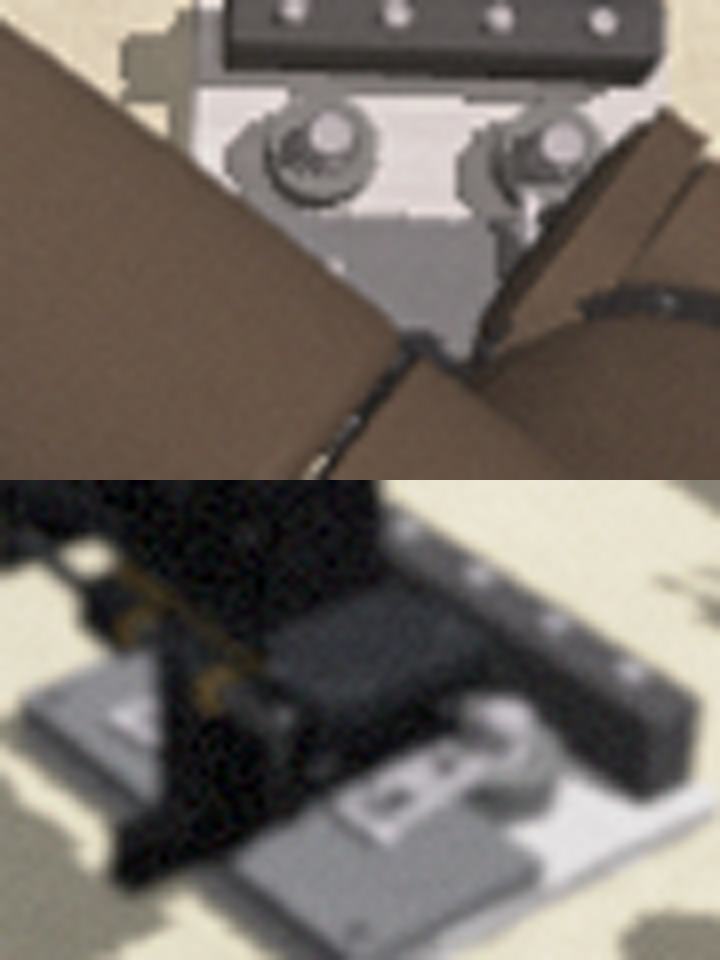

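Clip 2 is sliding out with the hook (eye at crop (390,800)). Pull another 35 mm, back off, lift.

Request:
step_arm --plan '[[[0.6,0,0],[0,0,0],1],[[0.6,0,0],[0,0,0],1],[[0.6,0,0],[0,0,0],1],[[0.6,0,0],[0,0,0],1],[[0.6,0,0],[0,0,0],1],[[0.4,0,0],[0,0,0],1],[[0,0,0],[0,0,0],1],[[-0.3,0,0],[0,0,0],1],[[0,0,0],[0,0,0],1]]'

```text
clock: 14.55
position: [0.4622, -0.2307, 0.0514]
tool_rot: [[-0.998, -0.065, 0.001], [-0.065, 0.998, -0.0], [-0.001, -0.0, -1.0]]
wrist_force: [0.1, -0.0, -0.1]
opening: 0.165
```

Request:
step_arm --plan '[[[0,0,-1.2],[0,0,0],1],[[0,0,-2],[0,0,0],1],[[0,0,-2],[0,0,0],1],[[0,0,0],[0,0,0],1]]'

```text
clock: 14.95
position: [0.4626, -0.2311, 0.1061]
tool_rot: [[-0.998, -0.065, 0.004], [-0.065, 0.998, -0.002], [-0.003, -0.003, -1.0]]
wrist_force: [-0.1, 0.3, -1.2]
opening: 0.163
```

```bash
python3 -c "
from h import *
go(.5003,-.0001,.10,2.83)
f,g=look('z15.png',345,205,325,240,45,30,8)
lm('clip2','side')
lm('eye2','side')
g=snap('side','s4.png')
"
```

```text
t 14.95 turn tz 0.377 then cm x 3.50 y 23.15 z 0.61 | phi -3.076 pos [ 0.4626 -0.2311  0.1061] tilt [0.0035 0.0026] op 0.163 F [-0.0624  0.2548 -1.2307]
side clip2 0.6 [ 0.5671 -0.2233  0.0233]
side eye2 0.5 [ 0.5421 -0.227   0.0281]
side eye2 0.44 [ 0.5396 -0.2255  0.0863]
```

View pics/z15.png

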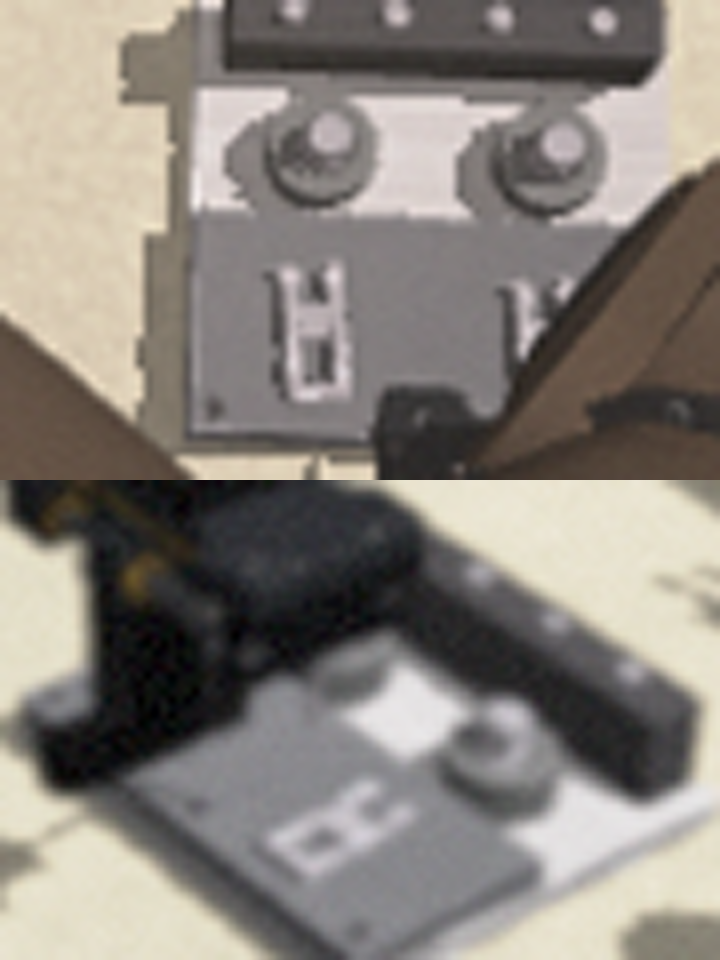

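Both clips lie flat on the apron (crop (315,330) top, (340,830) side). Return the pick.

Request:
step_arm --plan '[[[0,0,0],[0,0,0.125],1],[[0,0,0],[0,0,0.126],1],[[0,0,0],[0,0,0.126],1],[[0.7,4.6,0],[0,0,0],1],[[0.7,4.6,0],[0,0,0],1],[[0.7,4.6,0],[0,0,0],1],[[0.7,4.6,0],[0,0,0],1],[[0.7,4.7,0],[0,0,0],1],[[0,0,0],[0,0,0],1],[[0,0,0],[0,0,0],1]]'

```text
clock: 16.2
position: [0.4989, 0.0009, 0.1028]
tool_rot: [[-0.953, 0.304, -0.001], [0.304, 0.953, 0.0], [0.001, -0.0, -1.0]]
wrist_force: [-0.3, 0.1, -0.7]
opening: 0.165
```

```bash
python3 -c "
from h import *
go(.5003,-.0001,.0345,2.83)
f,g=look('z16.png',295,225,275,215,45,30,8)
lm('rest','side')
"
```

```text
t 16.2 turn tz 0.002 then cm x -0.16 y -0.06 z 6.83 | phi 2.832 pos [0.4989 0.0009 0.1028] tilt [-0.0011  0.0002] op 0.165 F [-0.3419  0.063  -0.7082]
side rest 0.64 [ 0.493  -0.0011 -0.0002]
side rest 0.57 [ 0.5655 -0.2244  0.0252]
```

View pics/z16.png

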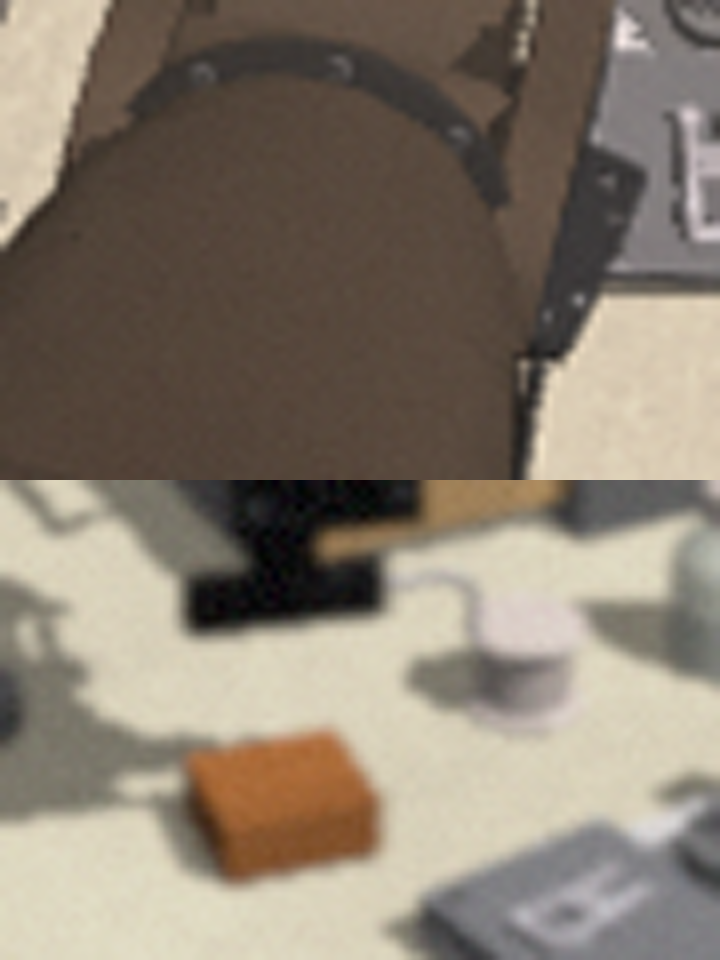

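Request:
step_arm --plan '[[[-0.1,-0.1,2],[0,0,0],1],[[0,0,2],[0,0,0],1],[[0,0,1.5],[0,0,0],1],[[0,0,0.8],[0,0,0],1],[[0,0,0.3],[0,0,0],1],[[0,0,0.1],[0,0,0],1],[[0,0,0],[0,0,0],1]]'

```text
clock: 17.05
position: [0.5, -0.0015, 0.0368]
tool_rot: [[-0.952, 0.307, 0.001], [0.307, 0.952, 0.0], [-0.001, 0.0, -1.0]]
wrist_force: [0.2, -0.4, 0.5]
opening: 0.166
```

```bash
python3 -c "
from h import *
go(.5003,-.0001,.0341,2.83)
"
```

```text
t 17.05 turn tz -0.001 then cm x 0.02 y 0.15 z 0.27 | phi 2.829 pos [ 0.5    -0.0015  0.0368] tilt [ 0.0006 -0.0002] op 0.166 F [ 0.1719 -0.3537  0.5041]
```

Request:
step_arm --plan '[[[0,0,0.15],[0,0,0],1],[[0,0,0.1],[0,0,0],1],[[0,0,0],[0,0,0],1],[[0,0,0],[0,0,0],4.5],[[0,0,0],[0,0,0],4.5],[[0,0,0],[0,0,0],4.5],[[0,0,-2],[0,0,0],4.5],[[0,0,-4],[0,0,0],4.5],[[0,0,-3],[0,0,0],4.5],[[0,0,0],[0,0,0],4.5]]'

```text
clock: 18.05
position: [0.5013, -0.0014, 0.1272]
tool_rot: [[-0.952, 0.307, 0.006], [0.307, 0.952, -0.001], [-0.006, 0.001, -1.0]]
wrist_force: [0.1, 0.9, 0.0]
opening: 0.472
```

```bash
python3 -c "
from h import *
go(.5595,-.135,.12,3.207)
f,g=look('z17.png',345,205,275,215,45,30,8)
for t in ['pick','clip1','eye1']:
  lm(t,'side');lm(t,'top')
"
```

```text
t 18.05 turn tz -0.377 then cm x -4.94 y -13.71 z 0.72 | phi 2.830 pos [ 0.5013 -0.0014  0.1272] tilt [ 0.0058 -0.0011] op 0.472 F [0.0735 0.865  0.043 ]
side pick 0.64 [0.4992 0.0035 0.0294]
side pick 0.43 [ 0.6195 -0.131   0.0112]
side clip1 0.64 [ 0.565  -0.1335  0.0221]
side clip1 0.6 [ 0.566  -0.2227  0.0243]
top clip1 0.44 [ 0.5654 -0.1308  0.0252]
top clip1 0.41 [ 0.5694 -0.2246  0.025 ]
side eye1 0.67 [ 0.4166 -0.5323 -0.002 ]
side eye1 0.6 [ 0.5424 -0.2249  0.0285]
side eye1 0.56 [ 0.5375 -0.137   0.0273]
top eye1 0.66 [ 0.5343 -0.1355  0.0269]
top eye1 0.58 [ 0.4123  0.2179 -0.0005]
top eye1 0.54 [ 0.5378 -0.2247  0.031 ]
```

View pics/z17.png

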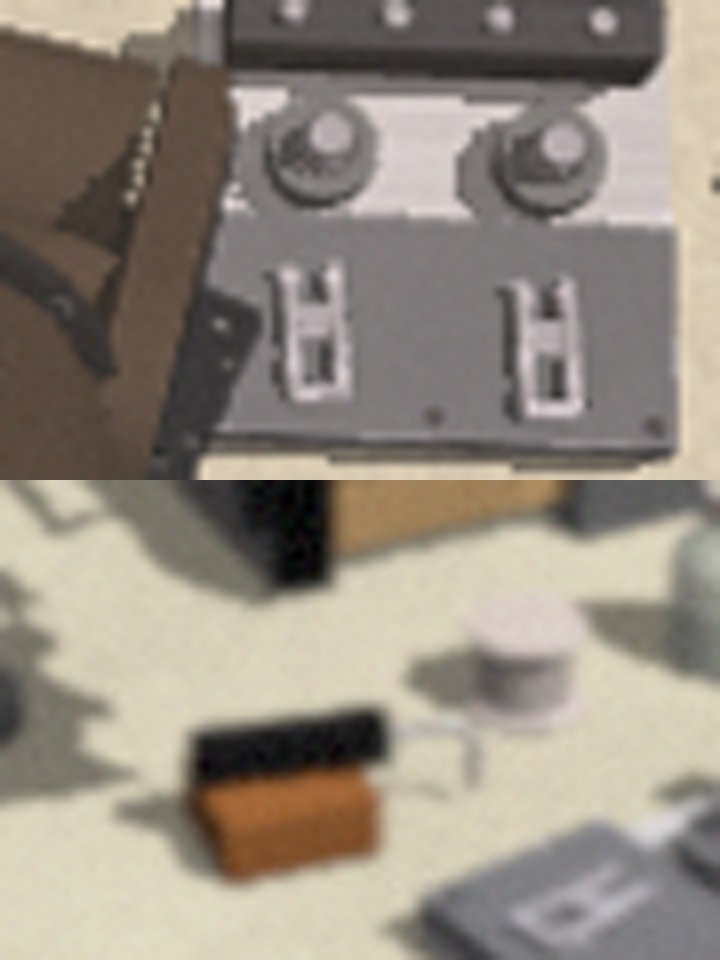

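Pick is back on its rest as it was. Next: clip 1.

```bash
python3 -c "
from h import *
go(.551,-.134,.0255,3.262)
"
```

```text
t 18.45 turn tz -0.432 then cm x -3.52 y -13.80 z 9.76 | phi 2.830 pos [ 0.4995 -0.0012  0.1231] tilt [-0.0016  0.0002] op 0.471 F [-1.0105  0.9783 -0.4175]
```

Request:
step_arm --plan '[[[0,0,0],[0,0,-0.144],4.5],[[0,0,0],[0,0,-0.144],4.5],[[0,0,0],[0,0,-0.144],4.5],[[-0.9,-3.5,1],[0,0,0],4.5],[[-0.9,-3.5,1],[0,0,0],4.5],[[-0.9,-3.4,1],[0,0,0],4.5],[[-0.8,-3.4,1],[0,0,0],4.5],[[0,0,1],[0,0,0],4.5],[[0,0,0],[0,0,0],4.5],[[0,0,0],[0,0,0],4.5]]'

```text
clock: 19.45
position: [0.5505, -0.1332, 0.0736]
tool_rot: [[-0.993, -0.12, -0.001], [-0.12, 0.993, 0.001], [0.001, 0.001, -1.0]]
wrist_force: [0.1, -0.3, 1.1]
opening: 0.473
```

```bash
python3 -c "
from h import *
go(.551,-.134,.0255,3.262)
f,g=look('z18.png',345,205,305,235,45,30,8)
"
```

```text
t 19.45 turn tz 0.000 then cm x -0.04 y -0.08 z 4.81 | phi -3.021 pos [ 0.5505 -0.1332  0.0736] tilt [-0.0013 -0.0009] op 0.473 F [ 0.0598 -0.3257  1.1477]
```

View pics/z18.png

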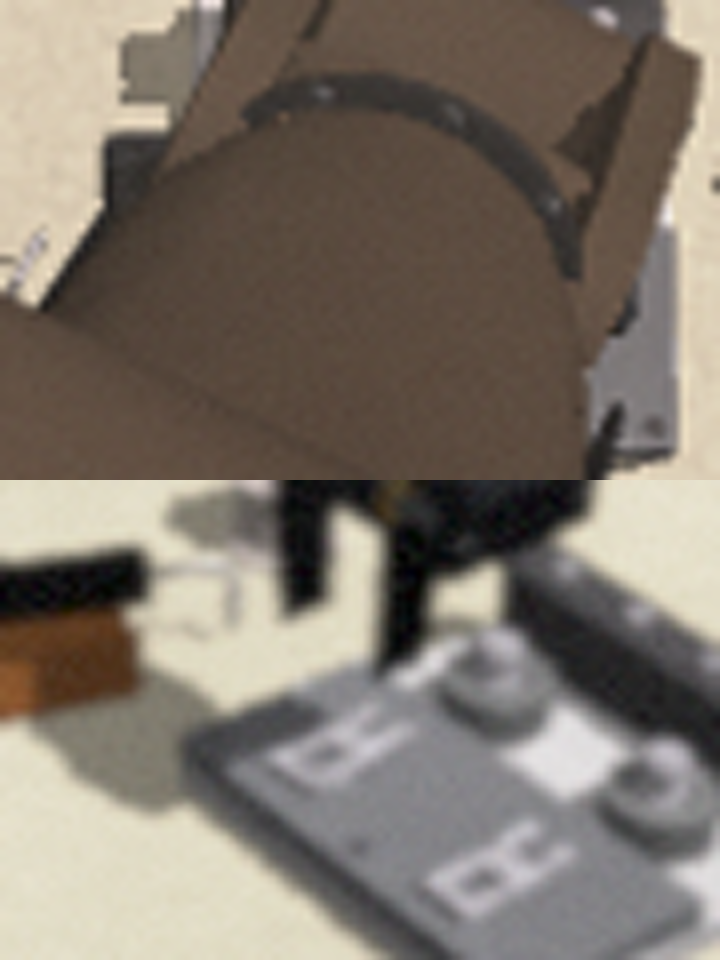

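Request:
step_arm --plan '[[[0,-0.1,1.5],[0,0,0],4.5],[[0,0,1.5],[0,0,0],4.5],[[0,0,1.0],[0,0,0],4.5],[[0,0,0.6],[0,0,0],4.5],[[0,0,0],[0,0,0],4.5],[[0,0,0],[0,0,0],4.5]]' --newtons 20

```text
clock: 20.15
position: [0.5514, -0.135, 0.0283]
tool_rot: [[-0.993, -0.12, 0.0], [-0.12, 0.993, -0.0], [-0.0, -0.0, -1.0]]
wrist_force: [-0.8, 0.0, -0.7]
opening: 0.473
```

```bash
python3 -c "
from h import *
go(.551,-.134,.0255,3.262)
f,g=look('z19.png',345,205,305,235,45,30,8)
"
```

```text
t 20.15 turn tz 0.000 then cm x 0.03 y 0.10 z 0.28 | phi -3.021 pos [ 0.5514 -0.135   0.0283] tilt [0.0004 0.0001] op 0.473 F [-0.8268  0.0387 -0.7331]
```

View pics/z19.png

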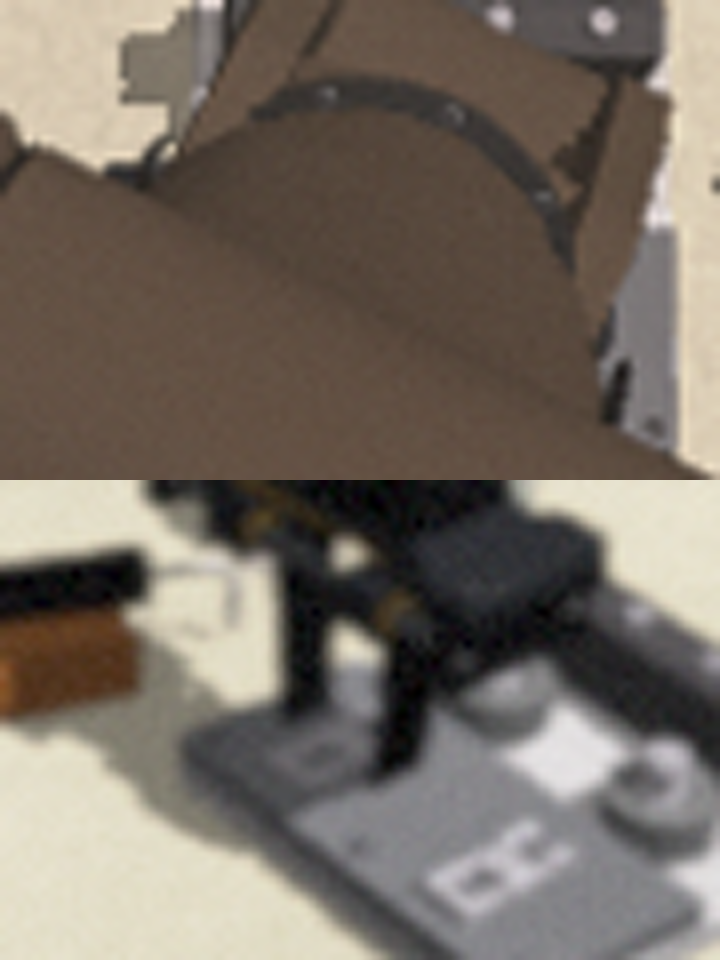

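Fingers straddle clip 1. A bit lower, then close and lift.

Request:
step_arm --plan '[[[0,0,0.25],[0,0,0],4.5],[[0,0,0],[0,0,0],1.5],[[0,0,0],[0,0,0],1.5],[[0,0,0],[0,0,0],1.5],[[0,0,0],[0,0,0],1.5],[[0,0,-1.5],[0,0,0],1.5],[[0,0,-3],[0,0,0],1.5],[[0,0,-3],[0,0,0],1.5],[[0,0,0],[0,0,0],1.5]]'

```text
clock: 21.15
position: [0.5527, -0.1355, 0.1038]
tool_rot: [[-0.993, -0.12, 0.005], [-0.12, 0.993, -0.002], [-0.005, -0.002, -1.0]]
wrist_force: [0.9, -0.8, 0.1]
opening: 0.25
```

```bash
python3 -c "
from h import *
f,g=look('z20.png',415,250,305,225,45,30,8)
go(.4705,-.36,.10,None)
lm('dish','top');lm('dish','side')
m=manip.masks_of('dish','top')[0]['region'];
r=cv2.minAreaRect(np.argwhere(m)[:,::-1].astype(np.float32));b=cv2.boxPoints(r);print(b)
B=np.array([ray(f,u,v,.018)[:2] for u,v in b]);print(B,B.mean(0));
for i in range(4): d=B[(i+1)%4]-B[i];print(np.linalg.norm(d),np.arctan2(d[1],d[0]))
"
```

```text
t 21.25 turn tz -0.000 then cm x 10.72 y -21.36 z 0.07 | phi -3.021 pos [ 0.5513 -0.1351  0.1007] tilt [0.001  0.0004] op 0.250 F [-0.139  -0.1171 -0.7852]
top dish 0.75 [ 0.4692 -0.3802 -0.001 ]
top dish 0.51 [ 0.3843  0.56   -0.0005]
side dish 0.77 [ 0.4712 -0.3803 -0.0015]
side dish 0.44 [ 0.4164 -0.5359 -0.0051]
[[396.1329 265.6358]
 [401.289  232.1214]
 [433.1503 237.0231]
 [427.9942 270.5376]]
[[ 0.4146 -0.3247]
 [ 0.5198 -0.3342]
 [ 0.516  -0.4332]
 [ 0.4111 -0.422 ]] [ 0.4654 -0.3785]
0.10567812738434017 -0.09002734171826435
0.09899598064181994 -1.609369799965566
0.10550710007209804 3.0355745966038397
0.09732101861324634 1.535007863403582
```

View pics/z20.png

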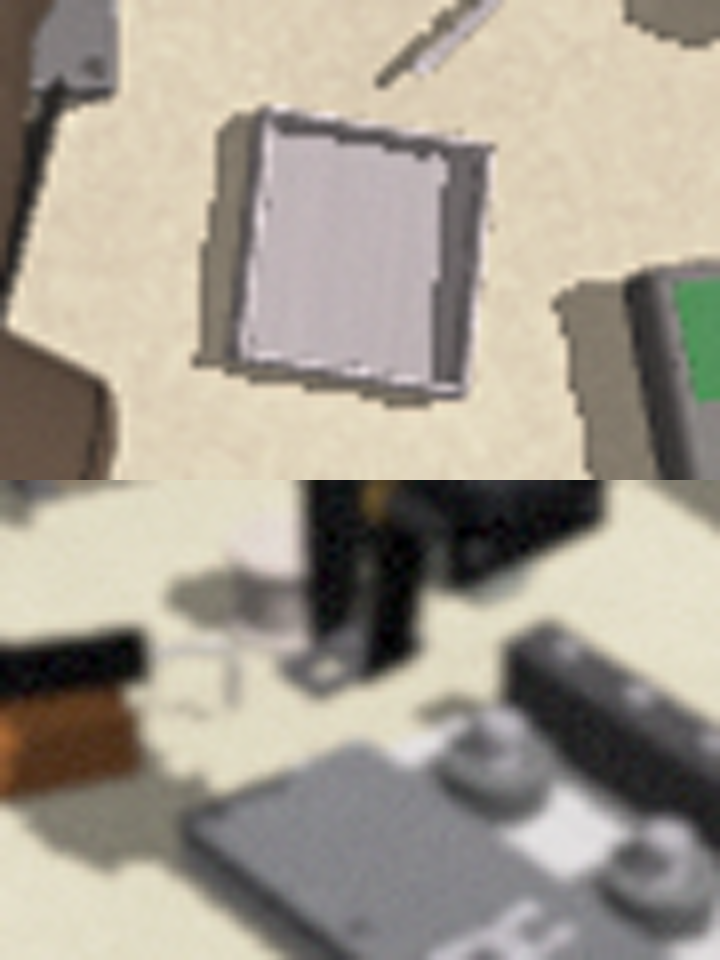

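Clip 1 held. Dish centre ≈ (0.470,-0.381), yaw ≈ -0.08. Move over.

```bash
python3 -c "
from h import *
go(.473,-.363,.022,3.08)
"
```

```text
t 21.4 turn tz 0.182 then cm x 6.35 y -23.24 z 7.74 | phi -3.021 pos [ 0.5507 -0.1349  0.0994] tilt [-0.0014 -0.0009] op 0.250 F [ 0.0889 -0.2093 -0.1951]
```

Request:
step_arm --plan '[[[0,0,0],[0,0,0.09],1.5],[[0,0,0],[0,0,0.092],1.5],[[1.2,-4.6,0],[0,0,0],1.5],[[1.3,-4.7,0],[0,0,0],1.5],[[1.3,-4.7,0],[0,0,0],1.5],[[1.3,-4.7,0],[0,0,0],1.5],[[1.3,-4.6,0],[0,0,0],1.5],[[0,0,2],[0,0,0],1.5],[[0,0,2],[0,0,0],1.5],[[0,0,0],[0,0,0],1.5]]'

```text
clock: 22.4
position: [0.4714, -0.3629, 0.0573]
tool_rot: [[-0.998, 0.063, -0.004], [0.063, 0.998, 0.004], [0.004, 0.004, -1.0]]
wrist_force: [0.5, 0.5, 0.1]
opening: 0.249
```

```bash
python3 -c "
from h import *
go(.473,-.363,.022,3.08)
f,g=look('z21.png',415,250,325,295,45,30,8)
"
```

```text
t 22.4 turn tz -0.001 then cm x -0.16 y 0.00 z 3.53 | phi 3.079 pos [ 0.4714 -0.3629  0.0573] tilt [-0.0043 -0.0038] op 0.249 F [0.4641 0.544  0.0677]
```

View pics/z21.png

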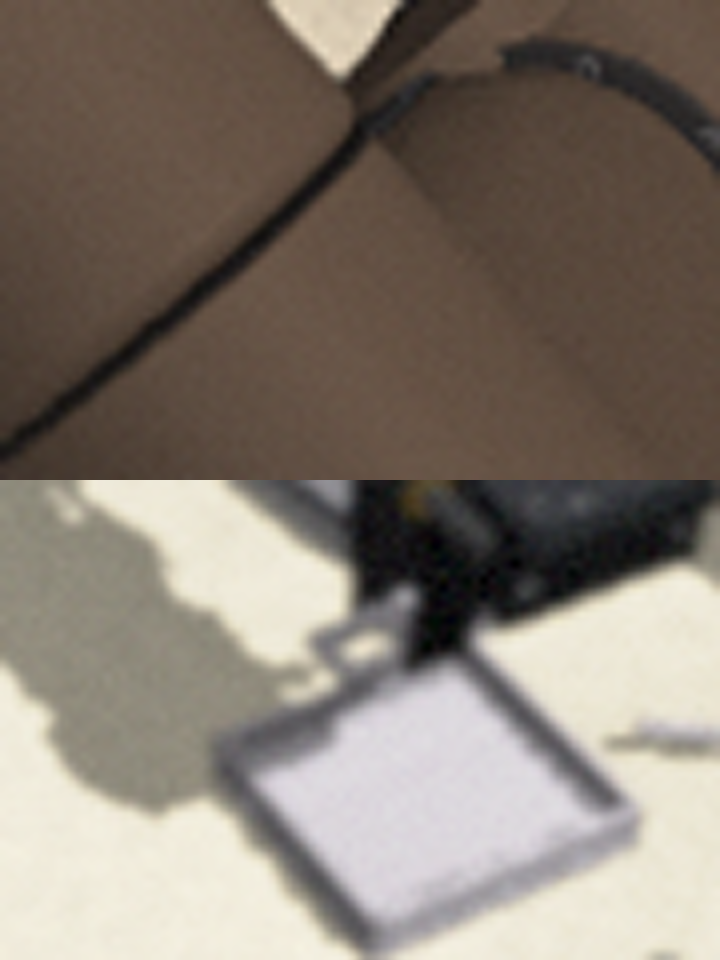

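Request:
step_arm --plan '[[[-0.2,-0.3,1.5],[0,0,0],1.5],[[0,0,1.2],[0,0,0],1.5],[[0,0,0.7],[0,0,0],1.5],[[0,0,0],[0,0,0],1.5],[[0,0,0],[0,0,0],1.5],[[0,0,0],[0,0,0],3.4],[[0,0,0],[0,0,0],3.4],[[0,0,0],[0,0,0],3.4],[[0,0,-3],[0,0,0],3.4],[[0,0,-4],[0,0,0],3.4]]'

```text
clock: 23.5
position: [0.474, -0.3662, 0.0958]
tool_rot: [[-0.998, 0.062, -0.003], [0.062, 0.998, 0.003], [0.003, 0.002, -1.0]]
wrist_force: [0.5, -1.1, 0.2]
opening: 0.359
```

```bash
python3 -c "
from h import *
go(.553,-.2255,.07,3.242)
f,g=look('z22.png',365,215,325,295,45,30,8)
lm('clip1','side');lm('eye1','side')
"
```

```text
t 23.5 turn tz -0.162 then cm x -9.27 y 13.21 z 2.58 | phi 3.080 pos [ 0.474  -0.3662  0.0958] tilt [-0.0027 -0.0024] op 0.359 F [ 0.5267 -1.1063  0.2251]
side eye1 0.55 [ 0.5416 -0.2265  0.03  ]
side eye1 0.42 [ 0.4593 -0.3625  0.0112]
```

View pics/z22.png

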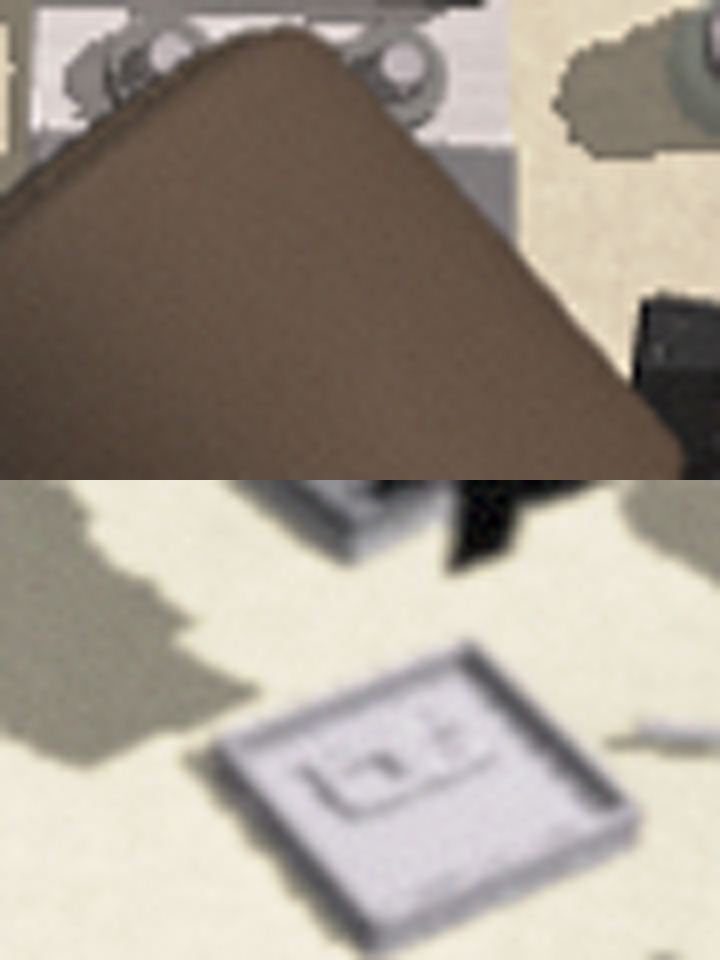

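Clip 1 lies flat in the dish. On to clip 2.

Request:
step_arm --plan '[[[0,0,0],[0,0,-0.08],4.5],[[0,0,0],[0,0,-0.082],4.5],[[-2.3,3.3,0],[0,0,0],4.5],[[-2.3,3.3,0],[0,0,0],4.5],[[-2.3,3.3,0],[0,0,0],4.5],[[-2.3,3.3,1],[0,0,0],4.5],[[0,0,1.5],[0,0,0],4.5],[[0,0,0],[0,0,0],4.5],[[0,0,0],[0,0,0],4.5]]'

```text
clock: 24.6
position: [0.5525, -0.2263, 0.0706]
tool_rot: [[-0.995, -0.1, -0.002], [-0.1, 0.995, 0.001], [0.002, 0.001, -1.0]]
wrist_force: [0.7, -0.4, 0.1]
opening: 0.47
```

```bash
python3 -c "
from h import *
go(.553,-.2255,.0255,3.242)
f,g=look('z23.png',365,215,325,240,45,30,8)
lm('clip1','side');lm('eye1','side')
"
```

```text
t 24.6 turn tz -0.000 then cm x -0.05 y 0.08 z 4.51 | phi -3.042 pos [ 0.5525 -0.2263  0.0706] tilt [-0.0016 -0.0011] op 0.470 F [ 0.6572 -0.4003  0.1335]
side clip1 0.69 [ 0.4853 -0.3672  0.0034]
side clip1 0.51 [ 0.5663 -0.228   0.0247]
side eye1 0.65 [ 0.4604 -0.3623  0.0075]
side eye1 0.41 [ 0.5401 -0.2272  0.0304]
```

View pics/z23.png

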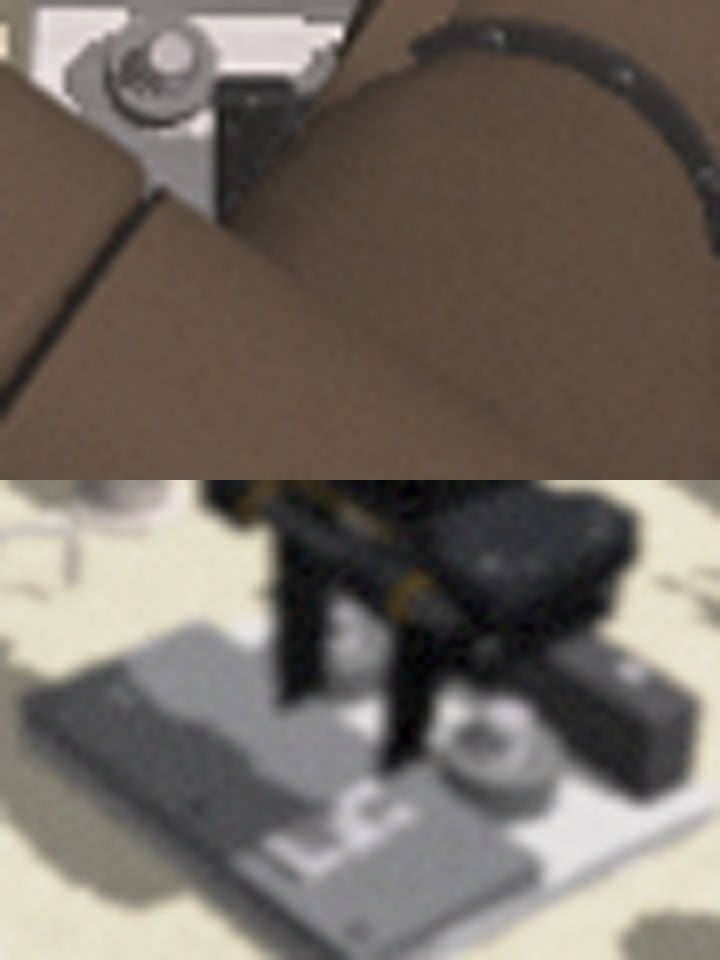

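Request:
step_arm --plan '[[[0,0,1.5],[0,0,0],4.5],[[0,0,1.5],[0,0,0],4.5],[[0,0,1.0],[0,0,0],4.5],[[0,0,0.6],[0,0,0],4.5],[[0,0,0],[0,0,0],4.5],[[0,0,0],[0,0,0],4.5]]'

```text
clock: 25.4
position: [0.5532, -0.2264, 0.0257]
tool_rot: [[-0.995, -0.1, 0.0], [-0.1, 0.995, -0.0], [-0.0, -0.0, -1.0]]
wrist_force: [0.3, -0.0, -0.5]
opening: 0.471
```

```bash
python3 -c "
from h import *
go(.553,-.2255,.0255,3.242)
f,g=look('z24.png',365,215,325,240,45,30,8)
"
```

```text
t 25.4 turn tz -0.000 then cm x 0.01 y 0.09 z 0.02 | phi -3.042 pos [ 0.5532 -0.2264  0.0257] tilt [0.0003 0.0001] op 0.471 F [ 0.2645 -0.0021 -0.4672]
```

View pics/z24.png

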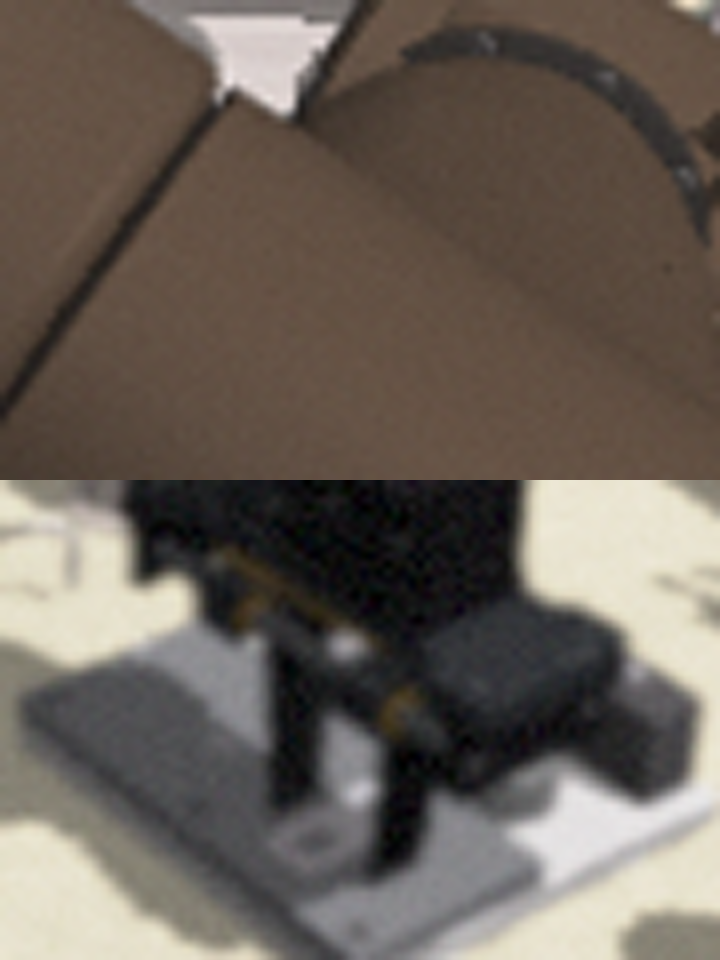

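Request:
step_arm --plan '[[[0,0,0],[0,0,0],1.5],[[0,0,0],[0,0,0],1.5],[[0,0,0],[0,0,0],1.5],[[0,0,0],[0,0,0],1.5],[[0,0,-1.5],[0,0,0],1.5],[[0,0,-3],[0,0,0],1.5],[[0,0,-3],[0,0,0],1.5],[[0,0,0],[0,0,0],1.5]]'

```text
clock: 26.3
position: [0.5547, -0.227, 0.105]
tool_rot: [[-0.995, -0.1, 0.006], [-0.1, 0.995, -0.003], [-0.005, -0.004, -1.0]]
wrist_force: [0.7, -0.5, -1.2]
opening: 0.252
```

```bash
python3 -c "
from h import *
go(.471,-.400,.022,3.08)
"
```

```text
t 26.3 turn tz 0.162 then cm x 7.29 y -17.78 z 8.30 | phi -3.041 pos [ 0.5547 -0.227   0.105 ] tilt [0.0055 0.0037] op 0.252 F [ 0.6855 -0.4558 -1.2253]
```

Request:
step_arm --plan '[[[0,0,0],[0,0,0.08],1.5],[[0,0,0],[0,0,0.082],1.5],[[1.8,-4.4,0],[0,0,0],1.5],[[1.8,-4.4,0],[0,0,0],1.5],[[1.8,-4.4,0],[0,0,0],1.5],[[1.8,-4.5,0],[0,0,0],1.5],[[0,0,2],[0,0,0],1.5],[[0,0,2],[0,0,0],1.5],[[0,0,0],[0,0,0],1.5],[[0,0,0],[0,0,0],1.5]]'

```text
clock: 27.3
position: [0.4703, -0.3983, 0.0607]
tool_rot: [[-0.998, 0.062, -0.0], [0.062, 0.998, 0.001], [0.0, 0.0, -1.0]]
wrist_force: [0.3, -0.4, -0.1]
opening: 0.247
```

```bash
python3 -c "
from h import *
go(.471,-.400,.022,3.08)
f,g=look('z25.png',365,215,325,295,45,30,8)
"
```

```text
t 27.3 turn tz -0.000 then cm x -0.08 y -0.16 z 3.87 | phi 3.080 pos [ 0.4703 -0.3983  0.0607] tilt [-0.0004 -0.0005] op 0.247 F [ 0.3242 -0.3599 -0.0917]
```

View pics/z25.png

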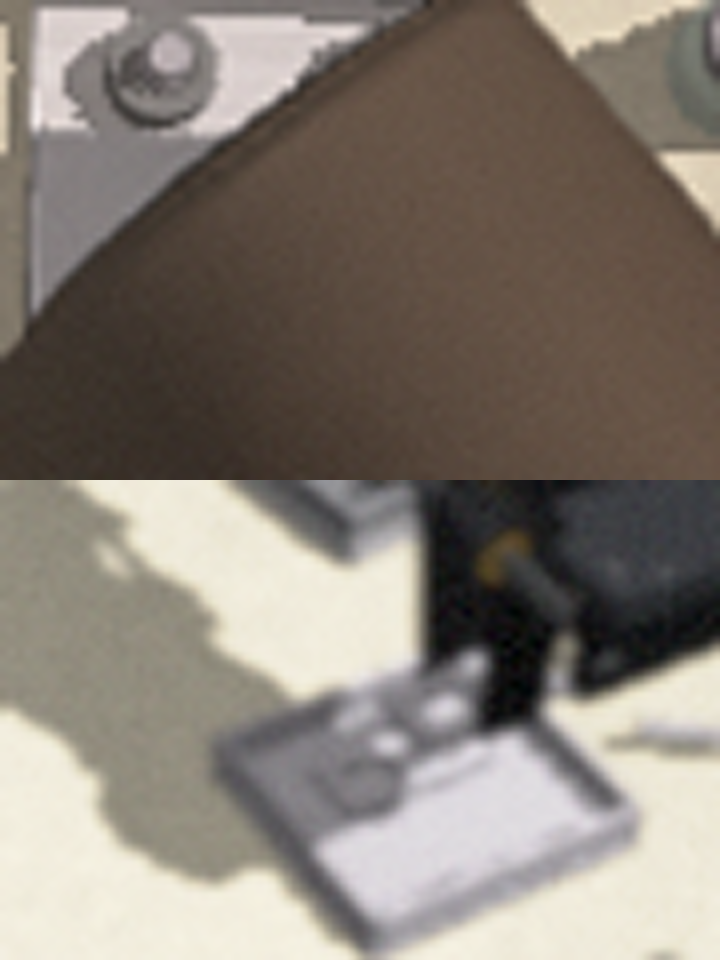

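Request:
step_arm --plan '[[[-0.1,-0.2,1.5],[0,0,0],1.5],[[0,0,1.3],[0,0,0],1.5],[[0,0,0.9],[0,0,0],1.5],[[0,0,0],[0,0,0],1.5],[[0,0,0],[0,0,0],1.5],[[0,0,0],[0,0,0],3.4],[[0,0,0],[0,0,0],3.4],[[0,0,0],[0,0,0],3.4],[[0,0,-4],[0,0,0],3.4],[[0,0,-5],[0,0,0],3.4]]'

```text
clock: 28.4
position: [0.4704, -0.3998, 0.1128]
tool_rot: [[-0.998, 0.062, -0.003], [0.062, 0.998, 0.003], [0.003, 0.003, -1.0]]
wrist_force: [0.3, -0.2, 0.3]
opening: 0.358
```

```bash
python3 -c "
from h import *
go(.627,-.2205,.10,3.207)
f,g=look('z26.png',365,215,325,295,45,30,8)
lm('clip1','side');lm('eye1','side');lm('roller1','side');lm('roller1','top');lm('shaft1','side')
"
```

```text
t 28.4 turn tz -0.127 then cm x -16.80 y 16.87 z 1.28 | phi 3.080 pos [ 0.4704 -0.3998  0.1128] tilt [-0.003  -0.0029] op 0.358 F [ 0.2522 -0.2351  0.2747]
side clip1 0.73 [ 0.4872 -0.3669  0.0033]
side clip1 0.7 [ 0.4829 -0.4023  0.0037]
side eye1 0.73 [ 0.4606 -0.3659  0.0067]
side eye1 0.69 [ 0.6327  0.0312 -0.0068]
side eye1 0.61 [ 0.4601 -0.3998  0.01  ]
side eye1 0.28 [ 0.5724 -0.0242  0.0163]
side roller1 0.7 [0.4092 0.2125 0.0045]
side roller1 0.63 [ 0.3861  0.2906 -0.0003]
side roller1 0.46 [ 0.6172 -0.1312  0.0118]
side roller1 0.31 [ 0.4872 -0.3685  0.0021]
top roller1 0.58 [ 0.6215 -0.1316  0.0114]
top roller1 0.49 [ 0.4266  0.1339 -0.0033]
top roller1 0.48 [ 0.4123  0.2153 -0.0012]
top roller1 0.47 [ 0.6276 -0.2229  0.0097]
top roller1 0.46 [ 0.6216 -0.1296  0.0317]
side shaft1 0.71 [ 0.63   -0.2191  0.0348]
side shaft1 0.62 [ 0.6225 -0.1284  0.0335]
side shaft1 0.59 [ 0.6192 -0.1783 -0.0008]
```

View pics/z26.png

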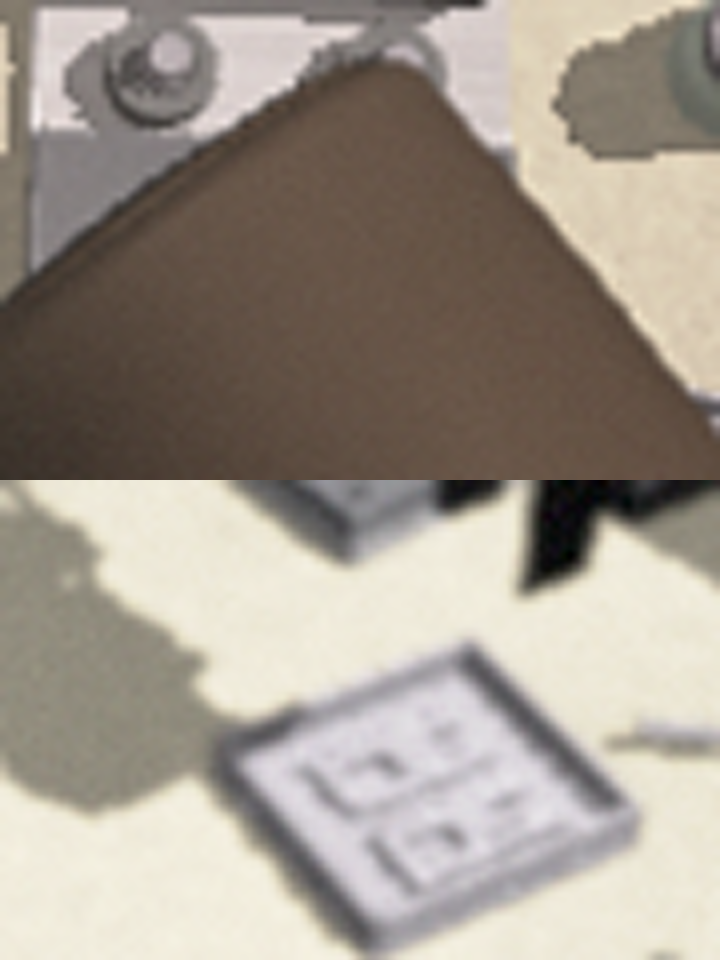

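Both clips flat in the dish (crop (380,760), (450,850)). Now roller 2 on its shaft.

Request:
step_arm --plan '[[[0,0,0],[0,0,-0.127],6.8],[[-3.4,3.4,0],[0,0,0],6.8],[[-3.4,3.4,0],[0,0,0],6.8],[[-3.4,3.4,0],[0,0,0],6.8],[[-3.3,3.3,0],[0,0,0],6.8],[[-3.3,3.3,0],[0,0,0],6.8],[[0,0,2],[0,0,0],6.8],[[0,0,0],[0,0,0],6.8],[[0,0,0],[0,0,0],6.8]]'

```text
clock: 29.65
position: [0.6272, -0.2221, 0.0924]
tool_rot: [[-0.998, -0.065, -0.002], [-0.065, 0.998, 0.001], [0.002, 0.001, -1.0]]
wrist_force: [-0.6, -0.6, 0.1]
opening: 0.716
```

```bash
python3 -c "
from h import *
go(.6275,-.2205,.0165,3.207)
f,g=look('z27.png',365,215,330,240,45,30,8)
lm('roller1','side');lm('shaft1','side')
"
```

```text
t 29.65 turn tz -0.000 then cm x -0.04 y 0.15 z 7.59 | phi -3.077 pos [ 0.6272 -0.2221  0.0924] tilt [-0.0022 -0.0012] op 0.716 F [-0.555  -0.5965  0.0626]
side roller1 0.68 [ 0.631  -0.2231  0.0122]
side roller1 0.68 [ 0.3862  0.2874 -0.0032]
side roller1 0.5 [0.4099 0.2125 0.0007]
side roller1 0.45 [ 0.6203 -0.13    0.0123]
side roller1 0.44 [ 0.4305  0.1367 -0.0021]
side shaft1 0.72 [ 0.621  -0.129   0.0331]
side shaft1 0.67 [ 0.633   0.034  -0.0017]
side shaft1 0.59 [ 0.6269 -0.2195  0.0312]
side shaft1 0.36 [ 0.7266  0.014  -0.0027]
```

View pics/z27.png

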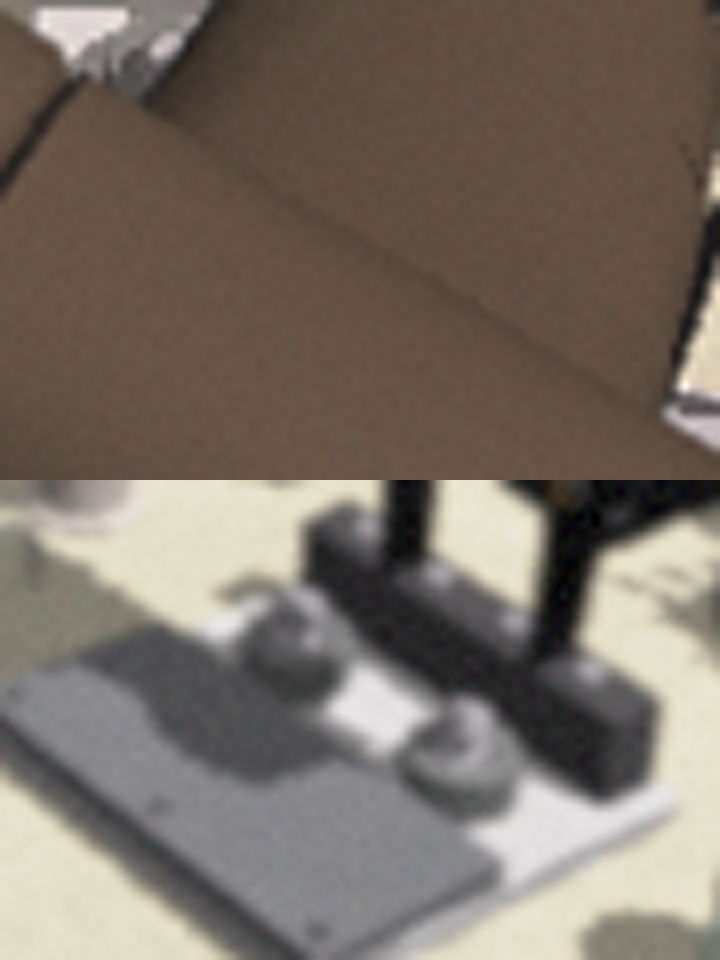

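Request:
step_arm --plan '[[[0,0.15,2],[0,0,0],6.8],[[0,0,2],[0,0,0],6.8],[[0,0,1.8],[0,0,0],6.8],[[0,0,1.1],[0,0,0],6.8],[[0,0,0.7],[0,0,0],6.8],[[0,0,0],[0,0,0],6.8],[[0,0,0],[0,0,0],6.8]]'

```text
clock: 30.55
position: [0.6281, -0.2207, 0.0181]
tool_rot: [[-0.998, -0.065, 0.001], [-0.065, 0.998, -0.0], [-0.001, -0.0, -1.0]]
wrist_force: [0.5, -0.1, 0.8]
opening: 0.715
```

```bash
python3 -c "
from h import *
go(.6275,-.2205,.0165,3.207)
f,g=look('z28.png',365,215,330,240,45,30,8)
"
```

```text
t 30.55 turn tz -0.000 then cm x 0.05 y 0.02 z 0.16 | phi -3.076 pos [ 0.6281 -0.2207  0.0181] tilt [0.0008 0.0004] op 0.715 F [ 0.4983 -0.0511  0.776 ]
```

View pics/z28.png

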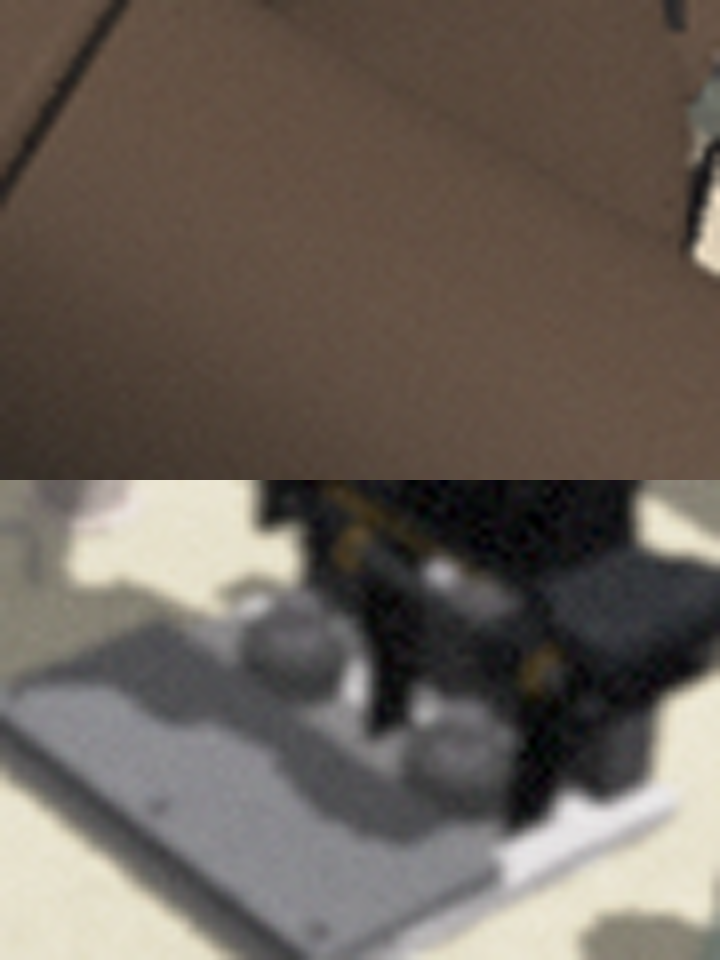

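Fingers straddle roller 2. Close gently and check.

Request:
step_arm --plan '[[[0,0,0],[0,0,0],3.8],[[0,0,0],[0,0,0],3.8],[[0,0,0],[0,0,0],3.8],[[0,0,0],[0,0,0],3.8],[[0,0,-1],[0,0,0],3.8],[[0,0,-1.5],[0,0,0],3.8],[[0,0,-2],[0,0,0],3.8],[[0,0,-3],[0,0,0],3.8],[[0,0,-3],[0,0,0],3.8],[[0,0,0],[0,0,0],3.8]]'

```text
clock: 31.65
position: [0.6295, -0.2212, 0.128]
tool_rot: [[-0.998, -0.065, 0.007], [-0.065, 0.998, -0.003], [-0.007, -0.004, -1.0]]
wrist_force: [-0.1, -0.7, -0.1]
opening: 0.461
```

```bash
python3 -c "
from h import *
f,g=look('z29.png',215,165,330,215,60,45,5)
lm('handle','top');lm('handle','side')
go(.627,.18,.13,3.207)
"
```

```text
top handle 0.69 [0.554  0.2829 0.0527]
side handle 0.59 [0.555  0.2869 0.0489]
side handle 0.19 [ 0.4588 -0.3645  0.0071]
t 31.85 turn tz -0.000 then cm x -2.58 y 39.94 z -0.80 | phi -3.076 pos [ 0.6273 -0.2202  0.122 ] tilt [-0.0008 -0.0006] op 0.460 F [-0.0243  0.8125 -1.3719]
```

View pics/z29.png

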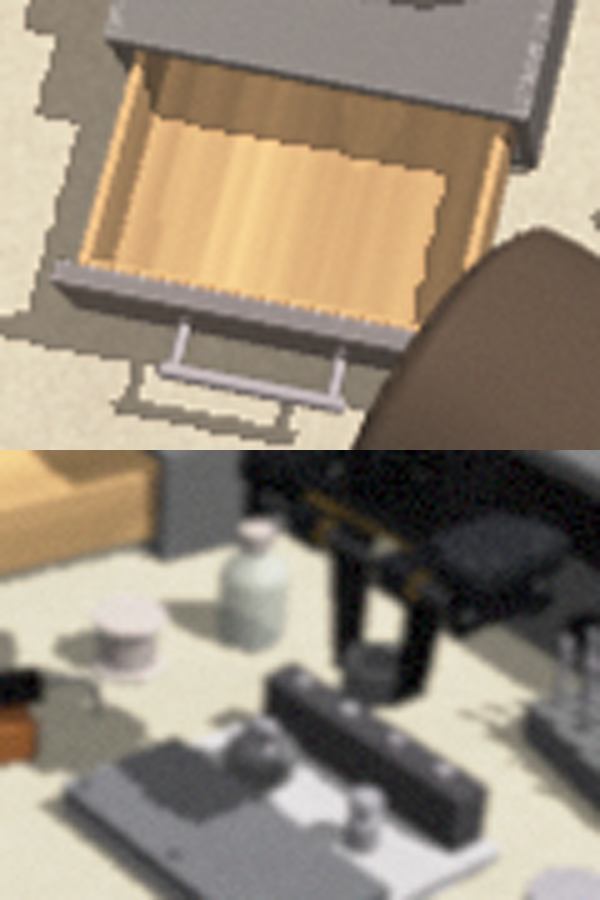

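```bash
cat >> h.py <<'E'
def dr(x,y,H=(.5545,.285),yaw=-.095):
    c,s=np.cos(yaw),np.sin(yaw); return H[0]+c*x-s*y, H[1]+s*x+c*y
E
python3 -c "
from h import *
print(dr(.15,-.068))
go(*dr(.15,-.068),.13,3.047)
"
```

```text
(np.float64(0.6973733464461369), np.float64(0.20307804399745966))
t 31.85 turn tz 0.160 then cm x -2.97 y 42.80 z -0.80 | phi -3.076 pos [ 0.6273 -0.2202  0.122 ] tilt [-0.0008 -0.0006] op 0.460 F [-0.0243  0.8125 -1.3719]
```

Request:
step_arm --plan '[[[0,0,-0.4],[0,0,0.08],3.8],[[0,0,-0.4],[0,0,0.08],3.8],[[-0.3,4.3,0],[0,0,0],3.8],[[-0.3,4.3,0],[0,0,0],3.8],[[-0.3,4.3,0],[0,0,0],3.8],[[-0.3,4.3,0],[0,0,0],3.8],[[-0.3,4.3,0],[0,0,0],3.8],[[-0.3,4.3,0],[0,0,0],3.8],[[-0.3,4.3,0],[0,0,0],3.8],[[-0.3,4.3,0],[0,0,0],3.8]]'

```text
clock: 32.85
position: [0.6838, 0.1215, 0.1292]
tool_rot: [[-0.996, 0.095, -0.002], [0.095, 0.996, -0.0], [0.002, -0.0, -1.0]]
wrist_force: [0.7, 0.2, -0.8]
opening: 0.459
```

Request:
step_arm --plan '[[[-0.3,4.2,0],[0,0,0],3.8],[[-0.3,4.2,0],[0,0,0],3.8],[[0,0,0],[0,0,0],3.8],[[0,0,0],[0,0,0],3.8]]'

```text
clock: 33.25
position: [0.6975, 0.2036, 0.129]
tool_rot: [[-0.996, 0.093, -0.002], [0.093, 0.996, -0.001], [0.002, -0.001, -1.0]]
wrist_force: [-0.6, 0.1, -0.3]
opening: 0.459
```

```bash
python3 -c "
from h import *
f,g=look('z30.png',235,160,280,165,60,45,5)
go(*dr(.15,-.068),.032,3.047)
"
```

```text
t 33.35 turn tz -0.001 then cm x 0.06 y 0.12 z 9.76 | phi 3.046 pos [0.6978 0.2018 0.1296] tilt [-0.0014  0.0005] op 0.463 F [-0.3346 -0.2979 -0.4362]
```

View pics/z30.png

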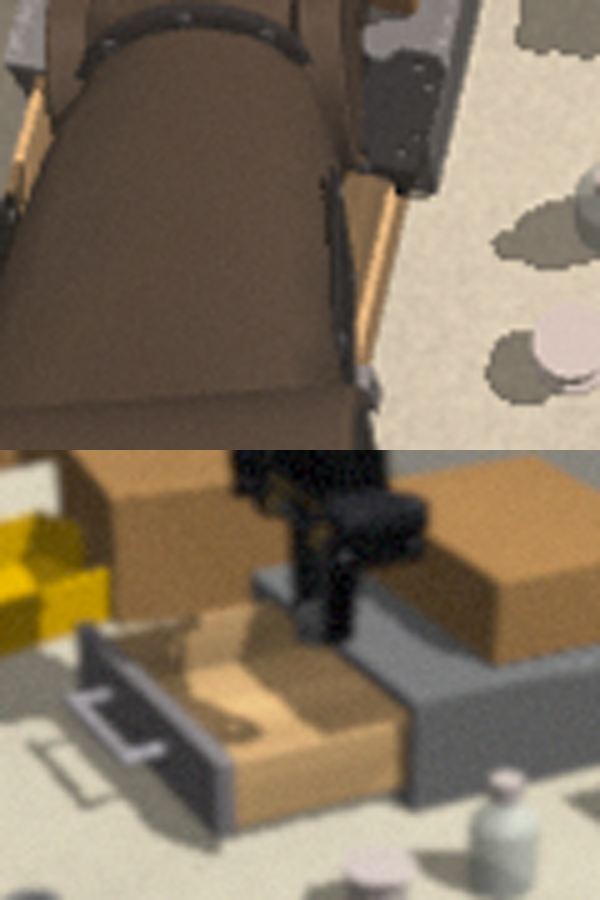

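```bash
python3 -c "
from h import *
g=manip.grab_frame('side')
c=lambda p:(proj(g,p)-[220,120])*5+[0,450]
for n,x,y,z in [('wallfrontR',.056,-.114,.068),('wallbackR',.188,-.114,.068),('wallfrontL',.056,.114,.068),('floorfR',.056,-.114,.022),('finger now',.15,-.102,.129),('finger down',.15,-.102,.032),('cabR',.188,-.13,.09),('panelRtop',.035,-.13,.078),('panelLtop',.035,.13,.078)]: print(n,c([*dr(x,y),z]))
"
```

```text
wallfrontR [230.4163 753.702 ]
wallbackR [395.4932 716.5537]
wallfrontL [107.8798 631.545 ]
floorfR [231.1432 810.9218]
finger now [342.8402 643.0453]
finger down [340.5879 764.1661]
cabR [407.2427 698.0837]
panelRtop [212.3794 756.8342]
panelLtop [ 74.7557 617.0524]
```

The drawer model projects onto the picture well. Descend with 4 mm more wall clearance.

Request:
step_arm --plan '[[[0,0.4,2.5],[0,0,0],3.8],[[0,0,2.5],[0,0,0],3.8],[[0,0,2.2],[0,0,0],3.8],[[0,0,1.5],[0,0,0],3.8],[[0,0,0.9],[0,0,0],3.8],[[0,0,0],[0,0,0],3.8],[[0,0,0],[0,0,0],3.8]]'

```text
clock: 34.1
position: [0.699, 0.2066, 0.0352]
tool_rot: [[-0.995, 0.095, 0.001], [0.095, 0.995, 0.0], [-0.001, 0.0, -1.0]]
wrist_force: [0.7, 0.5, -0.2]
opening: 0.461
```

```bash
python3 -c "
from h import *
f,g=look('z31.png',235,160,280,165,60,45,5)
go(*dr(.15,-.064),.032,3.047)
"
```

```text
t 34.2 turn tz -0.000 then cm x 0.14 y 0.01 z 0.36 | phi 3.047 pos [0.6991 0.2068 0.0356] tilt [ 0.0017 -0.0006] op 0.457 F [ 0.442   0.1981 -0.6051]
```

View pics/z31.png

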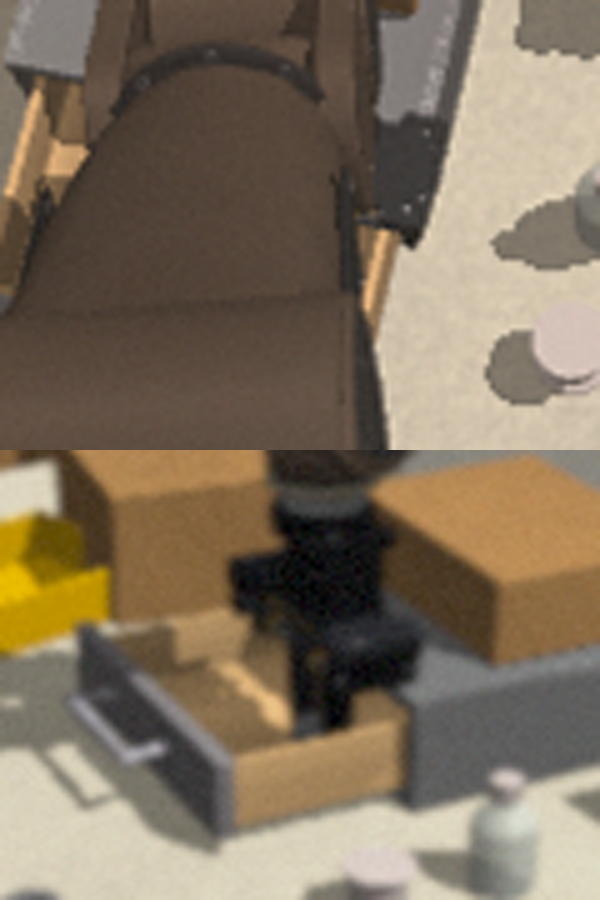

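Inside the drawer with clearance. Lower 3 mm, release, lift.

Request:
step_arm --plan '[[[0,0,0.4],[0,0,0],3.8],[[0,0,0],[0,0,0],3.8],[[0,0,0],[0,0,0],5.2],[[0,0,0],[0,0,0],5.2],[[0,0,0],[0,0,0],5.2],[[0,0,-2],[0,0,0],5.2],[[0,0,-4],[0,0,0],5.2],[[0,0,-4.5],[0,0,0],5.2],[[0,0,0],[0,0,0],5.2]]'

```text
clock: 35.1
position: [0.701, 0.2074, 0.1424]
tool_rot: [[-0.995, 0.094, 0.01], [0.095, 0.996, 0.002], [-0.01, 0.003, -1.0]]
wrist_force: [-0.2, 0.5, -0.6]
opening: 0.546
```

```bash
python3 -c "
from h import *
f,g=look('z32.png',235,160,280,165,60,45,5)
go(.6215,-.1302,.10,3.207)
lm('roller1','top');lm('roller1','side');lm('shaft1','side')
"
```

```text
t 35.2 turn tz -0.160 then cm x 9.92 y -33.13 z 3.67 | phi 3.047 pos [0.6988 0.2069 0.1367] tilt [ 0.0022 -0.0007] op 0.552 F [-0.8648  0.1422 -0.9923]
top roller1 0.41 [ 0.6181 -0.4666 -0.0001]
top roller1 0.4 [ 0.6221 -0.1295  0.0126]
side roller1 0.67 [ 0.6222 -0.1308  0.0144]
side roller1 0.6 [ 0.4266  0.1375 -0.0015]
side roller1 0.55 [0.4094 0.2142 0.0037]
side roller1 0.48 [0.7012 0.206  0.0212]
side roller1 0.43 [0.3857 0.2863 0.0005]
side shaft1 0.83 [ 0.6232 -0.1277  0.0342]
side shaft1 0.66 [ 0.6282 -0.2191  0.0317]
side shaft1 0.48 [ 0.4294  0.1364 -0.003 ]
side shaft1 0.28 [0.4982 0.0014 0.028 ]
```

View pics/z32.png

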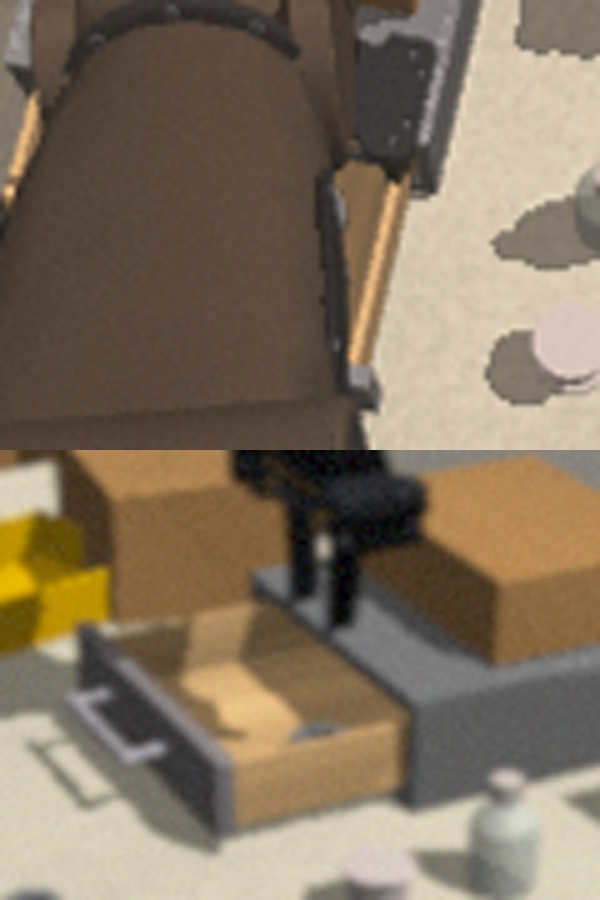

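Roller 2 lies in the drawer (crop (315,730)). Next roller 1.

Request:
step_arm --plan '[[[0,0,0],[0,0,-0.08],6.8],[[0,0,0],[0,0,-0.08],6.8],[[1.2,-4.2,0],[0,0,0],6.8],[[1.2,-4.2,0],[0,0,0],6.8],[[1.2,-4.2,0],[0,0,0],6.8],[[1.3,-4.1,0],[0,0,0],6.8],[[1.3,-4.1,0],[0,0,0],6.8],[[1.2,-4.1,0],[0,0,0],6.8],[[1.3,-4.1,0],[0,0,0],6.8],[[1.2,-4.1,0],[0,0,0],6.8]]'

```text
clock: 36.35
position: [0.6202, -0.1314, 0.1342]
tool_rot: [[-0.998, -0.065, -0.002], [-0.065, 0.998, 0.001], [0.002, 0.001, -1.0]]
wrist_force: [0.4, 0.3, -0.7]
opening: 0.715
```

Request:
step_arm --plan '[[[0,0,2],[0,0,0],6.8],[[0,0,1.8],[0,0,0],6.8],[[0,0,0],[0,0,0],6.8],[[0,0,0],[0,0,0],6.8]]'

```text
clock: 36.75
position: [0.6211, -0.1298, 0.0968]
tool_rot: [[-0.998, -0.065, -0.002], [-0.065, 0.998, 0.001], [0.002, 0.001, -1.0]]
wrist_force: [-0.2, 0.5, 0.2]
opening: 0.714
```

```bash
python3 -c "
from h import *
go(.622,-.1302,.0175,3.207)
"
```

```text
t 36.75 turn tz 0.000 then cm x -0.09 y -0.05 z 7.93 | phi -3.076 pos [ 0.6211 -0.1298  0.0968] tilt [-0.0016 -0.0007] op 0.714 F [-0.2109  0.5212  0.2174]
```

Request:
step_arm --plan '[[[-0.1,-0.05,2.2],[0,0,0],6.8],[[0,0,2.2],[0,0,0],6.8],[[0,0,1.8],[0,0,0],6.8],[[0,0,1.1],[0,0,0],6.8],[[0,0,0.7],[0,0,0],6.8],[[0,0,0],[0,0,0],6.8],[[0,0,0],[0,0,0],6.8]]'

```text
clock: 37.45
position: [0.6227, -0.1304, 0.0181]
tool_rot: [[-0.998, -0.065, 0.001], [-0.065, 0.998, -0.0], [-0.001, -0.0, -1.0]]
wrist_force: [-0.1, 0.8, 0.6]
opening: 0.717
```

```bash
python3 -c "
from h import *
go(.622,-.1302,.0175,3.207)
f,g=look('z33.png',365,215,330,240,45,30,8)
"
```

```text
t 37.45 turn tz -0.000 then cm x 0.07 y 0.02 z 0.06 | phi -3.076 pos [ 0.6227 -0.1304  0.0181] tilt [0.0009 0.0003] op 0.717 F [-0.0845  0.8213  0.6283]
```

View pics/z33.png

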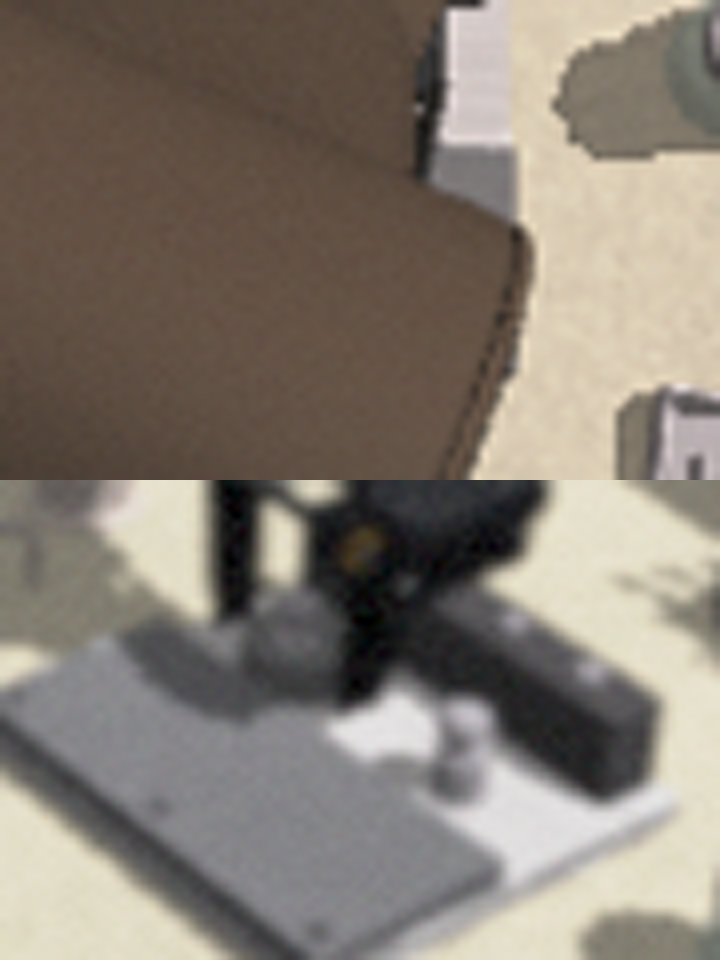

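Straddled. Close and lift.

Request:
step_arm --plan '[[[0,0,0],[0,0,0],3.8],[[0,0,0],[0,0,0],3.8],[[0,0,0],[0,0,0],3.8],[[0,0,0],[0,0,0],3.8],[[0,0,-1],[0,0,0],3.8],[[0,0,-1.5],[0,0,0],3.8],[[0,0,-2],[0,0,0],3.8],[[0,0,-3],[0,0,0],3.8],[[0,0,-3.8],[0,0,0],3.8],[[0,0,0],[0,0,0],3.8]]'

```text
clock: 38.55
position: [0.6244, -0.131, 0.1367]
tool_rot: [[-0.998, -0.065, 0.008], [-0.065, 0.998, -0.003], [-0.008, -0.003, -1.0]]
wrist_force: [0.5, 1.0, -0.4]
opening: 0.461
```

```bash
python3 -c "
from h import *
f,g=look('z34.png',235,160,330,215,60,45,5)
print(dr(.15,.002));go(*dr(.15,.002),.13,3.047)
"
```

```text
(np.float64(0.704013348250556), np.float64(0.27276240649032685))
t 38.65 turn tz 0.160 then cm x -4.30 y 40.91 z 0.22 | phi -3.076 pos [ 0.6226 -0.1304  0.1322] tilt [0.0024 0.0008] op 0.457 F [ 0.4787  0.1599 -0.9926]
```

View pics/z34.png

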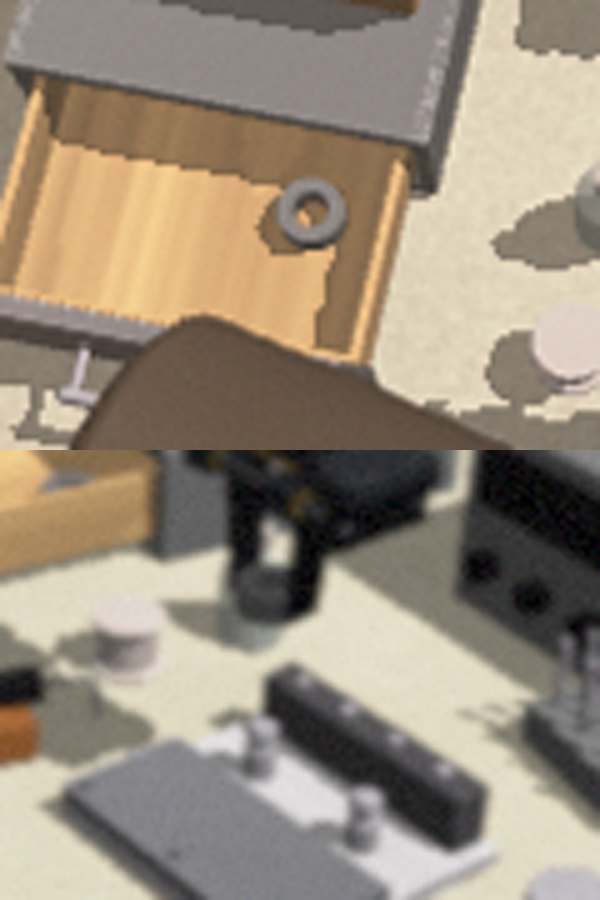

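Request:
step_arm --plan '[[[0,0,0],[0,0,0.08],3.8],[[0,0,0],[0,0,0.08],3.8],[[-0.5,4.6,0],[0,0,0],3.8],[[-0.5,4.6,0],[0,0,0],3.8],[[-0.5,4.6,0],[0,0,0],3.8],[[-0.5,4.6,0],[0,0,0],3.8],[[-0.5,4.6,0],[0,0,0],3.8],[[-0.5,4.6,0],[0,0,0],3.8],[[-0.5,4.6,0],[0,0,0],3.8],[[-0.4,4.6,0],[0,0,0],3.8]]'

```text
clock: 39.65
position: [0.6956, 0.2341, 0.1293]
tool_rot: [[-0.996, 0.095, -0.002], [0.095, 0.996, -0.0], [0.002, -0.001, -1.0]]
wrist_force: [0.9, -0.2, -0.6]
opening: 0.464
```

Request:
step_arm --plan '[[[-0.4,4.4,0],[0,0,0],3.8],[[0,0,2],[0,0,0],3.8],[[0,0,1.5],[0,0,0],3.8],[[0,0,0],[0,0,0],3.8],[[0,0,0],[0,0,0],3.8]]'

```text
clock: 40.15
position: [0.7041, 0.2746, 0.095]
tool_rot: [[-0.995, 0.096, -0.001], [0.096, 0.995, -0.0], [0.001, -0.001, -1.0]]
wrist_force: [-0.5, 0.3, -1.0]
opening: 0.46
```

```bash
python3 -c "
from h import *
f,g=look('z35.png',235,160,280,165,60,45,5)
go(*dr(.15,.004),.032,3.047)
"
```

```text
t 40.25 turn tz -0.001 then cm x 0.04 y -0.00 z 6.43 | phi 3.046 pos [0.7046 0.2748 0.0963] tilt [ 0.0009 -0.0004] op 0.462 F [0.0949 0.3254 0.141 ]
```

View pics/z35.png

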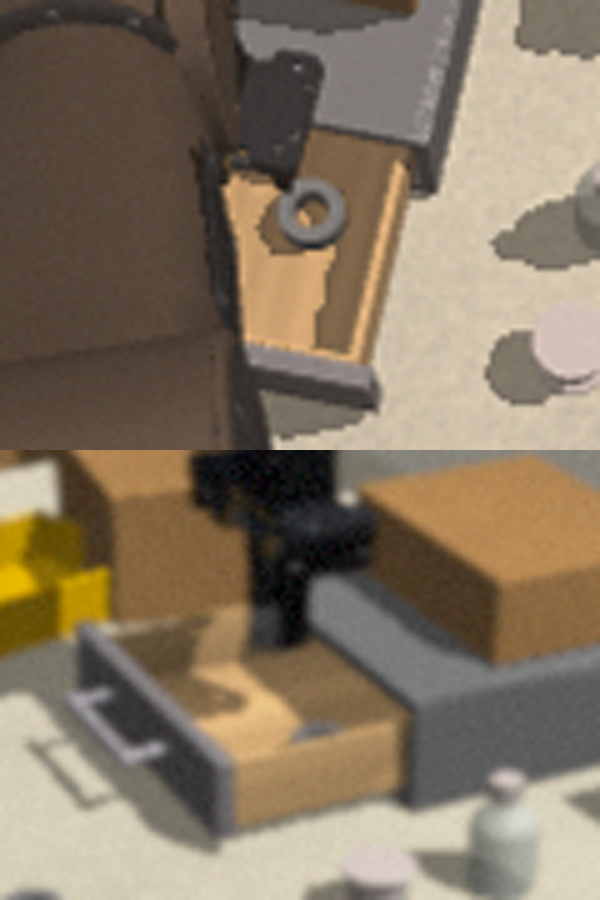

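Request:
step_arm --plan '[[[0,0,2.2],[0,0,0],3.8],[[0,0,2],[0,0,0],3.8],[[0,0,1.4],[0,0,0],3.8],[[0,0,0.8],[0,0,0],3.8],[[0,0,0],[0,0,0],3.8],[[0,0,0],[0,0,0],3.8]]'

```text
clock: 40.85
position: [0.7046, 0.2757, 0.0323]
tool_rot: [[-0.995, 0.095, 0.001], [0.095, 0.995, 0.0], [-0.001, 0.0, -1.0]]
wrist_force: [0.0, 0.0, -0.1]
opening: 0.461
```

Request:
step_arm --plan '[[[0,0,0],[0,0,0],5.2],[[0,0,0],[0,0,0],5.2],[[0,0,0],[0,0,0],5.2],[[0,0,-2],[0,0,0],5.2],[[0,0,-4],[0,0,0],5.2],[[0,0,-4.5],[0,0,0],5.2],[[0,0,0],[0,0,0],5.2]]'

```text
clock: 41.55
position: [0.7066, 0.2765, 0.1439]
tool_rot: [[-0.995, 0.095, 0.01], [0.095, 0.996, 0.003], [-0.01, 0.004, -1.0]]
wrist_force: [-0.0, 1.0, -0.2]
opening: 0.548
```

```bash
python3 -c "
from h import *
f,g=look('z36.png',215,190,250,185,60,45,5)
lm('roller3','side',8);lm('roller3','top',8)
go(.428,.1365,.12,None)
"
```

```text
side roller3 0.72 [ 0.4888 -0.3672  0.0015]
side roller3 0.71 [ 0.5722 -0.0254  0.0158]
side roller3 0.67 [0.7034 0.2761 0.0175]
side roller3 0.65 [0.3847 0.2896 0.001 ]
side roller3 0.58 [0.4113 0.2133 0.002 ]
side roller3 0.45 [0.6992 0.2069 0.0218]
side roller3 0.33 [0.497  0.0003 0.001 ]
top roller3 0.56 [ 0.4268  0.1336 -0.0036]
top roller3 0.55 [0.7028 0.2796 0.0219]
top roller3 0.54 [0.6989 0.2032 0.0225]
t 41.75 turn tz -0.000 then cm x 26.12 y -16.45 z 1.54 | phi 3.047 pos [0.7036 0.2756 0.1354] tilt [-0.0014  0.0005] op 0.553 F [ 1.5233  0.0192 -0.319 ]
```

View pics/z36.png

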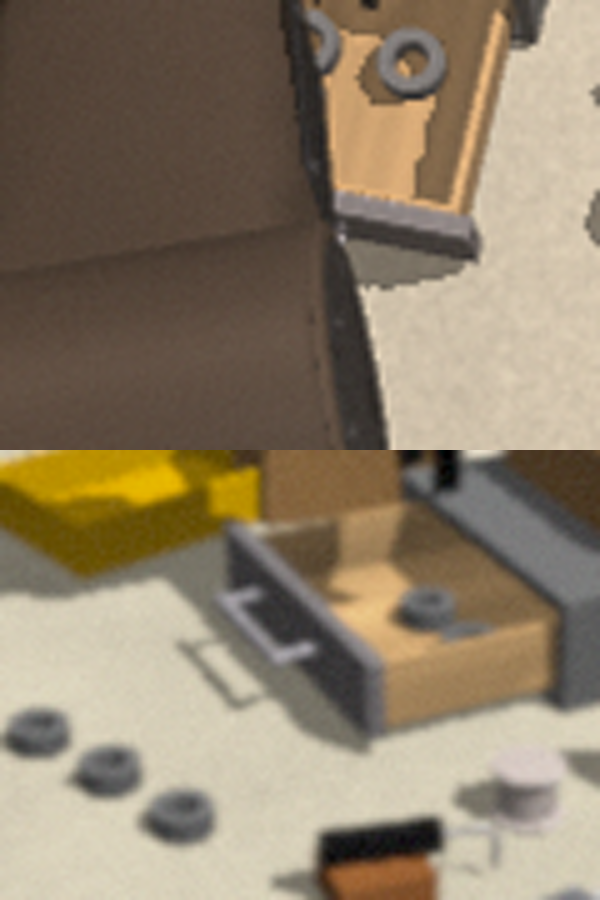

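All three loose rollers remain in place; two are in the drawer. Fetch the nearest at (0.428,0.136).

Request:
step_arm --plan '[[[3.7,-2.35,0],[0,0,0],6.4],[[3.7,-2.35,0],[0,0,0],6.4],[[3.7,-2.35,0],[0,0,0],6.4],[[3.7,-2.35,0],[0,0,0],6.4],[[3.7,-2.35,0],[0,0,0],6.4],[[3.7,-2.35,2],[0,0,0],6.4],[[3.8,-2.35,3],[0,0,0],6.4],[[0,0,1],[0,0,0],6.4],[[0,0,0],[0,0,0],6.4],[[0,0,0],[0,0,0],6.4]]'

```text
clock: 42.75
position: [0.4336, 0.1382, 0.0784]
tool_rot: [[-0.996, 0.095, 0.0], [0.095, 0.996, 0.0], [-0.0, 0.0, -1.0]]
wrist_force: [0.2, -0.4, 0.2]
opening: 0.671
```

```bash
python3 -c "
from h import *
f,g=look('z37.png',215,190,225,205,60,45,5)
lm('roller3','side',8);lm('roller3','top',8)
go(.428,.1365,.005,3.047)
"
```

```text
side roller3 0.67 [0.3872 0.2867 0.    ]
side roller3 0.59 [0.7012 0.2063 0.023 ]
side roller3 0.53 [0.7006 0.2783 0.0219]
side roller3 0.44 [0.4072 0.2141 0.0043]
side roller3 0.44 [ 0.429  0.142 -0.002]
top roller3 0.7 [0.7008 0.2025 0.0207]
top roller3 0.68 [0.7019 0.2736 0.0193]
t 42.95 turn tz 0.000 then cm x 0.52 y -0.23 z 7.39 | phi 3.047 pos [0.4334 0.1383 0.0789] tilt [ 0.0011 -0.0004] op 0.672 F [-0.6989 -0.0013  0.1886]
```

View pics/z37.png

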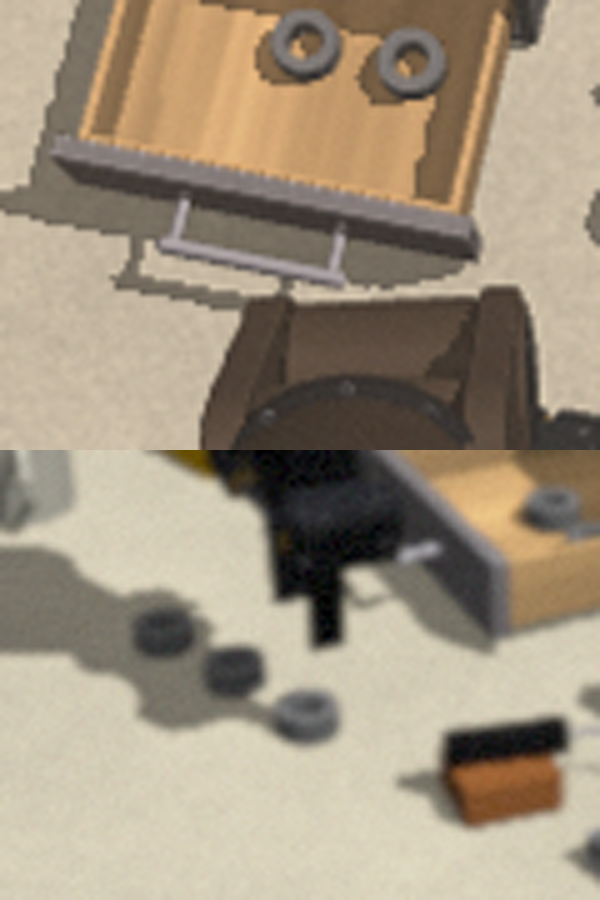

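Request:
step_arm --plan '[[[0.5,-0.1,2],[0,0,0],6.4],[[0,0,2],[0,0,0],6.4],[[0,0,1.7],[0,0,0],6.4],[[0,0,1],[0,0,0],6.4],[[0,0,0.6],[0,0,0],6.4],[[0,0,0],[0,0,0],6.4],[[0,0,0],[0,0,0],6.4]]'

```text
clock: 43.65
position: [0.4278, 0.1375, 0.006]
tool_rot: [[-0.996, 0.095, 0.001], [0.095, 0.996, 0.0], [-0.001, 0.0, -1.0]]
wrist_force: [0.4, -1.6, 0.0]
opening: 0.678
```

```bash
python3 -c "
from h import *
f,g=look('z38.png',215,190,225,205,60,45,5)
go(.428,.1365,.005,3.047)
"
```

```text
t 43.75 turn tz -0.000 then cm x -0.03 y -0.10 z 0.11 | phi 3.047 pos [0.4278 0.1375 0.0061] tilt [ 0.001  -0.0003] op 0.671 F [-0.4624 -0.1314  0.443 ]
```

View pics/z38.png

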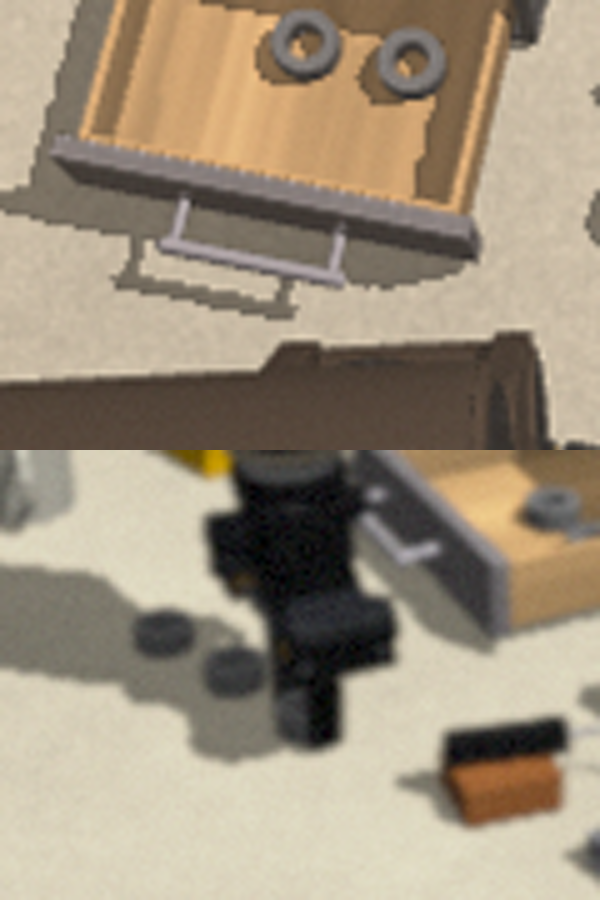

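Request:
step_arm --plan '[[[0,0,0],[0,0,0],3.8],[[0,0,0],[0,0,0],3.8],[[0,0,0],[0,0,0],3.8],[[0,0,0],[0,0,0],3.8],[[0,0,-1.5],[0,0,0],3.8],[[0,0,-3],[0,0,0],3.8],[[0,0,-4],[0,0,0],3.8],[[0,0,-4],[0,0,0],3.8],[[0,0,0],[0,0,0],3.8]]'

```text
clock: 44.65
position: [0.4292, 0.1378, 0.1345]
tool_rot: [[-0.996, 0.094, 0.007], [0.095, 0.996, 0.001], [-0.007, 0.002, -1.0]]
wrist_force: [0.1, -0.1, -1.7]
opening: 0.464
```

```bash
python3 -c "
from h import *
f,g=look('z39.png',215,190,225,205,60,45,5)
print(dr(.15,.068));go(*dr(.15,.068),.13,3.047)
"
```

```text
(np.float64(0.7102739213804368), np.float64(0.33846480541217305))
t 44.75 turn tz -0.000 then cm x -26.25 y 22.68 z 0.09 | phi 3.047 pos [0.4275 0.1374 0.1309] tilt [ 0.0016 -0.0005] op 0.463 F [ 0.5937 -0.7367 -1.4072]
```

View pics/z39.png

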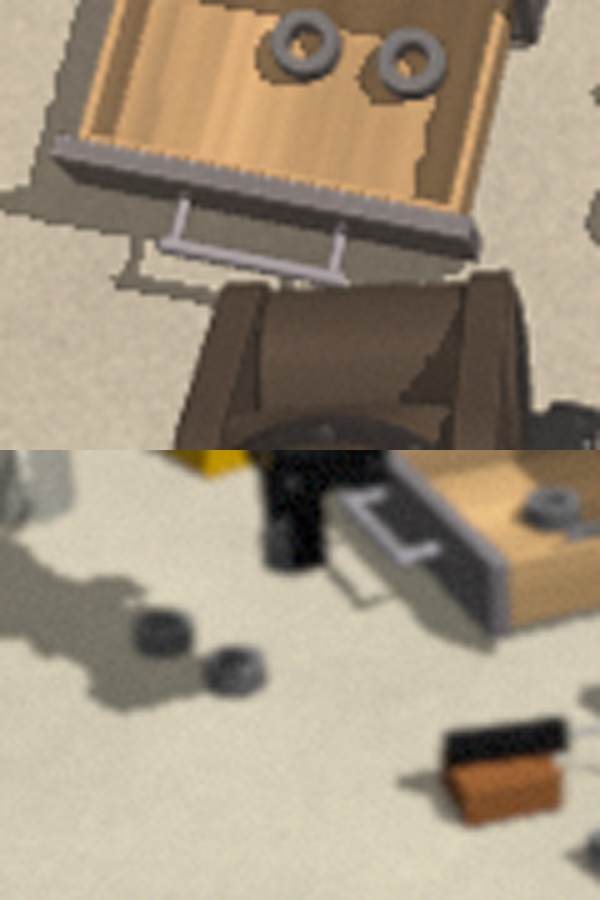

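Request:
step_arm --plan '[[[-3.3,2.8,0],[0,0,0],3.8],[[-3.3,2.8,0],[0,0,0],3.8],[[-3.3,2.8,0],[0,0,0],3.8],[[-3.3,2.9,0],[0,0,0],3.8],[[-3.3,2.9,0],[0,0,0],3.8],[[-3.3,2.9,0],[0,0,0],3.8],[[-3.2,2.8,0],[0,0,0],3.8],[[-3.2,2.8,0],[0,0,0],3.8],[[0,0,2],[0,0,0],3.8],[[0,0,1.5],[0,0,0],3.8]]'

```text
clock: 45.75
position: [0.709, 0.3386, 0.0908]
tool_rot: [[-0.996, 0.094, -0.004], [0.094, 0.996, -0.002], [0.004, -0.002, -1.0]]
wrist_force: [-0.9, 0.0, -1.2]
opening: 0.46
```

Request:
step_arm --plan '[[[0,0,0],[0,0,0],3.8],[[0,0,0],[0,0,0],3.8]]'

```text
clock: 45.95
position: [0.7092, 0.338, 0.0946]
tool_rot: [[-0.995, 0.095, -0.002], [0.095, 0.995, -0.001], [0.002, -0.001, -1.0]]
wrist_force: [0.3, 0.9, -0.4]
opening: 0.46
```

```bash
python3 -c "
from h import *
f,g=look('z40.png',215,170,260,165,60,45,5)
go(*dr(.15,.068),.032,3.047)
"
```

```text
t 46.05 turn tz -0.000 then cm x -0.04 y 0.01 z 6.44 | phi 3.047 pos [0.7098 0.3384 0.0964] tilt [ 0.0007 -0.0004] op 0.464 F [ 0.2419 -0.896   0.4178]
```

View pics/z40.png

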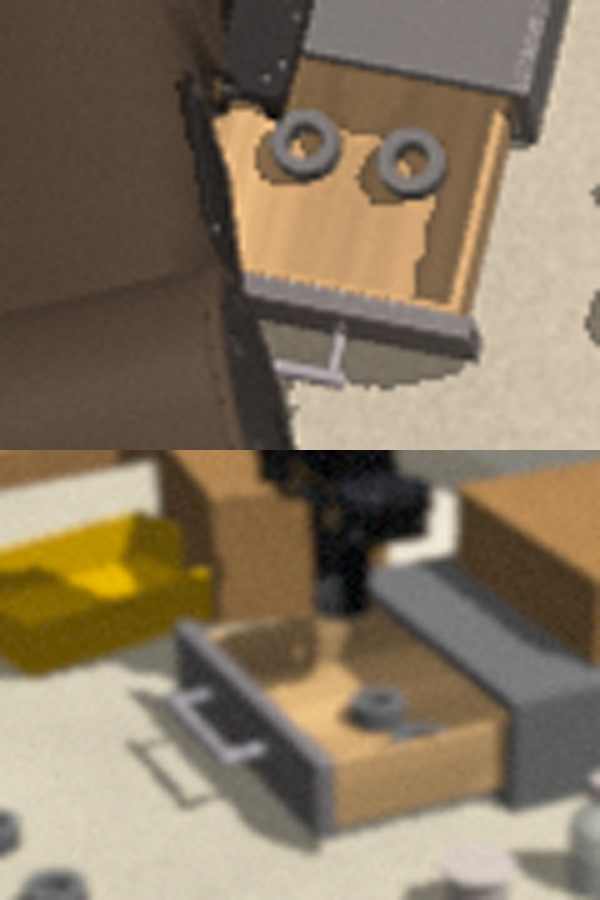

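Request:
step_arm --plan '[[[0,0,2.2],[0,0,0],3.8],[[0,0,2],[0,0,0],3.8],[[0,0,1.4],[0,0,0],3.8],[[0,0,0.8],[0,0,0],3.8],[[0,0,0],[0,0,0],3.8],[[0,0,0],[0,0,0],3.8]]'

```text
clock: 46.65
position: [0.7102, 0.3387, 0.0325]
tool_rot: [[-0.996, 0.095, 0.001], [0.095, 0.996, 0.001], [-0.001, 0.001, -1.0]]
wrist_force: [0.5, -0.3, -0.7]
opening: 0.464
```

Request:
step_arm --plan '[[[0,0,0],[0,0,0],5.2],[[0,0,0],[0,0,0],5.2],[[0,0,0],[0,0,0],5.2],[[0,0,-2],[0,0,0],5.2],[[0,0,-4],[0,0,0],5.2],[[0,0,-4.5],[0,0,0],5.2],[[0,0,0],[0,0,0],5.2]]'

```text
clock: 47.35
position: [0.7122, 0.3396, 0.1444]
tool_rot: [[-0.995, 0.095, 0.01], [0.095, 0.996, 0.004], [-0.01, 0.005, -1.0]]
wrist_force: [0.3, 0.1, 0.5]
opening: 0.541
```

```bash
python3 -c "
from h import *
f,g=look('z41.png',215,190,240,185,60,45,5)
lm('roller3','side',8);lm('roller3','top',8)
go(.410,.2142,.08,None)
"
```

```text
side roller3 0.66 [0.3832 0.2884 0.0021]
side roller3 0.56 [0.7113 0.3421 0.0203]
side roller3 0.47 [0.3945 0.1833 0.0023]
side roller3 0.4 [0.7007 0.2052 0.0213]
side roller3 0.39 [0.7047 0.2782 0.0223]
top roller3 0.69 [0.7068 0.2736 0.0209]
top roller3 0.59 [0.6979 0.2043 0.0259]
top roller3 0.56 [0.7101 0.3369 0.0168]
top roller3 0.43 [ 0.3961  0.1825 -0.0005]
t 47.55 turn tz -0.000 then cm x 28.62 y -15.20 z 5.54 | phi 3.047 pos [0.7093 0.3384 0.1354] tilt [-0.0015  0.0006] op 0.548 F [-0.5046  0.0279 -0.7064]
```

View pics/z41.png

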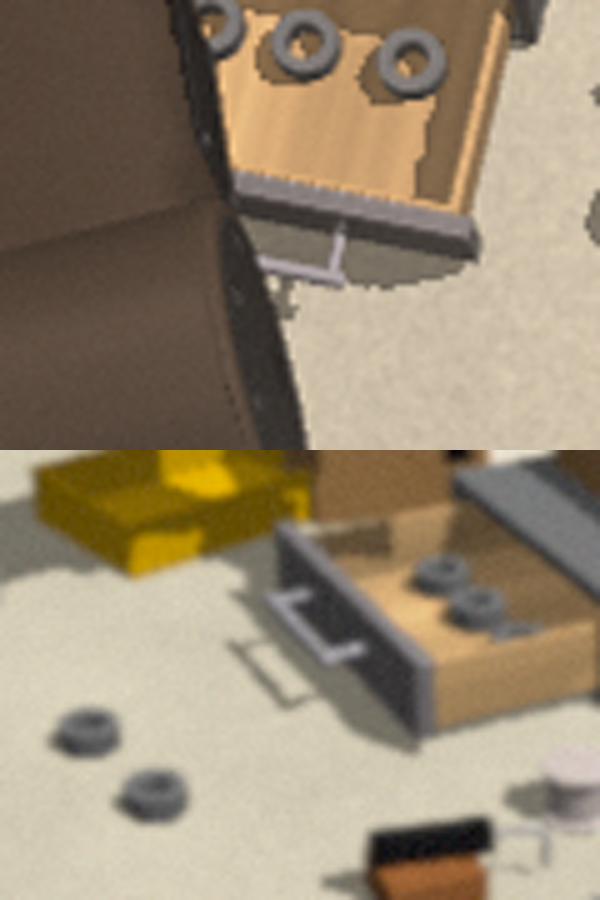

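Three in the drawer; the middle loose roller was knocked from (0.411,0.214) to about (0.395,0.183). Fetch it there.

```bash
python3 -c "
from h import *
g=manip.grab_frame('side');print(ray(g,211,209,.012), ray(g,198,196.4,.012))
go(.3953,.183,.08,3.047)
"
```

```text
[0.3914 0.1789 0.012 ] [0.3869 0.2811 0.012 ]
t 47.6 turn tz -0.000 then cm x 29.79 y -18.43 z 5.50 | phi 3.047 pos [0.7092 0.3384 0.135 ] tilt [-0.002   0.0009] op 0.548 F [ 0.3749  0.2922 -0.3264]
```

Request:
step_arm --plan '[[[3.7,-2.3,0],[0,0,0],6.4],[[3.7,-2.3,0],[0,0,0],6.4],[[3.7,-2.3,0],[0,0,0],6.4],[[3.7,-2.3,0],[0,0,0],6.4],[[3.7,-2.3,0],[0,0,0],6.4],[[3.8,-2.3,0],[0,0,0],6.4],[[3.8,-2.3,2],[0,0,0],6.4],[[3.7,-2.3,2],[0,0,0],6.4],[[0,0,1.5],[0,0,0],6.4],[[0,0,0],[0,0,0],6.4]]'

```text
clock: 48.6
position: [0.3944, 0.1831, 0.0801]
tool_rot: [[-0.995, 0.095, -0.004], [0.095, 0.995, -0.001], [0.003, -0.001, -1.0]]
wrist_force: [-0.3, 0.6, 1.0]
opening: 0.672
```

```bash
python3 -c "
from h import *
f,g=look('z42.png',215,190,225,205,60,45,5)
lm('roller3','side',8);
go(.395,.1825,.005,3.047)
"
```

```text
side roller3 0.72 [ 0.7267  0.0175 -0.0011]
side roller3 0.69 [0.3846 0.2917 0.0001]
side roller3 0.58 [0.7105 0.341  0.0188]
side roller3 0.51 [0.3925 0.1846 0.0026]
side roller3 0.5 [0.7034 0.2084 0.022 ]
side roller3 0.45 [0.7022 0.2781 0.0239]
t 48.75 turn tz -0.000 then cm x 0.14 y -0.16 z 7.67 | phi 3.047 pos [0.3966 0.1839 0.0817] tilt [ 0.0003 -0.0002] op 0.673 F [-0.4467  0.5443  0.1919]
```

View pics/z42.png

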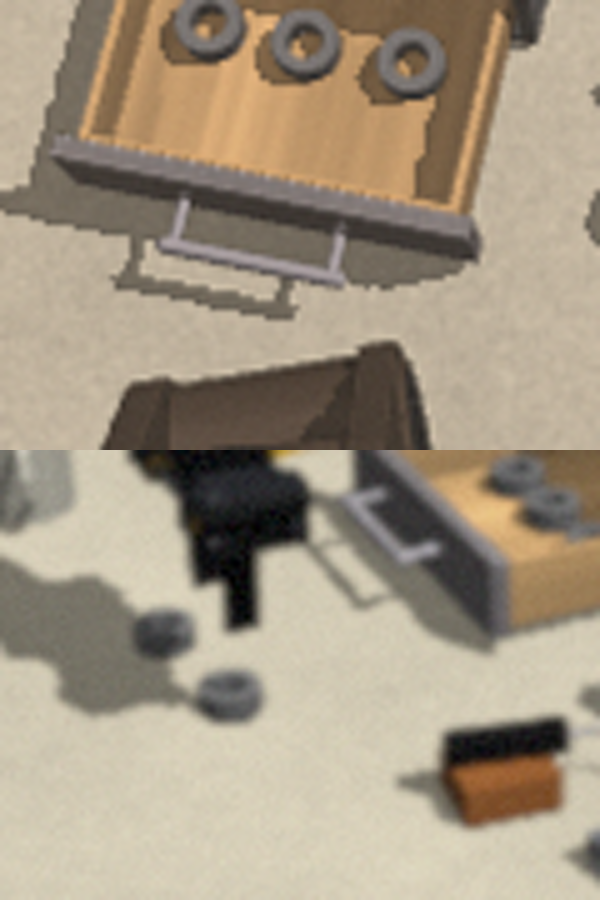

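Request:
step_arm --plan '[[[0.2,-0.1,2],[0,0,0],6.4],[[0,0,2],[0,0,0],6.4],[[0,0,1.8],[0,0,0],6.4],[[0,0,1.1],[0,0,0],6.4],[[0,0,0.7],[0,0,0],6.4],[[0,0,0],[0,0,0],6.4],[[0,0,0],[0,0,0],6.4]]'

```text
clock: 49.45
position: [0.394, 0.183, 0.0059]
tool_rot: [[-0.996, 0.095, 0.001], [0.095, 0.996, 0.0], [-0.0, 0.0, -1.0]]
wrist_force: [0.2, 0.2, -0.2]
opening: 0.669
```

```bash
python3 -c "
from h import *
f,g=look('z43.png',215,190,225,205,60,45,5)
go(.395,.1825,.005,3.047)
"
```

```text
t 49.55 turn tz -0.000 then cm x -0.10 y -0.04 z 0.11 | phi 3.047 pos [0.394  0.1829 0.0061] tilt [ 0.001  -0.0005] op 0.676 F [-0.8135  0.5425  0.4533]
```

View pics/z43.png

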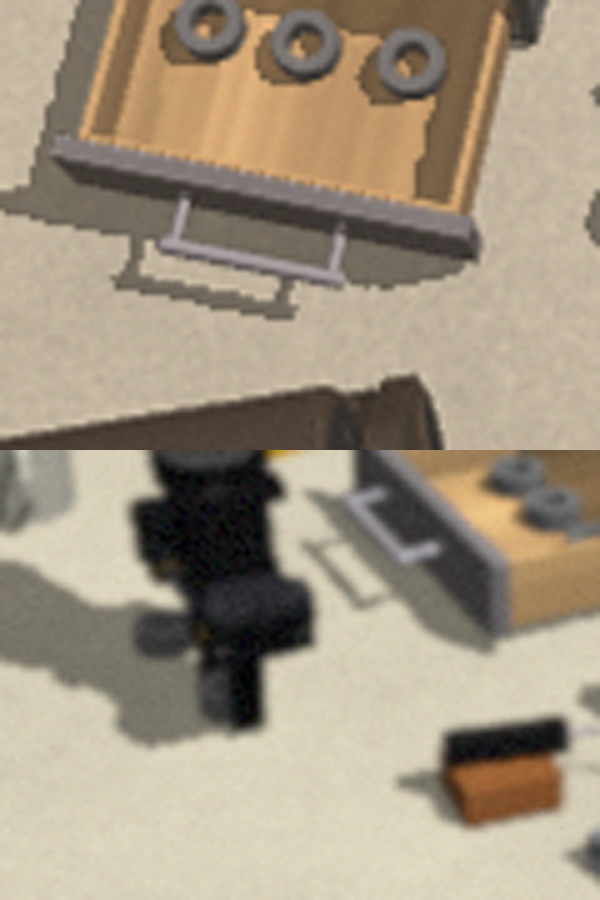

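Request:
step_arm --plan '[[[0,0,0],[0,0,0],3.8],[[0,0,0],[0,0,0],3.8],[[0,0,0],[0,0,0],3.8],[[0,0,0],[0,0,0],3.8],[[0,0,-1.5],[0,0,0],3.8],[[0,0,-3],[0,0,0],3.8],[[0,0,-4],[0,0,0],3.8],[[0,0,-4],[0,0,0],3.8],[[0,0,0],[0,0,0],3.8]]'

```text
clock: 50.45
position: [0.3952, 0.1833, 0.1344]
tool_rot: [[-0.995, 0.095, 0.007], [0.095, 0.996, 0.002], [-0.007, 0.003, -1.0]]
wrist_force: [0.1, -0.7, -1.4]
opening: 0.456
```

```bash
python3 -c "
from h import *
f,g=look('z44.png',215,190,225,205,60,45,5)
print(dr(.088,-.036));go(*dr(.088,-.036),.13,3.047)
"
```

```text
(np.float64(0.6386883404916175), np.float64(0.24081489702097014))
t 50.55 turn tz -0.000 then cm x -23.84 y 8.09 z 0.09 | phi 3.047 pos [0.3937 0.1828 0.1309] tilt [ 0.0016 -0.0007] op 0.460 F [-0.8133 -0.5715 -0.6147]
```

View pics/z44.png

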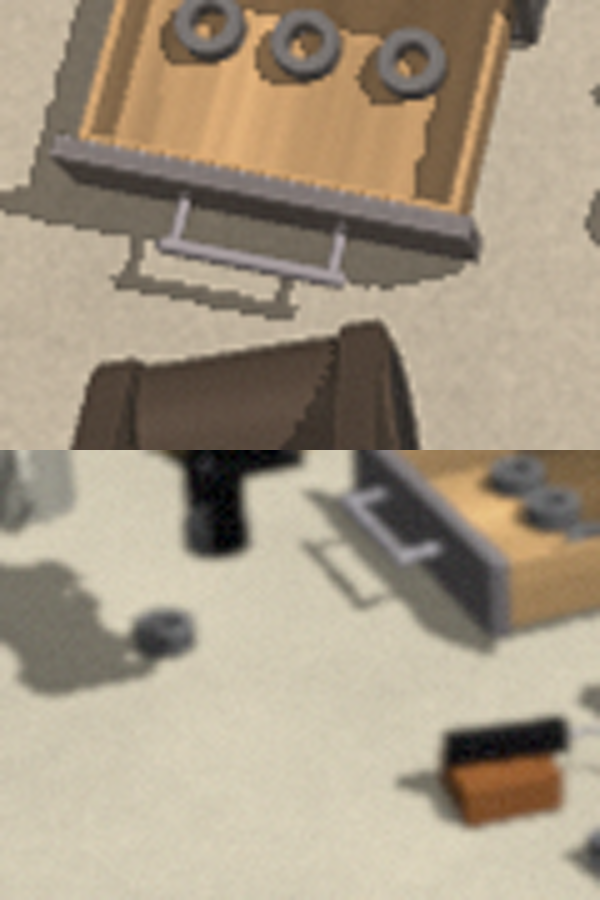

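Request:
step_arm --plan '[[[-4,1.35,0],[0,0,0],3.8],[[-4,1.35,0],[0,0,0],3.8],[[-4,1.35,0],[0,0,0],3.8],[[-4,1.35,0],[0,0,0],3.8],[[-4,1.35,0],[0,0,0],3.8],[[-3.8,1.35,0],[0,0,0],3.8],[[0,0,1],[0,0,0],3.8],[[0,0,0],[0,0,0],3.8],[[0,0,0],[0,0,0],3.8]]'

```text
clock: 51.45
position: [0.6368, 0.2406, 0.1187]
tool_rot: [[-0.996, 0.095, -0.004], [0.095, 0.996, -0.001], [0.003, -0.001, -1.0]]
wrist_force: [-0.2, -0.5, -0.1]
opening: 0.457
```

```bash
python3 -c "
from h import *
f,g=look('z45.png',215,170,260,165,60,45,5)
go(*dr(.088,-.036),.032,3.047)
"
```

```text
t 51.55 turn tz -0.000 then cm x -0.13 y 0.02 z 8.83 | phi 3.047 pos [0.6374 0.2408 0.1203] tilt [-0.001   0.0003] op 0.459 F [ 0.0283  0.0008 -0.1304]
```

View pics/z45.png

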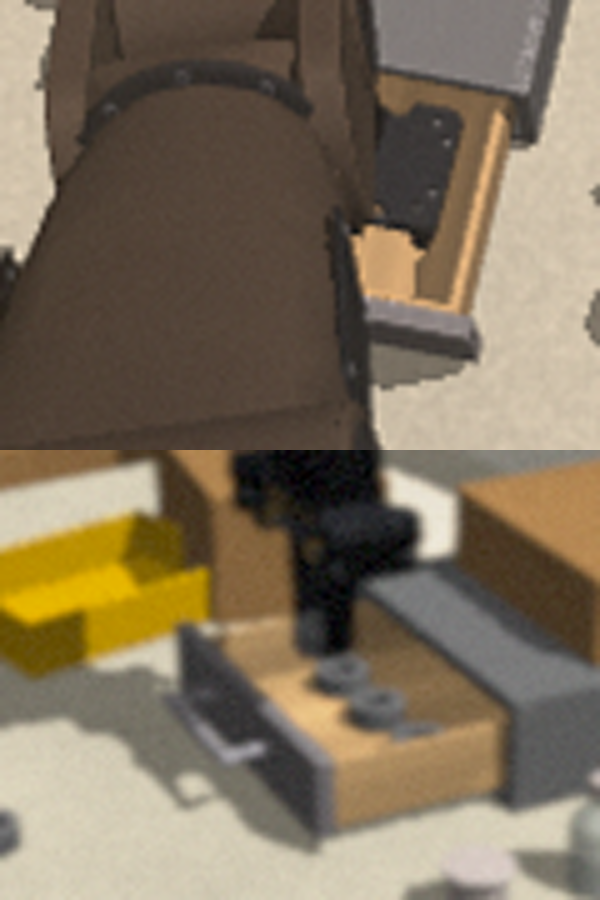

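Request:
step_arm --plan '[[[-0.1,0,2.5],[0,0,0],3.8],[[0,0,2.5],[0,0,0],3.8],[[0,0,1.8],[0,0,0],3.8],[[0,0,1.2],[0,0,0],3.8],[[0,0,0.8],[0,0,0],3.8],[[0,0,0],[0,0,0],3.8],[[0,0,0],[0,0,0],3.8]]'

```text
clock: 52.25
position: [0.6395, 0.2409, 0.0333]
tool_rot: [[-0.996, 0.095, 0.001], [0.095, 0.996, 0.0], [-0.001, 0.0, -1.0]]
wrist_force: [0.1, 0.1, -1.6]
opening: 0.456
```

Request:
step_arm --plan '[[[0,0,0],[0,0,0],5.2],[[0,0,0],[0,0,0],5.2],[[0,0,0],[0,0,0],5.2],[[0,0,-2],[0,0,0],5.2],[[0,0,-4],[0,0,0],5.2],[[0,0,-4.5],[0,0,0],5.2],[[0,0,0],[0,0,0],5.2]]'

```text
clock: 52.95
position: [0.6416, 0.2416, 0.1441]
tool_rot: [[-0.995, 0.094, 0.009], [0.094, 0.996, 0.003], [-0.009, 0.004, -1.0]]
wrist_force: [0.2, 0.5, -0.0]
opening: 0.544
```

```bash
python3 -c "
from h import *
f,g=look('z46.png',215,190,240,185,60,45,5)
lm('roller3','side',8);lm('roller3','top',8)
go(.3865,.2885,.08,3.047)
"
```

```text
side roller3 0.63 [0.3827 0.2872 0.0028]
side roller3 0.58 [0.7025 0.2053 0.0193]
side roller3 0.48 [ 0.4954 -0.002   0.0003]
side roller3 0.44 [0.701  0.2794 0.0214]
side roller3 0.44 [0.7099 0.342  0.0206]
side roller3 0.4 [0.6362 0.24   0.025 ]
top roller3 0.43 [0.6438 0.2401 0.0202]
t 53.15 turn tz -0.000 then cm x 25.56 y 2.38 z 5.65 | phi 3.047 pos [0.6387 0.2407 0.1365] tilt [-0.0015  0.0005] op 0.545 F [ 0.2253 -0.2172 -0.2234]
```

View pics/z46.png

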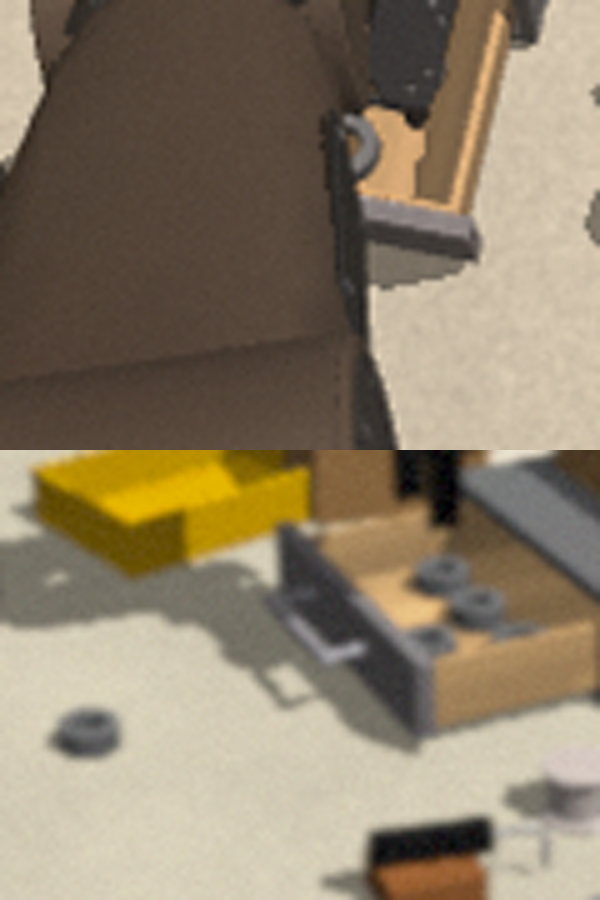

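Four in the drawer. Last one at about (0.387,0.288).

Request:
step_arm --plan '[[[4.2,0.4,0],[0,0,0],6.4],[[4.2,0.4,0],[0,0,0],6.4],[[4.2,0.4,0],[0,0,0],6.4],[[4.2,0.4,0],[0,0,0],6.4],[[4.3,0.4,1],[0,0,0],6.4],[[4.3,0.4,2],[0,0,0],6.4],[[0,0,2.5],[0,0,0],6.4],[[0,0,0],[0,0,0],6.4],[[0,0,0],[0,0,0],6.4]]'

```text
clock: 54.05
position: [0.3889, 0.2887, 0.0822]
tool_rot: [[-0.996, 0.095, -0.001], [0.095, 0.996, -0.001], [0.001, -0.001, -1.0]]
wrist_force: [0.2, 0.1, 0.2]
opening: 0.671
```

```bash
python3 -c "
from h import *
f,g=look('z47.png',215,190,210,205,60,45,5)
lm('roller3','side',8);
go(.387,.2885,.005,3.047)
"
```

```text
side roller3 0.62 [0.3851 0.2918 0.0007]
side roller3 0.56 [0.6428 0.2392 0.0238]
side roller3 0.55 [0.7009 0.203  0.0223]
side roller3 0.49 [0.7101 0.339  0.0214]
side roller3 0.47 [ 0.7247  0.018  -0.0024]
side roller3 0.41 [0.701  0.2745 0.0195]
t 54.2 turn tz -0.001 then cm x 0.25 y -0.05 z 7.81 | phi 3.046 pos [0.3896 0.2888 0.0831] tilt [ 0.0008 -0.0006] op 0.673 F [ 0.2997  0.7954 -0.2481]
```

View pics/z47.png

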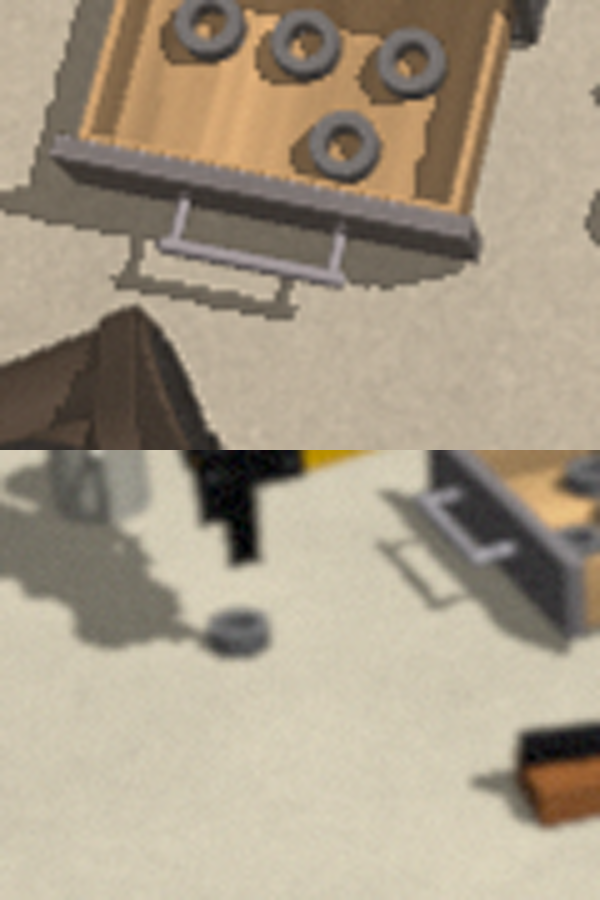

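Request:
step_arm --plan '[[[0.3,0,2],[0,0,0],6.4],[[0,0,2],[0,0,0],6.4],[[0,0,1.9],[0,0,0],6.4],[[0,0,1.1],[0,0,0],6.4],[[0,0,0.7],[0,0,0],6.4],[[0,0,0],[0,0,0],6.4],[[0,0,0],[0,0,0],6.4]]'

```text
clock: 54.9
position: [0.386, 0.2892, 0.006]
tool_rot: [[-0.995, 0.095, 0.001], [0.095, 0.995, 0.0], [-0.0, 0.0, -1.0]]
wrist_force: [-0.1, 0.0, 0.6]
opening: 0.673
```

Request:
step_arm --plan '[[[0,0,0],[0,0,0],3.8],[[0,0,0],[0,0,0],3.8],[[0,0,0],[0,0,0],3.8],[[0,0,0],[0,0,0],3.8],[[0,0,-1.5],[0,0,0],3.8],[[0,0,-3],[0,0,0],3.8],[[0,0,-4],[0,0,0],3.8],[[0,0,-4],[0,0,0],3.8],[[0,0,0],[0,0,0],3.8]]'

```text
clock: 55.8
position: [0.3871, 0.29, 0.1347]
tool_rot: [[-0.996, 0.094, 0.006], [0.094, 0.996, 0.004], [-0.006, 0.004, -1.0]]
wrist_force: [0.7, 0.3, -1.2]
opening: 0.456
```

```bash
python3 -c "
from h import *
f,g=look('z48.png',215,190,210,205,60,45,5)
go(*dr(.088,.034),.13,3.047)
"
```

```text
t 55.9 turn tz -0.000 then cm x -25.65 y 4.59 z 0.09 | phi 3.047 pos [0.3856 0.2891 0.1309] tilt [ 0.0013 -0.001 ] op 0.453 F [-0.5441  0.454  -0.9034]
```

View pics/z48.png

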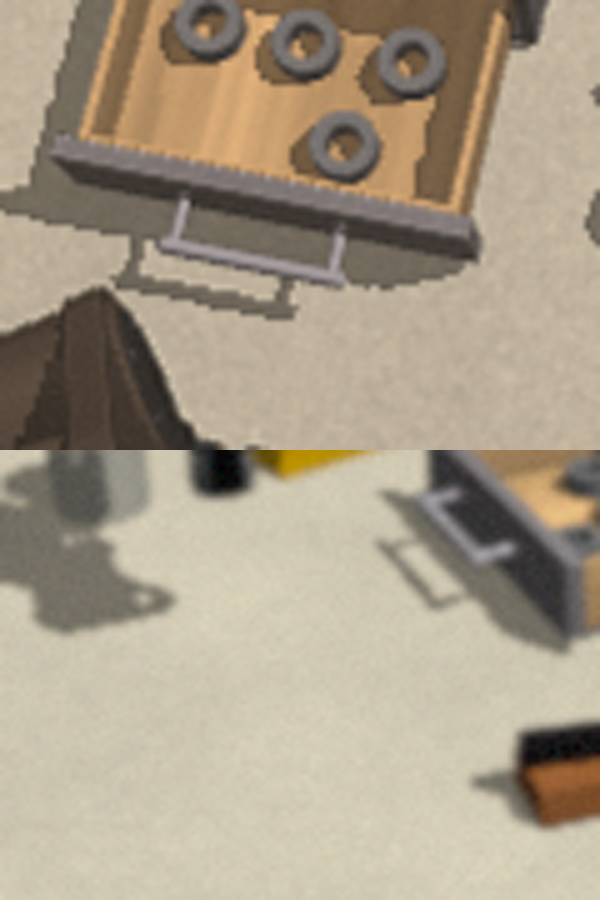

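Request:
step_arm --plan '[[[-4.3,0.9,0],[0,0,0],3.8],[[-4.3,0.9,0],[0,0,0],3.8],[[-4.3,0.9,0],[0,0,0],3.8],[[-4.3,0.9,0],[0,0,0],3.8],[[-4.3,0.8,0],[0,0,0],3.8],[[-4.2,0.8,0],[0,0,0],3.8],[[0,0,1],[0,0,0],3.8],[[0,0,0],[0,0,0],3.8],[[0,0,0],[0,0,0],3.8]]'

```text
clock: 56.8
position: [0.6449, 0.3163, 0.1187]
tool_rot: [[-0.996, 0.094, -0.003], [0.094, 0.996, -0.001], [0.003, -0.001, -1.0]]
wrist_force: [1.2, 1.0, -0.5]
opening: 0.455
```

```bash
python3 -c "
from h import *
f,g=look('z49.png',215,170,260,165,60,45,5)
go(*dr(.088,.040),.032,3.047)
"
```

```text
t 56.9 turn tz 0.000 then cm x -0.05 y -0.01 z 8.84 | phi 3.047 pos [0.6454 0.3167 0.1204] tilt [-0.0008  0.0003] op 0.447 F [ 0.8511 -0.0215 -0.6976]
```

View pics/z49.png

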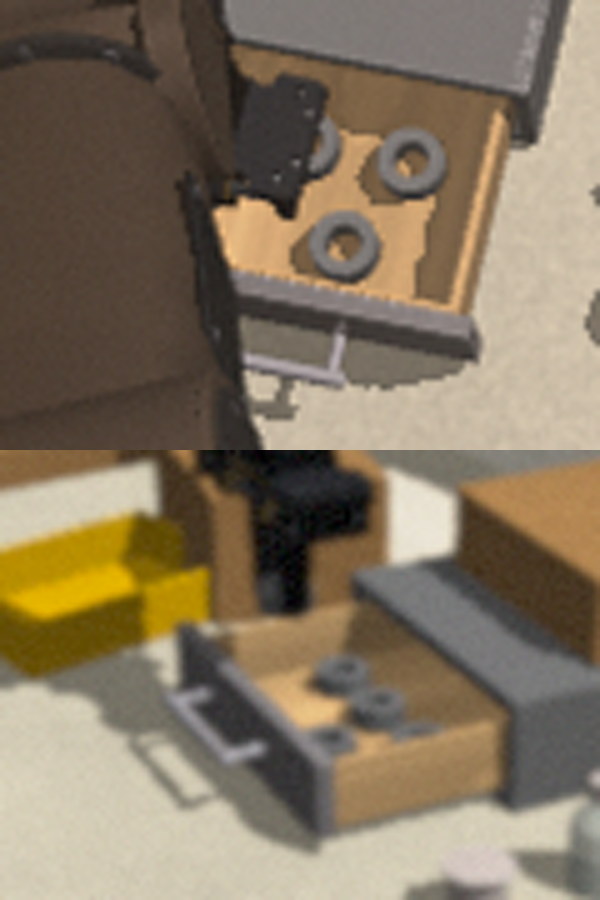

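Request:
step_arm --plan '[[[0,0,2.5],[0,0,0],3.8],[[0,0,2.5],[0,0,0],3.8],[[0,0,1.8],[0,0,0],3.8],[[0,0,1.2],[0,0,0],3.8],[[0,0,0.8],[0,0,0],3.8],[[0,0,0],[0,0,0],3.8]]'

```text
clock: 57.5
position: [0.646, 0.3165, 0.0321]
tool_rot: [[-0.996, 0.094, -0.001], [0.094, 0.996, -0.0], [0.001, -0.0, -1.0]]
wrist_force: [-0.5, -0.2, -1.1]
opening: 0.451
```

```bash
python3 -c "
from h import *
f,g=look('z50.png',215,170,260,165,60,45,5)
go(*dr(.088,.040),.032,3.047)
"
```

```text
t 57.6 turn tz -0.000 then cm x 0.08 y -0.03 z 0.14 | phi 3.047 pos [0.6467 0.3167 0.0334] tilt [ 0.0009 -0.0006] op 0.450 F [ 0.3605  0.578  -0.0094]
```

View pics/z50.png

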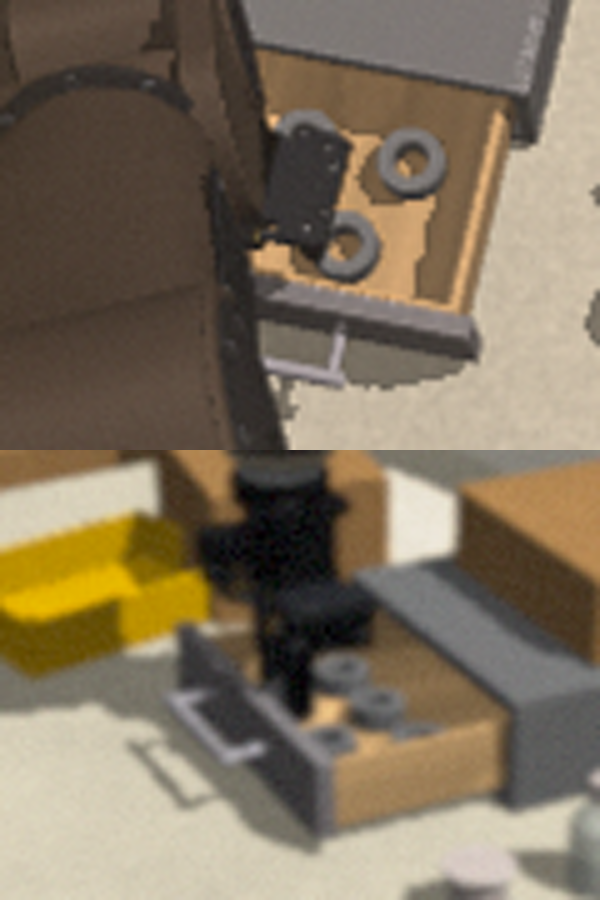

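Request:
step_arm --plan '[[[0,0,0],[0,0,0],5.2],[[0,0,0],[0,0,0],5.2],[[0,0,0],[0,0,0],5.2],[[0,0,-2],[0,0,0],5.2],[[0,0,-4],[0,0,0],5.2],[[0,0,-4.5],[0,0,0],5.2],[[0,0,0],[0,0,0],5.2]]'

```text
clock: 58.3
position: [0.6488, 0.3175, 0.1446]
tool_rot: [[-0.995, 0.095, 0.01], [0.095, 0.996, 0.004], [-0.009, 0.005, -1.0]]
wrist_force: [0.8, 0.8, 0.5]
opening: 0.546
```

```bash
python3 -c "
from h import *
print(dr(-.06,0));go(*dr(-.06,0),.135,3.047)
"
```

```text
(np.float64(0.49477054643468527), np.float64(0.2906914301180734))
t 58.3 turn tz -0.000 then cm x 15.08 y -4.12 z 0.96 | phi 3.047 pos [0.6488 0.3175 0.1446] tilt [ 0.0091 -0.0046] op 0.546 F [0.7534 0.8129 0.5331]
```

Request:
step_arm --plan '[[[3.8,-1,0],[0,0,0],0],[[3.8,-1,0],[0,0,0],0],[[3.8,-1,0],[0,0,0],0],[[3.8,-1.1,0],[0,0,0],0],[[0,0,0],[0,0,0],0],[[0,0,0],[0,0,0],0]]'

```text
clock: 58.9
position: [0.4913, 0.2903, 0.1382]
tool_rot: [[-0.996, 0.094, 0.001], [0.094, 0.996, 0.001], [-0.001, 0.001, -1.0]]
wrist_force: [0.7, 0.5, 0.4]
opening: 0.099
```

```bash
python3 -c "
from h import *
go(*dr(-.06,0),.036,3.047)
f,g=look('z51.png',215,170,250,170,60,45,5)
lm('roller3','side',8);lm('roller3','top',8)
"
```

```text
t 58.9 turn tz 0.000 then cm x -0.34 y 0.07 z 10.22 | phi 3.047 pos [0.4913 0.2903 0.1382] tilt [ 0.0011 -0.0007] op 0.099 F [0.6623 0.5116 0.3637]
side roller3 0.6 [0.7004 0.2779 0.023 ]
side roller3 0.55 [0.7015 0.2053 0.0207]
side roller3 0.52 [0.637  0.2395 0.025 ]
side roller3 0.41 [0.6449 0.317  0.021 ]
top roller3 0.64 [0.6429 0.2397 0.0211]
top roller3 0.63 [0.7041 0.2776 0.0223]
top roller3 0.61 [0.7006 0.2045 0.0231]
top roller3 0.6 [0.6505 0.3178 0.0233]
top roller3 0.42 [0.7105 0.3368 0.0182]
```

View pics/z51.png

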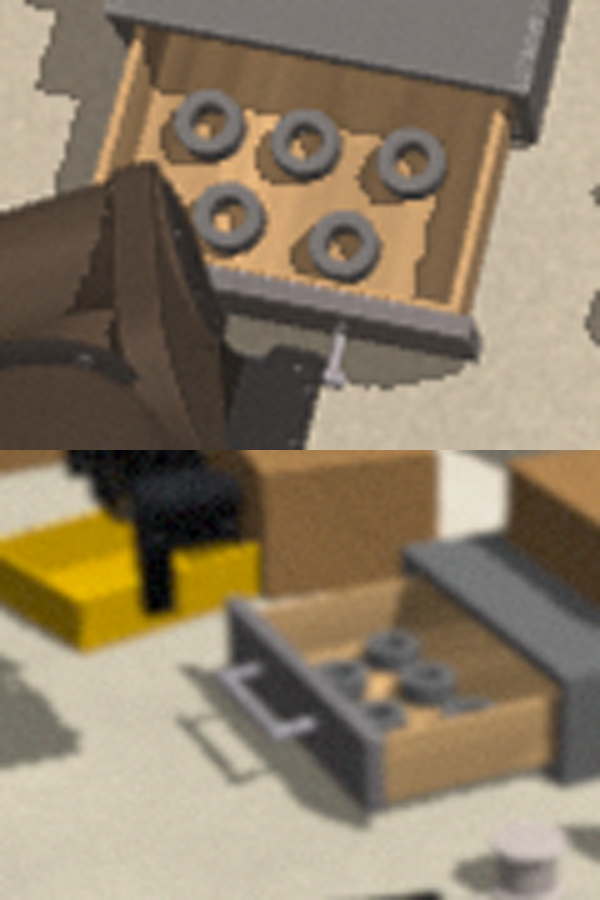

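All five rollers lie flat in the drawer. Lower behind the handle bar.

Request:
step_arm --plan '[[[0,0,3],[0,0,0],0],[[0,0,3],[0,0,0],0],[[0,0,2.5],[0,0,0],0],[[0,0,1.7],[0,0,0],0],[[0,0,0],[0,0,0],0],[[0,0,0],[0,0,0],0]]'

```text
clock: 59.7
position: [0.4917, 0.2901, 0.0356]
tool_rot: [[-0.995, 0.095, -0.0], [0.095, 0.995, -0.0], [0.0, -0.0, -1.0]]
wrist_force: [0.2, -0.3, 0.5]
opening: 0.005
```

Request:
step_arm --plan '[[[-1.5,0,0],[0,0,0],0],[[-1.5,0,0],[0,0,0],0],[[-1,0,0],[0,0,0],0],[[-1,0,0],[0,0,0],0],[[-1,0,0],[0,0,0],0],[[-1,0,0],[0,0,0],0]]'

```text
clock: 60.3
position: [0.5615, 0.2834, 0.0358]
tool_rot: [[-0.996, 0.095, 0.0], [0.095, 0.996, 0.0], [-0.0, 0.0, -1.0]]
wrist_force: [-1.4, 0.6, 0.9]
opening: 0.006
```

```bash
python3 -c "
from h import *
go(*dr(.122,0),.036,3.047)
f,g=look('z52.png',215,170,250,170,60,45,5)
lm('handle','side');lm('handle','top')
"
```

```text
t 60.3 turn tz -0.000 then cm x -11.49 y 0.08 z -0.02 | phi 3.047 pos [0.5615 0.2834 0.0358] tilt [ 0.0001 -0.0002] op 0.006 F [-1.4438  0.5929  0.857 ]
side handle 0.65 [0.5819 0.28   0.0499]
side handle 0.53 [ 0.4963 -0.0039 -0.0003]
top handle 0.95 [0.5812 0.2821 0.0557]
```

View pics/z52.png

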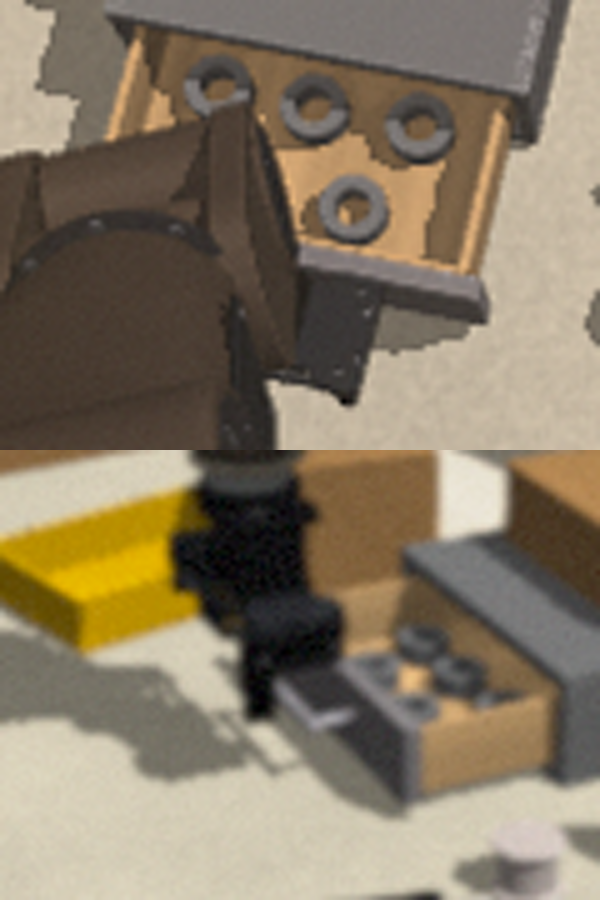

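Drawer slides with the push; rollers ride along. Continue.

Request:
step_arm --plan '[[[-1,0,0],[0,0,0],0],[[-1,0,0],[0,0,0],0],[[-1,0,0],[0,0,0],0],[[-1,0,0],[0,0,0],0],[[-1,0,0],[0,0,0],0],[[-1,0,0],[0,0,0],0],[[-1,0,0],[0,0,0],0],[[-1,0,0],[0,0,0],0]]'

```text
clock: 61.3
position: [0.6414, 0.2758, 0.0356]
tool_rot: [[-0.996, 0.095, -0.0], [0.095, 0.996, 0.0], [0.0, 0.0, -1.0]]
wrist_force: [-1.5, 1.1, 0.8]
opening: 0.005
```

Request:
step_arm --plan '[[[-0.7,0,0],[0,0,0],0],[[-0.7,0,0],[0,0,0],0],[[-0.5,0,0],[0,0,0],0],[[-0.3,0,0],[0,0,0],0]]'

```text
clock: 61.7
position: [0.6628, 0.2737, 0.0355]
tool_rot: [[-0.996, 0.095, 0.0], [0.095, 0.996, 0.0], [-0.0, 0.0, -1.0]]
wrist_force: [-2.2, 0.7, 0.8]
opening: 0.01
```

```bash
python3 -c "
from h import *
go(*dr(.122,0),.036,3.047)
f,g=look('z53.png',215,170,260,165,60,45,5)
lm('handle','side');lm('handle','top')
"
```

```text
t 61.7 turn tz -0.000 then cm x -1.31 y 0.10 z -0.05 | phi 3.047 pos [0.6628 0.2737 0.0355] tilt [ 0. -0.] op 0.010 F [-2.242   0.7292  0.7556]
side handle 0.63 [ 0.655  -0.3596  0.0049]
side handle 0.59 [0.6788 0.2747 0.0476]
side handle 0.57 [ 0.4941 -0.0071 -0.0016]
```

View pics/z53.png

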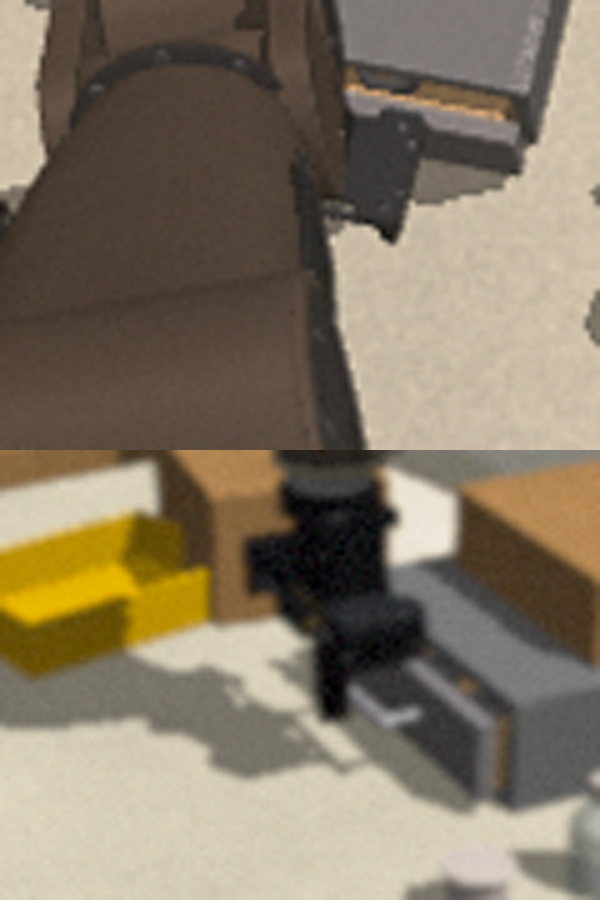

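Nearly shut. Push on in small steps until contact force rises.

Request:
step_arm --plan '[[[-0.5,0,0],[0,0,0],0],[[-0.5,0,0],[0,0,0],0],[[-0.3,0,0],[0,0,0],0]]'

```text
clock: 62.2
position: [0.676, 0.2725, 0.0356]
tool_rot: [[-0.996, 0.095, 0.0], [0.095, 0.996, 0.0], [-0.0, 0.0, -1.0]]
wrist_force: [-1.2, 1.3, 0.4]
opening: 0.005
```

Request:
step_arm --plan '[[[-0.3,0,0],[0,0,0],0],[[-0.3,0,0],[0,0,0],0]]'

```text
clock: 62.4
position: [0.6776, 0.2724, 0.0354]
tool_rot: [[-0.995, 0.095, -0.009], [0.095, 0.996, -0.001], [0.009, -0.002, -1.0]]
wrist_force: [-32.8, 3.2, 17.6]
opening: 0.007
```

Request:
step_arm --plan '[[[-0.3,0,0],[0,0,0],0],[[-0.3,0,0],[0,0,0],0]]'

```text
clock: 62.6
position: [0.6778, 0.2723, 0.0355]
tool_rot: [[-0.995, 0.094, -0.022], [0.094, 0.996, -0.003], [0.022, -0.005, -1.0]]
wrist_force: [-62.8, 1.8, 35.4]
opening: 0.006
```

Hard stop reached: shut. Back off and rise.

Request:
step_arm --plan '[[[0.6,0,0],[0,0,0],0],[[0.6,0,0],[0,0,0],0],[[1,0,0],[0,0,0],0],[[2,0,0],[0,0,0],0],[[2,0,0],[0,0,0],0],[[0,0,-4],[0,0,0],0],[[0,0,-5],[0,0,0],0],[[0,0,-5],[0,0,0],0],[[0,0,0],[0,0,0],0]]'

```text
clock: 63.5
position: [0.6281, 0.2781, 0.183]
tool_rot: [[-0.995, 0.095, 0.011], [0.095, 0.995, 0.004], [-0.011, 0.005, -1.0]]
wrist_force: [0.5, 0.2, -0.0]
opening: 0.004
```

```bash
python3 -c "
from h import *
go(.35,.35,.2,None)
g=snap('side','s60.png');f=snap('top','t60.png')
lm('handle','side');lm('handle','top')
for t in ['clip1','eye1','pick','rest','roller1']:lm(t,'side')
"
```

```text
t 63.5 turn tz -0.000 then cm x 28.37 y 4.52 z -1.70 | phi 3.047 pos [0.6281 0.2781 0.183 ] tilt [ 0.0108 -0.0048] op 0.004 F [ 0.5302  0.2325 -0.0392]
side handle 0.73 [ 0.7246  0.0183 -0.0028]
side handle 0.62 [0.693  0.2726 0.0496]
top handle 0.85 [0.6956 0.2707 0.0552]
top handle 0.24 [ 0.47   -0.381  -0.0015]
side clip1 0.74 [ 0.574  -0.0234  0.0136]
side clip1 0.54 [ 0.4855 -0.4027  0.0056]
side clip1 0.48 [ 0.4878 -0.3712  0.0012]
side eye1 0.57 [ 0.4603 -0.3622  0.008 ]
side eye1 0.46 [ 0.4566 -0.3982  0.0079]
side eye1 0.26 [ 0.6287 -0.2208  0.0326]
side pick 0.54 [0.4959 0.001  0.0286]
side rest 0.61 [ 0.4946 -0.0022 -0.0004]
```

View pics/s60.png

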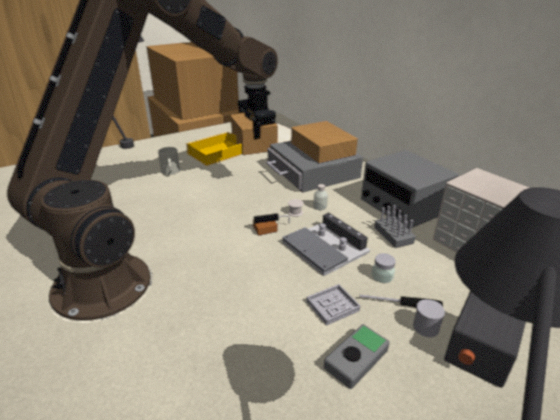

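View pics/t60.png

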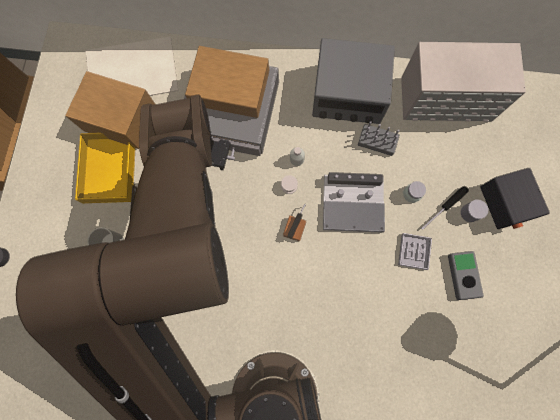

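Everything looks in place; move the arm back to view the drawer seam.

Request:
step_arm --plan '[[[4,1,-1],[0,0,0],0],[[4,1,-1],[0,0,0],0],[[4,1,0],[0,0,0],0],[[4,1,0],[0,0,0],0],[[4,1,0],[0,0,0],0],[[0,0,0],[0,0,0],0],[[0,0,0],[0,0,0],0]]'

```text
clock: 64.65
position: [0.4309, 0.3464, 0.1957]
tool_rot: [[-0.996, 0.093, 0.0], [0.093, 0.996, 0.0], [-0.0, 0.0, -1.0]]
wrist_force: [0.5, 0.4, -0.6]
opening: 0.01
```

```bash
python3 -c "
from h import *
f,g=look('z61.png',230,130,300,180,60,45,5)
lm('handle','side',1);lm('handle','top',1);lm('pick','top');lm('rest','top')
k=lambda im,u,v:cv2.resize(im[v-30:v+30,u-40:u+40,::-1],None,fx=7,fy=7,interpolation=cv2.INTER_CUBIC)
cv2.imwrite('pics/z62.png',np.vstack([k(f['color'],295,225),k(f['color'],414,251)])[:840])
print(manip.get_state()['joint_vel'])
"
```

```text
side handle 0.9 [0.6951 0.2706 0.0525]
top handle 0.66 [0.6961 0.27   0.0566]
top pick 0.63 [ 0.5024 -0.004   0.0323]
top rest 0.59 [ 0.4983  0.0026 -0.001 ]
top rest 0.19 [0.6966 0.2746 0.0541]
[ 0.0017 -0.0021  0.0023 -0.0004 -0.0014  0.0002]
```

View pics/z61.png

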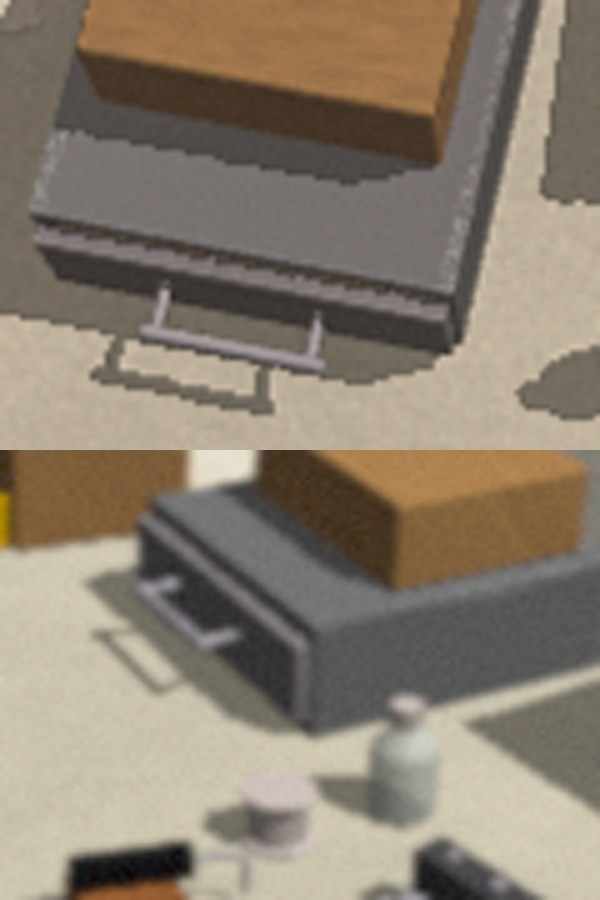

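View pics/z62.png

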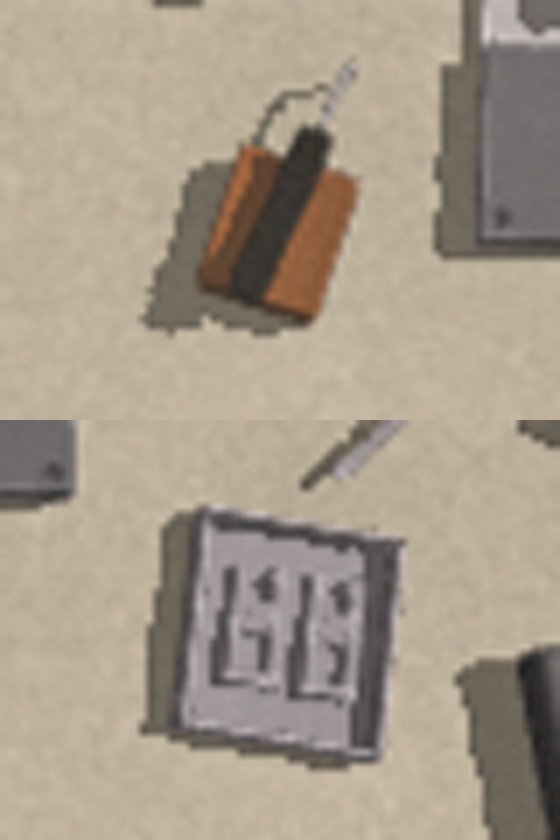

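```bash
python3 -c "
from h import *
print(manip.finish_job())
"
```

```text
the job is handed in; nothing more can be done
None
```

I finished the job and handed it in at about 65 s on the clock. No verdict was reported, so what follows rests on my own checks.

- **Clips:** I pried both fitted clips out with the hook; the one peak I saw was about 6.5 N, on clip 1. I did not touch a clip with the fingers until it lay free on the apron. Both now lie flat inside the dish, confirmed in both cameras.
- **Pick:** It is back on its rest block in the pose it started in, lying level.
- **Rollers:** All five (two from the shafts, three from the bench) lay flat in the drawer just before I shut it. One bench roller had been knocked a few centimetres aside, from about (0.41, 0.21) to (0.395, 0.183), so I found it again before gripping it.
- **Drawer:** I pushed it by its handle bar to a hard stop, at which the wrist force rose to about 70 N against the 120 N limit. The handle moved about 140 mm, matching the 138 to 140 mm opening I had estimated. The side picture shows the front flush with the cabinet. The top picture shows a thin dark line there, which I read as the height step between the two, not a gap.
- **Bystanders:** The mug, spool, flask, driver, jar and meter look unmoved. I judged this by eye from the last pictures, not by measuring.

Where the networks disagreed, for example calling clips or the mug by other names, I went by the pictures.

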